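# Rivet the strap plates

### The job

First lay every brass strap plate in its own bay of the steel anvil, long side along the anvil and rivet still standing up. Then lift the standing mallet by its handle, park it on the angled rest and let go, take it again across the handle so that it is held level, and knock every rivet fully home with a striking face of the mallet. Then park the mallet on the angled rest again, lay the riveted plates flat and side by side in the grey tray, and leave the other things on the bench alone.

Things in the scene. Friction and masses are not known exactly. Their poses are not given: they have to be found in the camera images.
- plate0: Brass strap plate, 60 x 40 x 10 mm (its x, y, z), 0.14 kg, with a sprung steel rivet standing up out of its middle. Origin: centre of its underside. Its long side is its x axis. Several such plates lie flat on the bench at the start; hold it by its edges, across the 40 mm.
- plate1: Brass strap plate, 60 x 40 x 10 mm (its x, y, z), 0.14 kg, with a sprung steel rivet standing up out of its middle. Origin: centre of its underside. Its long side is its x axis. Several such plates lie flat on the bench at the start; hold it by its edges, across the 40 mm.
- plate2: Brass strap plate, 60 x 40 x 10 mm (its x, y, z), 0.14 kg, with a sprung steel rivet standing up out of its middle. Origin: centre of its underside. Its long side is its x axis. Several such plates lie flat on the bench at the start; hold it by its edges, across the 40 mm.
- plate3: Brass strap plate, 60 x 40 x 10 mm (its x, y, z), 0.14 kg, with a sprung steel rivet standing up out of its middle. Origin: centre of its underside. Its long side is its x axis. Several such plates lie flat on the bench at the start; hold it by its edges, across the 40 mm.
- rivet0 (a joint): Rivet joint of plate 0: 0 m = standing proud (top of the rivet's round 16 mm head 22 mm above the plate's underside, head 4 mm thick, 8 mm under it to the plate), 0.008 = head fully home against the plate. It moves straight down against a spring and friction (about 7 to 9 N) and stays where it is driven.
- rivet1 (a joint): Rivet joint of plate 1: 0 m = standing proud (top of the rivet's round 16 mm head 22 mm above the plate's underside, head 4 mm thick, 8 mm under it to the plate), 0.008 = head fully home against the plate. It moves straight down against a spring and friction (about 7 to 9 N) and stays where it is driven.
- rivet2 (a joint): Rivet joint of plate 2: 0 m = standing proud (top of the rivet's round 16 mm head 22 mm above the plate's underside, head 4 mm thick, 8 mm under it to the plate), 0.008 = head fully home against the plate. It moves straight down against a spring and friction (about 7 to 9 N) and stays where it is driven.
- rivet3 (a joint): Rivet joint of plate 3: 0 m = standing proud (top of the rivet's round 16 mm head 22 mm above the plate's underside, head 4 mm thick, 8 mm under it to the plate), 0.008 = head fully home against the plate. It moves straight down against a spring and friction (about 7 to 9 N) and stays where it is driven.
- anvil: Riveting anvil, fixed: dark steel bar 80 x 312 mm (x, y), top face 30 mm high, with five ribs across it, 8 mm thick and 6 mm high, that part it into four bays 68 mm wide in its y, open in its x, their middles at y = -114, -38, 38 and 114 mm. Origin: centre of its underside. A plate lies in a bay with its long side along the anvil's y, between the ribs.
- tray: Tray for the finished plates, fixed: grey open tray 120 x 280 mm outside (x, y), walls 4 mm thick and 18 mm high, floor 4 mm thick. Origin: centre of its underside. Four plates fit side by side in a row along its y, long side along y, 68 mm apart.
- rest: Angled rest, fixed: plywood block 160 x 90 mm, 125 mm high, its board sloping at 45 degrees, rising to +x. Origin: centre of underside. u runs up the slope, n out of it, from the board's foot line: ledge at u = 0, 24 mm high; two cheeks 58 mm apart, 28 mm high, u = 0 to 45 mm; handle support 18 mm wide, top at n = 19.5 mm, u = 112 to 128 mm; the board, 74 mm wide, ends at u = 130 mm.
- cradle_foot (a point): Where the mallet's origin comes when it is parked on the rest (u = 0, n = 34 mm). The parked mallet has the end of its head on the ledge, the head between the cheeks with a striking face flat on the board, and its handle on the support, pointing up the slope.
- cradle_end (a point): Point where the mallet's handle end comes when it is parked (u = 195 mm, n = 34 mm).
- mallet: Mallet, 0.28 kg, balancing about 60 mm from its origin along z: grey nylon head 68 x 48 x 48 mm (x, y, z) whose striking faces look to +x and -x; straight wooden handle 28 mm (x) by 22 mm (y) from z = 48 mm to its end at z = 195 mm. Origin: centre of the head's end face away from the handle; at the start it stands upright on it.
- mallet_end (a point): Centre of the free end of the mallet's handle (195 mm from its origin).
- buckle: Bystander, to be left alone: square steel buckle, 36 mm, lying flat. Origin: as it lies, middle of its underside or of its length.
- tape: Bystander, to be left alone: roll of tape, 54 mm diameter, 18 mm high. Origin: as it lies, middle of its underside or of its length.
- bowl: Bystander, to be left alone: steel bowl, 110 mm wide, 40 mm high. Origin: as it lies, middle of its underside or of its length.
- jar: Bystander, to be left alone: jar, 60 mm diameter, 75 mm high. Origin: as it lies, middle of its underside or of its length.
- hammer: Bystander, to be left alone: steel hammer, 260 mm long, lying flat; not the tool for this job. Origin: as it lies, middle of its underside or of its length.
- awl: Bystander, to be left alone: awl, 140 mm long, lying flat. Origin: as it lies, middle of its underside or of its length.
- awl_b: Bystander, to be left alone: awl, 130 mm long, lying flat. Origin: as it lies, middle of its underside or of its length.
Mind the look-alikes: they are no part of the job. What is meant by the mallet is not green, and is the larger of those in its own colour.

How it is judged:
By the outcome, as a careful person would: the job done as asked, in the order asked, and still so for the second after the job is handed in, with the robot touching nothing.
Of plate0, plate1, plate2, plate3 only 3 to 4 are there at a start; the rules pass over those that are not, and their reading is None.
At some moment in a run one of plate0, plate1, plate2, plate3 may be knocked a few centimetres aside while the robot is not near it.
It also fails if it takes over 210 s, if anything falls off the work surface, if the arm or the gripper's body presses on something with over 40 N, if the wrist force passes 120 N, or if a joint passes its speed limit or range.

### The arm

A 6-joint arm with a two-finger parallel gripper is mounted at the origin on the work surface. World frame = base frame: x ahead of the robot, y to its left, z up, the work surface at z = 0. Lengths are in mm, angles in rad, forces in N, time in s.
With the tool pointing down it reaches from about 400 to 825 mm from the base axis. Payload 7 kg.
Tool frame: the origin (TCP) lies midway between the tips of the shut fingers; the grasp point (between the pads) lies 19 mm behind it; z points along the fingers, y is the line along which they close (so a half turn about z gives the same grasp; the last joint's range is limited). The gripper opens to 88 mm and grips with 3 to 60 N. Pads are 19 mm wide; open, the fingers measure 130 mm over their backs; the gripper's body (78 mm by 193 mm) begins 47 mm behind the grasp point.
Start: joints at [-0.828, 0.359, 0.012, 0, -1.224, -0.288], TCP at [296.487, -606.375, 191.061] pointing down, gripper open.
Joint ranges: [-3.07, 3.07], [-1.43, 2.12], [-1.02, 1.25], [-3.03, 1.67], [-3.05, -0], [-3.03, 3.03]. Speed limits (rad/s): [2.39, 2.39, 3.01, 3.14, 3.14, 3.14].

### API

Orientations are given as a unit quaternion [x, y, z, w].
In Python, from rig import robot, optics gives the robot as it stands.
- The arm moves only by the tool send_rows, never from a script. Its argument "increments" is a list of rows, each a list of 2 entries, a list of its own where there are three numbers: the shift along the tool's x, y, z in mm, then the turn, a rotation vector about the tool's x, y, z in degrees. A call has 1 to 20 rows; each row shifts and turns the commanded pose from where the row before left it, along the tool's axes as they then stand; what a row does not reach is not made up. A row lasts 1/8 s, in which the tool goes at most 62.5 mm and 10.7 degrees, less where a joint would pass 70% of its speed; a pose out of reach is approached as far as the arm can. A call is refused whole if a number of a shift passes 62.5 or a number of a turn 10.7, either way. A call with a gripper value outside its range is refused whole. "jaw" is the closure, from 0 (fully open) to 1 (shut), set as the call begins (left out, the last holds). The fingers move at their own pace and stop on an object; "grip_force" is the grip in N (left out, the last holds). Time passes only in rows, so rows that do not move let the fingers close. It gives the time, the measured TCP pose, the force, the opening and the grip force at its end, in the units of the state.
- robot.observe(): the state, without advancing time (a new reading comes with each control period).
- optics.get_image(name): name is "side" or "top"; returns the picture (420x560x3 uint8, red, green, blue); there is no depth.
- optics.camera_model(name): a dict with "vertical_fov" (degrees; the focal length in pixels is half the picture's height over the tangent of half this angle, whatever the lens; pixels are square), "cx", "cy" (the principal point, pixels), "origin" and "rotation" of the camera in the world. Camera axes: x right, y up, looking along -z (the intrinsics and any distortion apply to the point x, -y, -z); pixel columns grow to the right and rows downward; lengths in mm; the calibration is good to about 2 mm. A picture is of the moment at which its call begins. camera_model takes no time and is no camera call.
- robot.sign_off(): hands the job in; it is judged then, once.
The state is a dict: "time": time; "joint_positions": joint angles; "joint_vel": joint speeds; "joint_efforts": joint torques, N m; "position": TCP position; "tcp_rot": TCP orientation; "contact_force": force on the tool from outside, world axes, zero at the start; "wrist_torque": the same for the moment, N m; "width": opening from 0.0 (shut) to 1.0 (fully open); "grasp_force": force on a finger pad.
Only numpy, scipy, OpenCV 4.12 (cv2) and the standard library are available. Lean on these libraries where they do the work, as an engineer would, in place of code of your own. Each camera call takes 0.05 s, during which the arm holds its last target. There are 200 camera calls.

## Working session

There is one attempt and no reset: what is moved stays moved. The work goes in short steps, Python scripts to look and compute and a tool call to move; the robot and the scene stay as the last step left them, time stands still between calls to the robot, and variables do not carry over. Pictures are saved under pics/ and viewed, at most 14 in all, crops included, and the job is handed in when it is done.

Besides the shell and the picture viewer there is one more tool, called as name(argument=value, ...), one argument or row to a line, values as JSON. send_rows: Moves the arm, as the interface text tells. Its arguments: {"type":"object","properties":{"increments":{"type":"array","items":{"type":"array"}},"jaw":{"type":"number"},"grip_force":{"type":"number"}},"required":["increments"]}

```bash
ls; mkdir -p pics; cat > h.py <<'E'
import numpy as np, cv2
from rig import robot, optics
def shot(n,f=None):
    im=optics.get_image(n)
    if f: cv2.imwrite('pics/'+f+'.png',im[:,:,::-1])
    return im
E
python3 - <<'E'
from h import *
for n in('side','top'):
    print(optics.camera_model(n)); shot(n,n+'0')
print(robot.observe())
E
```

```text
pics
{'vertical_fov': 54.05598435470598, 'cx': 277.6959534381403, 'cy': 202.52889160207658, 'origin': array([500.06917253, 776.94309421, 843.97999265]), 'rotation': array([-0.02237674,  0.41284002,  0.90980665, -0.03625285])}
{'vertical_fov': 52.04300969354112, 'cx': 279.2520965945089, 'cy': 208.77947290227888, 'origin': array([ 374.03608408,  -33.08635796, 1133.49287061]), 'rotation': array([ 0.07863256, -0.07073159, -0.68399428,  0.7217796 ])}
{'time': 0.1, 'joint_positions': array([-8.27912839e-01,  3.59329510e-01,  1.11757664e-02, -3.27867322e-04,
       -1.22409406e+00, -2.88098875e-01]), 'joint_vel': array([-0.00017058, -0.00240381,  0.00383812,  0.00025703, -0.00021981,
        0.0010675 ]), 'joint_efforts': array([-1.60262207e-03, -5.84164059e+01,  2.93752509e+01,  7.01556399e+00,
        1.01589775e-02, -3.98751990e-05]), 'position': array([ 296.27646058, -605.96923944,  190.21472063]), 'tcp_rot': array([-2.25383286e-01,  9.74269893e-01,  7.07414326e-04, -2.23653278e-04]), 'contact_force': array([-1.33894786,  1.61472013, -0.68975278]), 'wrist_torque': array([-0.03640011,  0.06202398, -0.05340559]), 'grasp_force': 0.0, 'width': 1.0033269312188728}
```

View pics/top0.png

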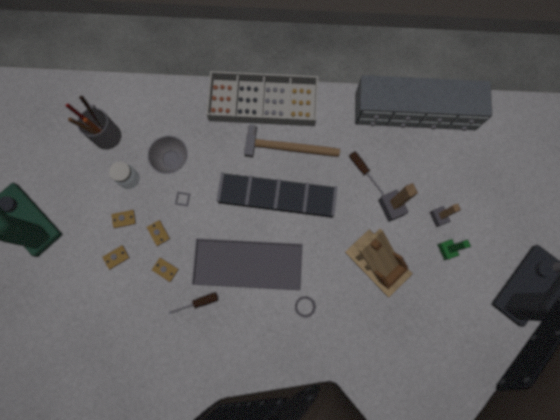

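View pics/side0.png

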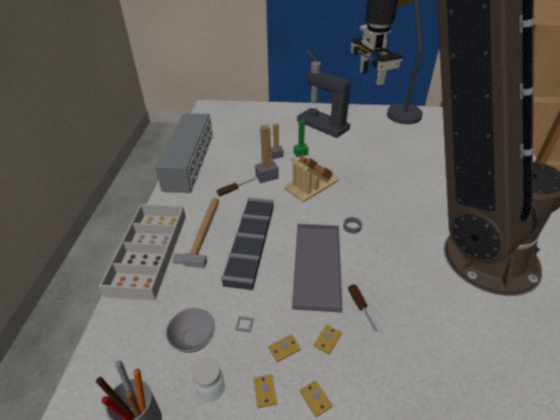

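Top view: four brass plates at (123,219), (158,233), (116,258), (165,270); anvil (278,195), tray (248,264), rest (380,262). Mallet candidates are the large grey-headed one (398,205), the small grey one (444,215) and the green one (455,249). The large grey one fits, being not green and the larger of its colour. I'll confirm that in a crop.

```bash
cat >> h.py <<'E'
from scipy.spatial.transform import Rotation as R
CM={n:optics.camera_model(n) for n in('side','top')}
def ray(n,p):
    m=CM[n]; p=np.atleast_2d(np.asarray(p,float)); f=210/np.tan(np.radians(m['vertical_fov'])/2)
    d=np.c_[(p[:,0]-m['cx'])/f,-(p[:,1]-m['cy'])/f,-np.ones(len(p))]
    return m['origin'],R.from_quat(m['rotation']).apply(d)
def onz(n,p,z):
    o,d=ray(n,p); return (o+d*((z-o[2])/d[:,2])[:,None])[:,:2]
def proj(n,P):
    m=CM[n]; f=210/np.tan(np.radians(m['vertical_fov'])/2)
    q=R.from_quat(m['rotation']).inv().apply(np.atleast_2d(P)-m['origin'])
    return np.c_[m['cx']+f*q[:,0]/-q[:,2], m['cy']-f*q[:,1]/-q[:,2]]
def two(p1,p2):
    (o1,d1),(o2,d2)=ray('top',p1),ray('side',p2); d1,d2=d1[0],d2[0]
    s=np.linalg.lstsq(np.c_[d1,-d2],o2-o1,rcond=None)[0]
    a,b=o1+s[0]*d1,o2+s[1]*d2; return (a+b)/2,np.linalg.norm(a-b)
def rect(n,mask,z,amin,amax):
    "contours of a mask, cast onto plane z: centre, sides, long-axis angle (deg)"
    out=[]
    for c in cv2.findContours(mask.astype(np.uint8),cv2.RETR_EXTERNAL,cv2.CHAIN_APPROX_NONE)[0]:
        if amin<cv2.contourArea(c)<amax:
            w=onz(n,c[:,0,:],z); (cx,cy),(a,b),t=cv2.minAreaRect(w.astype(np.float32))
            if a<b: a,b,t=b,a,t+90
            out.append((cx,cy,a,b,(t+90)%180-90,*c[:,0,:].mean(0)))
    return np.array(out)
def brass(im):
    h=cv2.cvtColor(im,cv2.COLOR_RGB2HSV); return (h[...,0]>14)&(h[...,0]<28)&(h[...,1]>140)&(h[...,2]>100)
def close(m,k=7): return cv2.morphologyEx(m.astype(np.uint8),cv2.MORPH_CLOSE,np.ones((k,k)))
E
python3 - <<'E'
from h import *
np.set_printoptions(suppress=True,precision=1)
t=shot('top');s=shot('side')
print('plates top\n',rect('top',close(brass(t)),10,100,900))
print('plates side\n',rect('side',close(brass(s)),10,100,1500))
cv2.imwrite('pics/c1.png',cv2.resize(np.hstack([t[150:310,325:485],s[105:265,205:365]])[:,:,::-1],None,fx=2.5,fy=2.5,interpolation=cv2.INTER_CUBIC))
cv2.imwrite('pics/c2.png',cv2.resize(np.hstack([t[160:310,180:350],s[190:340,190:360]])[:,:,::-1],None,fx=2.3,fy=2.3,interpolation=cv2.INTER_CUBIC))
print(t[195,278],t[264,248],t[264,190],t[180,300])
E
```

```text
plates top
 []
plates side
 [[464.8 411.2  57.   36.3 -54.8 315.4 398.1]
 [567.3 404.6  57.5  34.4 -74.8 264.7 391.1]
 [535.  307.6  55.8  37.8  34.2 284.4 347.2]
 [440.  279.2  57.2  35.3  61.6 327.4 339.1]]
[67 65 72] [73 72 76] [120 118 120] [116 115 117]
```

View pics/c1.png

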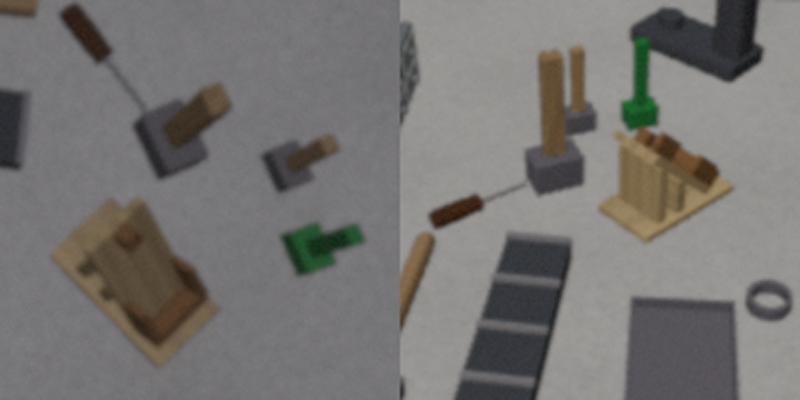

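View pics/c2.png

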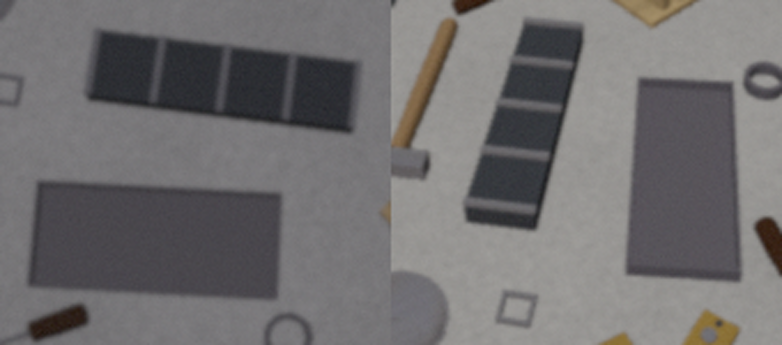

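The crop confirms it: the mallet is the large grey-headed one (head in the top view at about (393,206), handle end about (409,190)), with the awl tip close to its head. Next I'll measure the fixtures.

```bash
python3 - <<'E'
from h import *
np.set_printoptions(suppress=True,precision=1)
t=shot('top');s=shot('side')
def br(im,v):
    h=cv2.cvtColor(im,cv2.COLOR_RGB2HSV); return (h[...,0]>12)&(h[...,0]<30)&(h[...,1]>110)&(h[...,2]>v)
print('plates top\n',rect('top',close(br(t,70),5),10,100,900))
print('plates side\n',rect('side',close(br(s,90),5),10,100,2500))
gt,gs=t.max(2),s.max(2)
print('tray top z18\n',rect('top',(gt<96),18,3000,9000)); 
print('tray side z18\n',rect('side',(gs<120),18,3000,9000))
print('bays top z30\n',rect('top',cv2.medianBlur(gt,3)<66,30,300,900))
print(gt[150:240:4,278],gs[200:300:4,245], gs[265,285:350:3])
a=np.vstack([np.hstack([cv2.resize(t[220:300,340:420],(400,400),interpolation=cv2.INTER_CUBIC),cv2.resize(s[140:210,275:345],(400,400),interpolation=cv2.INTER_CUBIC)])])
cv2.imwrite('pics/c3.png',a[:,:,::-1])
b=np.hstack([cv2.resize(t[170:230,365:425],(400,400),interpolation=cv2.INTER_CUBIC),cv2.resize(s[118:188,235:305],(400,400),interpolation=cv2.INTER_CUBIC)])
cv2.imwrite('pics/c4.png',b[:,:,::-1])
E
```

```text
plates top
 [[ 464.8 -309.9   63.2   52.6  -47.3  389.7  275. ]
 [ 438.9  274.7   53.8   33.7   61.8  164.4  269.3]
 [ 463.5  406.7   54.1   34.3  -56.   114.9  257. ]
 [ 533.9  303.1   52.7   33.6   33.8  157.8  232.3]
 [ 566.3  400.    52.7   33.5  -75.3  122.7  218.6]]
plates side
 [[ 464.7  411.1   58.8   38.2  -54.8  315.5  398.3]
 [ 567.5  404.5   59.9   36.8  -74.8  264.5  390.9]
 [ 534.8  307.5   57.8   40.    34.5  283.9  347.8]
 [ 440.2  278.8   60.2   37.5   61.6  327.4  339. ]
 [ 791.1  -64.   222.1   13.3   85.8  205.   225.8]
 [ 478.5 -306.   153.9   53.2   82.5  313.8  178.2]
 [ 660.9 -486.6  245.5   24.8  -82.6  265.6  146.3]
 [-372.  -565.3  324.3   52.    67.7  554.2  149. ]]
tray top z18
 [[ 142.   -41.1  417.6   88.1  -86.8  281.2  406.2]
 [ 337.3 -624.7  445.   203.4   -4.6  529.2  344.7]
 [ 464.    61.2  278.6  120.   -89.9  247.2  264. ]
 [ 651.1   -4.5  312.5   87.8   85.6  276.9  195. ]]
tray side z18
 [[465.8  67.4 292.  119.6 -89.7 317.4 269. ]]
bays top z30
 [[ 856.6   48.5  289.5   12.5  -90.   261.3  120.2]
 [ 881.  -432.3  175.5   41.6  -89.   437.1  121.6]]
[100 120 119 120 120 121 119 111  82  88  79  78  65  59  52  61 125 126
 126 125 123 123 126] [151 140  93  61  99  60  59  62  66  92  60  59  63  59 107  61  63  60
  60  61 107  53  61 151 150] [148 151 150 120  88  88  87  90  92  89  89  90  90  88  90  89  89  91
  86 151 155 155]
```

View pics/c3.png

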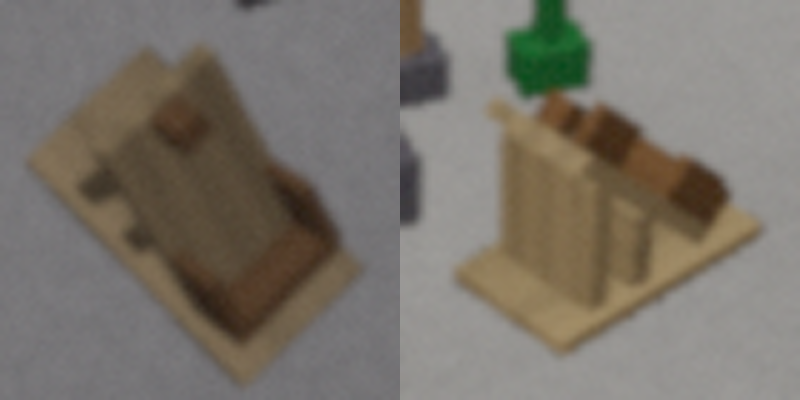

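View pics/c4.png

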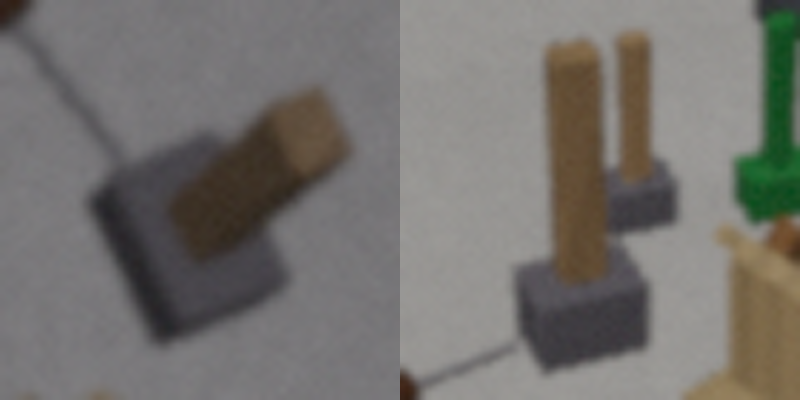

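```bash
cat > m.py <<'E'
from h import *
np.set_printoptions(suppress=True,precision=1)
def T(x,y,x0,y0,k): return [x0+(x+.5)/k-.5,y0+(y+.5)/k-.5]
rt=lambda x,y:T(x,y,340,220,5); rs=lambda x,y:T(x-400,y,275,140,400/70)
mt=lambda x,y:T(x,y,365,170,400/60); ms=lambda x,y:T(x-400,y,235,118,400/70)
print('base top z0',onz('top',[rt(28,160),rt(245,383),rt(362,265),rt(150,48)],6).tolist())
print('base side',onz('side',[rs(455,272),rs(560,352),rs(762,228)],0).tolist())
for n,a,b in(('B',rt(205,45),rs(497,105)),('C',rt(100,155),rs(597,163)),('A support',rt(183,118),rs(560,112)),('cheek',rt(338,240),rs(728,190))): print(n,*two(a,b))
print('mallet end',two(mt(311,135),ms(573,50)))
print('head z48 top',onz('top',[mt(115,180),mt(215,130),mt(288,275),mt(185,325)],48).tolist())
print('head z48 side',onz('side',[ms(515,265),ms(543,300),ms(650,285),ms(620,243)],48).tolist())
# anvil ribs
from scipy.ndimage import map_coordinates
for n in('top','side'):
    g=shot(n).mean(2)
    for xs in((-32,-8),(8,32)):
        th=np.radians(-4.4);c=np.array([651.3,-4.9]);Y=np.arange(-175,176,1.)
        acc=0
        for x in np.linspace(*xs,7):
            P=np.c_[c[0]+np.cos(th)*x-np.sin(th)*Y,c[1]+np.sin(th)*x+np.cos(th)*Y,np.full(len(Y),36.)]
            p=proj(n,P); acc=acc+map_coordinates(g,[p[:,1],p[:,0]],order=1)
        acc/=7; r=[]
        for e in(-76,0,76):
            k=(abs(Y-e)<16); w=acc[k]-np.median(acc[k]); w=np.clip(w-w.max()*.3,0,None); r.append((Y[k]*w).sum()/w.sum())
        print(n,xs,np.round(r,1))
# rivets
def disc(n,im,v):
    h=cv2.cvtColor(im,cv2.COLOR_RGB2HSV); return h
E
python3 m.py
```

```text
base top z0 [[510.3353867224624, -192.7265736857367], [401.7005165279127, -306.3464058380217], [465.0662169453627, -366.8124798711942], [573.2857448955316, -255.94690283990758]]
base side [[575.9280109743006, -261.41453941845975], [513.6445016956606, -196.28252763905857], [400.9864491304634, -314.56816739494775]]
B [ 554.8 -259.8  118. ] 3.1384192727036693
C [ 499.7 -210.5  118.5] 2.4584123837601193
A support [ 519.6 -248.7  122.6] 0.7909218311246553
cheek [ 448.6 -347.4    9.6] 57.396450850947886
mallet end (array([ 636.9, -311.7,  193.5]), np.float64(3.5720913272597192))
head z48 top [[653.3069968826503, -278.392732634963], [675.4866608450372, -317.24381336575254], [619.0426563518395, -345.1762986738], [597.2438841855131, -305.50086771859554]]
head z48 side [[677.3421339895307, -316.5305312733992], [657.2671415369995, -284.1666626821559], [598.0811513746918, -302.62276180412596], [618.9631167926567, -342.4771386376783]]
top (-32, -8) [-76.4  -0.5  75.5]
top (8, 32) [-76.4  -0.5  75.5]
side (-32, -8) [-74.    1.9  77.6]
side (8, 32) [-73.9   1.9  77.8]
```

```bash
cat > plan.py <<'E'
from h import *
def down(yaw_y):  # tool pointing down, tool y at yaw (deg)
    y=np.radians(yaw_y); Y=np.array([np.cos(y),np.sin(y),0]); Z=np.array([0,0,-1.]); return R.from_matrix(np.c_[np.cross(Y,Z),Y,Z])
def tool(Z,Y):
    Z=np.array(Z,float);Z/=np.linalg.norm(Z);Y=np.array(Y,float);Y-=Z*(Y@Z);Y/=np.linalg.norm(Y)
    return R.from_matrix(np.c_[np.cross(Y,Z),Y,Z])
def plan(wps,start=None,step=40,settle=2):
    "wps: (x,y,z,Rot[,step or 0=settle rows])"
    if start is None:
        s=robot.observe(); start=(s['position'],R.from_quat(s['tcp_rot']))
    p,r=np.array(start[0],float),start[1]; rows=[]
    for w in wps:
        P,Q=np.array(w[:3],float),w[3]; st=w[4] if len(w)>4 else step
        d0,rv=P-p,(r.inv()*Q).as_rotvec(degrees=True); n=int(max(1,np.ceil(np.linalg.norm(d0)/st),np.ceil(np.linalg.norm(rv)/8)))
        p0,r0=p.copy(),r
        for i in range(1,n+1):
            tp=p0+d0*i/n; tr=r0*R.from_rotvec(rv*i/n,degrees=True)
            a=np.round(r.inv().apply(tp-p)*2)/2; b=np.round((r.inv()*tr).as_rotvec(degrees=True)*5)/5
            rows.append([a.tolist(),b.tolist()]); p=p+r.apply(a); r=r*R.from_rotvec(b,degrees=True)
    rows+=[[[0,0,0],[0,0,0]]]*settle
    f=lambda l:'['+','.join('%g'%(v+0.) for v in l)+']'
    print(len(rows),'['+','.join('['+f(a)+','+f(b)+']' for a,b in rows)+']'); return p,r
E
python3 - <<'E'
from plan import *
np.set_printoptions(suppress=True,precision=1)
print('jar',onz('top',[[121,171]],75),onz('side',[[207,371]],75))
t,s=shot('top'),shot('side')
# rivet heads: grey pixels inside plate hulls
for n,im,v in(('top',t,70),('side',s,90)):
    h=cv2.cvtColor(im,cv2.COLOR_RGB2HSV); b=((h[...,0]>12)&(h[...,0]<30)&(h[...,1]>110)&(h[...,2]>v)).astype(np.uint8)
    for c in cv2.findContours(close(b,5),cv2.RETR_EXTERNAL,cv2.CHAIN_APPROX_NONE)[0]:
        if 100<cv2.contourArea(c)<900:
            m=np.zeros_like(b);cv2.drawContours(m,[cv2.convexHull(c)],-1,1,-1);m=cv2.erode(m,np.ones((3,3)))
            w=np.where(m>0,np.clip(90.-h[...,1],0,None),0);yy,xx=np.mgrid[:420,:560]
            print(n,onz(n,[[(xx*w).sum()/w.sum(),(yy*w).sum()/w.sum()]],21))
plan([(480,0,200,down(150)),(534.3,305,200,down(124)),(534.3,305,100,down(124))])
E
```

```text
jar [[678.6 396.7]] [[677.4 405. ]]
top [[ 467.6 -297.1]]
top [[439.  275.7]]
top [[464.1 408.2]]
top [[534.2 304.4]]
top [[567.2 401.5]]
side [[464.4 410.4]]
side [[567.6 403.9]]
side [[535.1 306. ]]
side [[440.3 277.9]]
side [[nan nan]]
side [[ 508.9 -396.8]]
side [[nan nan]]
side [[nan nan]]
29 [[[-27,29,-0.5],[0,0,-2.2]],[[-28,28,-0.5],[0,0,-2]],[[-29,27,-0.5],[0,0,-2.2]],[[-30,25.5,-0.5],[0,0,-2]],[[-31,25,-1],[0,0,-2.2]],[[-31.5,23.5,-0.5],[0,0,-2.2]],[[-33,22.5,-0.5],[0,0,-2]],[[-33.5,21,-0.5],[0,0,-2.2]],[[-34,20,-0.5],[0,0,-2]],[[-35,18.5,-0.5],[0,0,-2.2]],[[-35.5,17.5,-0.5],[0,0,-2.2]],[[-36.5,15.5,-0.5],[0,0,-2]],[[-37,15,-1],[0,0,-2.2]],[[-37,13,-0.5],[0,0,-2.2]],[[-38,12,-0.5],[0,0,-2]],[[-38,10.5,-0.5],[0,0,-2.2]],[[-36.5,13,0],[0,0,3.2]],[[-35.5,15.5,0],[0,0,3.4]],[[-35,17,0],[0,0,3.2]],[[-33.5,19,0],[0,0,3.2]],[[-32.5,21,0],[0,0,3.2]],[[-31.5,23,0],[0,0,3.4]],[[-29.5,24.5,0],[0,0,3.2]],[[-28.5,26,0],[0,0,3.2]],[[0,0,33.5],[0,0,0]],[[0,0,33],[0,0,0]],[[0,0,33.5],[0,0,0]],[[0,0,0],[0,0,0]],[[0,0,0],[0,0,0]]]<stdin>:12: RuntimeWarning: invalid value encountered in scalar divide
```

send_rows(
  increments=[
    [[-27, 29, -0.5], [0, 0, -2.2]],
    [[-28, 28, -0.5], [0, 0, -2]],
    [[-29, 27, -0.5], [0, 0, -2.2]],
    [[-30, 25.5, -0.5], [0, 0, -2]],
    [[-31, 25, -1], [0, 0, -2.2]],
    [[-31.5, 23.5, -0.5], [0, 0, -2.2]],
    [[-33, 22.5, -0.5], [0, 0, -2]],
    [[-33.5, 21, -0.5], [0, 0, -2.2]],
    [[-34, 20, -0.5], [0, 0, -2]],
    [[-35, 18.5, -0.5], [0, 0, -2.2]],
    [[-35.5, 17.5, -0.5], [0, 0, -2.2]],
    [[-36.5, 15.5, -0.5], [0, 0, -2]],
    [[-37, 15, -1], [0, 0, -2.2]],
    [[-37, 13, -0.5], [0, 0, -2.2]],
    [[-38, 12, -0.5], [0, 0, -2]],
    [[-38, 10.5, -0.5], [0, 0, -2.2]],
    [[-36.5, 13, 0], [0, 0, 3.2]],
    [[-35.5, 15.5, 0], [0, 0, 3.4]],
    [[-35, 17, 0], [0, 0, 3.2]],
    [[-33.5, 19, 0], [0, 0, 3.2]],
  ],
  jaw=0,
)

```text
time: 3.0
position: [507.3, 153.9, 200.3]
tcp_rot: [-0.398, 0.917, 0.0, 0.0]
contact_force: [1.3, 0.2, -0.4]
width: 1.002
grasp_force: 0.0
```

send_rows(
  increments=[
    [[-32.5, 21, 0], [0, 0, 3.2]],
    [[-31.5, 23, 0], [0, 0, 3.4]],
    [[-29.5, 24.5, 0], [0, 0, 3.2]],
    [[-28.5, 26, 0], [0, 0, 3.2]],
    [[0, 0, 33.5], [0, 0, 0]],
    [[0, 0, 33], [0, 0, 0]],
    [[0, 0, 33.5], [0, 0, 0]],
    [[0, 0, 0], [0, 0, 0]],
    [[0, 0, 0], [0, 0, 0]],
  ],
)

```text
time: 4.12
position: [535.0, 305.2, 101.5]
tcp_rot: [-0.293, 0.956, 0.0, 0.001]
contact_force: [0.4, 0.4, 0.5]
width: 1.0
grasp_force: 0.0
```

```bash
python3 - <<'E'
from plan import *
s=robot.observe();print(s['time'],s['position'],R.from_quat(s['tcp_rot']).as_matrix()[:,1],s['contact_force'])
r=down(124)
p=plan([(534.6,305.2,2,r)])
q=down(175.6)
plan([(534.6,305.2,90,r),(660,109,90,q),(660,109,34,q,20)],start=((534.6,305.2,2),r))
E
```

```text
4.125 [535.03199795 305.20529048 101.49149148] [-5.60337216e-01  8.28264539e-01 -2.40789150e-04] [0.41657897 0.42389221 0.48141881]
5 [[[0,0,33],[0,0,0]],[[0.5,0,33.5],[0,0,0]],[[0,0.5,33],[0,0,0]],[[0,0,0],[0,0,0]],[[0,0,0],[0,0,0]]]
15 [[[0,0,-29.5],[0,0,0]],[[0,0,-29],[0,0,0]],[[0,0,-29.5],[0,0,0]],[[1,-33.5,0],[0,0,-7.4]],[[5,-32.5,0],[0,0,-7.4]],[[9,-32,0],[0,0,-7.4]],[[13.5,-30.5,0],[0,0,-7.2]],[[17,-28.5,0],[0,0,-7.4]],[[20.5,-26,0],[0,0,-7.4]],[[24,-23.5,0],[0,0,-7.4]],[[0,0,18.5],[0,0,0]],[[0,0,19],[0,0,0]],[[0,0,18.5],[0,0,0]],[[0,0,0],[0,0,0]],[[0,0,0],[0,0,0]]]
```

send_rows(
  increments=[
    [[0, 0, 33], [0, 0, 0]],
    [[0, 0, 33], [0, 0, 0]],
    [[0, 0, 33], [0, 0, 0]],
    [[0, 0, 0], [0, 0, 0]],
    [[0, 0, 0], [0, 0, 0]],
  ],
)

```text
time: 4.75
position: [535.5, 305.8, 3.2]
tcp_rot: [-0.293, 0.956, 0.0, 0.001]
contact_force: [-0.2, -1.3, 0.1]
width: 1.0
grasp_force: 0.0
```

send_rows(
  increments=[
    [[0, 0, 0], [0, 0, 0]],
    [[0, 0, 0], [0, 0, 0]],
    [[0, 0, 0], [0, 0, 0]],
    [[0, 0, 0], [0, 0, 0]],
    [[0, 0, 0], [0, 0, 0]],
    [[0, 0, 0], [0, 0, 0]],
    [[0, 0, -29], [0, 0, 0]],
    [[0, 0, -29], [0, 0, 0]],
    [[0, 0, -29], [0, 0, 0]],
    [[1, -33.5, 0], [0, 0, -7.4]],
    [[5, -32.5, 0], [0, 0, -7.4]],
    [[9, -32, 0], [0, 0, -7.4]],
    [[13.5, -30.5, 0], [0, 0, -7.2]],
    [[17, -28.5, 0], [0, 0, -7.4]],
    [[20.5, -26, 0], [0, 0, -7.4]],
    [[24, -23.5, 0], [0, 0, -7.4]],
    [[0, 0, 0], [0, 0, 0]],
    [[0, 0, 0], [0, 0, 0]],
  ],
  jaw=1,
  grip_force=30,
)

```text
time: 7.0
position: [659.5, 108.6, 87.8]
tcp_rot: [-0.679, 0.734, 0.0, -0.0]
contact_force: [0.1, 0.5, -0.3]
width: 0.006
grasp_force: 0.0
```

```bash
python3 - <<'E'
from plan import *
s=shot('side');t=shot('top')
cv2.imwrite('pics/g1.png',np.vstack([cv2.resize(np.hstack([t[130:280,80:320],s[180:330,170:410]]),(800,250)),cv2.resize(np.hstack([t[150:230,180:280],s[220:300,220:320]]),(800,320),interpolation=cv2.INTER_CUBIC)])[:,:,::-1])
q=down(175.6); plan([(660,109,33,q,20)])
E
```

```text
5 [[[0,0,18.5],[0,0,0]],[[0,-0.5,18],[0,0,0]],[[0,0,18.5],[0,0,0]],[[0,0,0],[0,0,0]],[[0,0,0],[0,0,0]]]
```

View pics/g1.png

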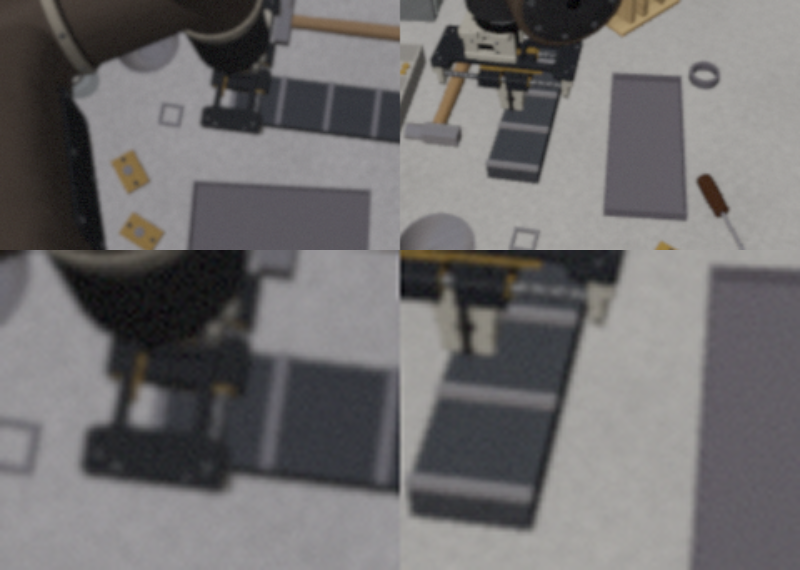

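The jaws closed on nothing: the plate is still on the bench. Either the fingers close slowly or the grip was too high. I'll re-measure.

```bash
cat >> h.py <<'E'
def plates(n,im=None,z=10):
    im=shot(n) if im is None else im; v=70 if n=='top' else 90
    h=cv2.cvtColor(im,cv2.COLOR_RGB2HSV); b=((h[...,0]>12)&(h[...,0]<30)&(h[...,1]>110)&(h[...,2]>v))
    r=rect(n,close(b,5),z,100,900); return np.array([q for q in r if q[2]<70 and q[3]>25])
E
python3 - <<'E'
from plan import *
np.set_printoptions(suppress=True,precision=1)
print(plates('side')); print(plates('top'))
r=down(124)
plan([(534.6,305.2,90,r),(534.6,305.2,2,r,30)])
E
```

```text
[[464.6 411.   58.2  38.  -54.8 315.5 398.1]
 [567.4 404.3  59.6  36.5 -74.7 264.6 390.9]
 [534.8 307.5  57.8  39.9  34.5 283.9 347.8]
 [440.4 278.9  59.2  37.1  61.6 327.4 339. ]]
[[438.7 274.6  53.8  32.8  60.7 164.7 269.4]
 [533.8 303.3  52.7  33.6  33.8 157.8 232.4]]
12 [[[-26.5,20,-0.5],[0,0,7.4]],[[-24,23,0],[0,0,7.4]],[[-20.5,26,-0.5],[0,0,7.4]],[[-17,28.5,0],[0,0,7.4]],[[-13,30.5,-0.5],[0,0,7.4]],[[-9.5,32,0],[0,0,7.4]],[[-5,32.5,-0.5],[0,0,7.2]],[[0,0,29.5],[0,0,0]],[[0,0,29.5],[0,0,0]],[[0,0,29],[0,0,0]],[[0,0,0],[0,0,0]],[[0,0,0],[0,0,0]]]
```

send_rows(
  increments=[
    [[-26.5, 20, -0.5], [0, 0, 7.4]],
    [[-24, 23, 0], [0, 0, 7.4]],
    [[-20.5, 26, -0.5], [0, 0, 7.4]],
    [[-17, 28.5, 0], [0, 0, 7.4]],
    [[-13, 30.5, -0.5], [0, 0, 7.4]],
    [[-9.5, 32, 0], [0, 0, 7.4]],
    [[-5, 32.5, -0.5], [0, 0, 7.2]],
    [[0, 0, 0], [0, 0, 0]],
    [[0, 0, 0], [0, 0, 0]],
    [[0, 0, 29], [0, 0, 0]],
    [[0, 0, 29], [0, 0, 0]],
    [[0, 0, 28.5], [0, 0, 0]],
    [[0, 0, 0], [0, 0, 0]],
  ],
  jaw=0,
)

```text
time: 8.82
position: [534.1, 302.3, 1.5]
tcp_rot: [-0.293, 0.956, -0.001, -0.002]
contact_force: [0.1, 0.3, 0.1]
width: 0.999
grasp_force: 0.0
```

send_rows(
  increments=[
    [[0, 0, 0], [0, 0, 0]],
    [[0, 0, 0], [0, 0, 0]],
    [[0, 0, 0], [0, 0, 0]],
    [[0, 0, 0], [0, 0, 0]],
    [[0, 0, 0], [0, 0, 0]],
    [[0, 0, 0], [0, 0, 0]],
  ],
  jaw=1,
)

```text
time: 9.57
position: [535.0, 304.4, 3.6]
tcp_rot: [-0.293, 0.956, 0.0, 0.0]
contact_force: [0.3, -0.2, 0.0]
width: 0.381
grasp_force: 0.0
```

send_rows(
  increments=[
    [[0, 0, 0], [0, 0, 0]],
    [[0, 0, 0], [0, 0, 0]],
  ],
)

```text
time: 9.82
position: [535.0, 304.4, 3.5]
tcp_rot: [-0.293, 0.956, -0.0, -0.0]
contact_force: [0.9, -0.1, -0.4]
width: 0.148
grasp_force: 0.0
```

```bash
python3 - <<'E'
from plan import *
np.set_printoptions(suppress=True,precision=1)
s=shot('side');t=shot('top');print(plates('side',s)); print(robot.observe())
cv2.imwrite('pics/g2.png',np.hstack([cv2.resize(t[190:270,115:195],(400,400),interpolation=cv2.INTER_CUBIC),cv2.resize(s[300:400,235:335],(400,400),interpolation=cv2.INTER_CUBIC)])[:,:,::-1])
E
```

```text
[[464.6 411.   58.2  38.  -54.9 315.5 398.3]
 [567.2 404.5  59.3  36.3 -74.7 264.6 390.9]
 [542.8 311.5  42.4  39.8 -56.6 278.9 348.3]
 [440.3 279.   59.2  36.9  61.6 329.9 337.8]]
{'time': 9.925, 'joint_positions': array([ 0.8,  0.4, -0.3,  0. , -0.8, -1.8]), 'joint_vel': array([ 0., -0., -0.,  0.,  0., -0.]), 'joint_efforts': array([  0. , -57.1,  22.1,   5.2,  -0.1,  -0. ]), 'position': array([535.1, 304.4,   3.5]), 'tcp_rot': array([-0.3,  1. , -0. , -0. ]), 'contact_force': array([ 0.4, -0.4,  0.1]), 'wrist_torque': array([ 0.1,  0. , -0. ]), 'grasp_force': 0.0, 'width': 0.05695172629709488}
```

View pics/g2.png

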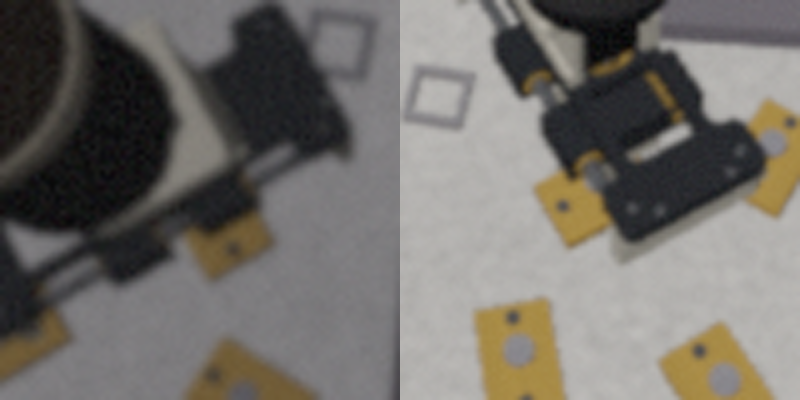

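```bash
python3 - <<'E'
from plan import *
np.set_printoptions(suppress=True,precision=1)
o=robot.observe(); p=o['position'];M=R.from_quat(o['tcp_rot']).as_matrix();print(o['tcp_rot'],M)
for n,x0,y0,k,dx in(('top',115,190,5,0),('side',235,300,4,400)):
    for b in(0,19,66,100):
        q=proj(n,p-M[:,2]*b)[0]; print(n,b,(q[0]-x0)*k+dx,(q[1]-y0)*k)
    print('plate rivet',[(a-np.array([x0,y0]))*k+[dx,0] for a in proj(n,[534.6,305.2,22])])
E
```

```text
[-0.3  1.  -0.  -0. ] [[-0.8 -0.6 -0. ]
 [-0.6  0.8 -0. ]
 [ 0.  -0.  -1. ]]
top 0 215.84413554905282 212.09877120943133
top 19 205.65278775313644 206.4138528318226
top 66 178.93588188720457 191.51067886586958
top 100 158.14607819185184 179.91374983731205
plate rivet [array([204.3, 207.3])]
side 0 596.3211943722645 190.7500238858977
side 19 596.2997772993338 172.59487010528142
side 66 596.2441419685447 125.43305721954289
side 100 596.2013529732226 89.16102356204192
plate rivet [array([597. , 174.5])]
```

```bash
python3 - <<'E'
from plan import *
np.set_printoptions(suppress=True,precision=1)
print(proj('side',[[659.5,108.6,87.8],[659.5,108.6,106.8],[660,109,128]]))
im=cv2.imread('pics/g1.png')
s0=cv2.imread('pics/side0.png'); 
print(proj('side',[[296.3,-606,190.2],[296.3,-606,209],[296.3,-606,256]]))
cv2.imwrite('pics/g3.png',np.hstack([cv2.resize(s0[10:110,330:430],(400,400),interpolation=cv2.INTER_CUBIC),cv2.resize(shot('side')[:,:,::-1][310:370,255:315],(400,400),interpolation=cv2.INTER_CUBIC)]))
E
```

```text
[[239.3 252.6]
 [238.7 247.4]
 [237.8 241.4]]
[[370.3  87.5]
 [371.1  82.4]
 [373.   69.4]]
```

View pics/g3.png

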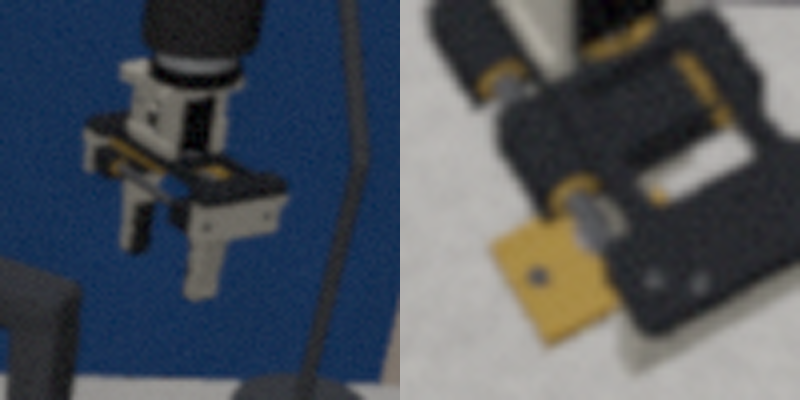

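The visual tips sit about 25–35 mm behind the reported TCP: start tips at about px (372,78) against a predicted (370,87). The shut jaws also cleared the 22 mm rivet at "z = 3.5". I'll probe downward carefully with the jaw open.

send_rows(
  increments=[
    [[0, 0, 0], [0, 0, 0]],
    [[0, 0, 0], [0, 0, 0]],
    [[0, 0, 0], [0, 0, 0]],
    [[0, 0, 0], [0, 0, 0]],
    [[0, 0, 0], [0, 0, 0]],
    [[0, 0, 0], [0, 0, 0]],
    [[0, 0, 0], [0, 0, 0]],
    [[0, 0, 0], [0, 0, 0]],
    [[0, 0, 6], [0, 0, 0]],
    [[0, 0, 6], [0, 0, 0]],
    [[0, 0, 3], [0, 0, 0]],
    [[0, 0, 0], [0, 0, 0]],
    [[0, 0, 0], [0, 0, 0]],
  ],
  jaw=0,
)

```text
time: 11.6
position: [535.2, 304.5, -11.4]
tcp_rot: [-0.293, 0.956, 0.0, 0.0]
contact_force: [-0.1, 0.1, -0.4]
width: 0.999
grasp_force: 0.0
```

send_rows(
  increments=[
    [[0, 0, 3], [0, 0, 0]],
    [[0, 0, 3], [0, 0, 0]],
    [[0, 0, 0], [0, 0, 0]],
    [[0, 0, 0], [0, 0, 0]],
  ],
)

```text
time: 12.1
position: [535.1, 304.4, -17.5]
tcp_rot: [-0.293, 0.956, -0.0, -0.0]
contact_force: [-0.2, -0.8, 0.5]
width: 1.001
grasp_force: 0.0
```

send_rows(
  increments=[
    [[0, 0, 2], [0, 0, 0]],
    [[0, 0, 2], [0, 0, 0]],
    [[0, 0, 0], [0, 0, 0]],
  ],
)

```text
time: 12.48
position: [534.9, 304.3, -21.7]
tcp_rot: [-0.293, 0.956, -0.0, -0.0]
contact_force: [0.0, -0.1, 0.3]
width: 1.006
grasp_force: 0.0
```

send_rows(
  increments=[
    [[0, 0, 2], [0, 0, 0]],
    [[0, 0, 1], [0, 0, 0]],
    [[0, 0, 0], [0, 0, 0]],
  ],
)

```text
time: 12.85
position: [535.0, 304.3, -24.6]
tcp_rot: [-0.293, 0.956, -0.0, -0.0]
contact_force: [0.2, -0.1, -0.9]
width: 1.003
grasp_force: 0.0
```

```bash
python3 - <<'E'
from h import *
o=robot.observe();print(o['position'],o['contact_force'],o['joint_efforts'])
E
```

```text
[534.98833224 304.32791798 -24.58208063] [ 0.19909149 -0.09242021 -0.90058643] [ 1.30909295e-03 -5.83258867e+01  2.07103032e+01  4.91980165e+00
 -6.75484724e-02 -9.60773008e-06]
```

send_rows(
  increments=[
    [[0, 0, 1], [0, 0, 0]],
    [[0, 0, 1], [0, 0, 0]],
    [[0, 0, 0], [0, 0, 0]],
  ],
)

```text
time: 13.22
position: [535.0, 304.3, -26.5]
tcp_rot: [-0.293, 0.956, -0.0, -0.0]
contact_force: [0.4, 0.7, -0.3]
width: 0.999
grasp_force: 0.0
```

send_rows(
  increments=[
    [[0, 0, 1], [0, 0, 0]],
    [[0, 0, 0], [0, 0, 0]],
  ],
)

```text
time: 13.48
position: [535.0, 304.3, -27.6]
tcp_rot: [-0.293, 0.956, -0.0, -0.0]
contact_force: [0.6, -0.1, -1.0]
width: 1.0
grasp_force: 0.0
```

send_rows(
  increments=[
    [[0, 0, 1], [0, 0, 0]],
    [[0, 0, 0], [0, 0, 0]],
  ],
)

```text
time: 13.72
position: [535.0, 304.3, -28.5]
tcp_rot: [-0.293, 0.956, -0.0, -0.0]
contact_force: [-0.2, -0.7, 0.4]
width: 1.001
grasp_force: 0.0
```

send_rows(
  increments=[
    [[0, 0, 0], [0, 0, 0]],
    [[0, 0, 0], [0, 0, 0]],
    [[0, 0, 0], [0, 0, 0]],
    [[0, 0, 0], [0, 0, 0]],
    [[0, 0, 0], [0, 0, 0]],
    [[0, 0, 0], [0, 0, 0]],
    [[0, 0, 0], [0, 0, 0]],
  ],
  jaw=1,
)

```text
time: 14.6
position: [535.1, 304.4, -28.4]
tcp_rot: [-0.293, 0.956, 0.0, 0.0]
contact_force: [-0.1, 0.0, 0.9]
width: 0.447
grasp_force: 30.0
```

```bash
python3 - <<'E'
from plan import *
s=robot.observe();p=s['position'];q=down(175.6);r=R.from_quat(s['tcp_rot'])
plan([(p[0],p[1],60,r),(660,109,60,q),(660,109,22,q,20)])
E
```

```text
14 [[[0,0,-29.5],[0,0,0]],[[0,0,-29.5],[0,0,0]],[[0,0,-29.5],[0,0,0]],[[1,-33,0],[0,0,-7.4]],[[5,-33,0],[0,0,-7.4]],[[9,-31.5,0],[0,0,-7.2]],[[13.5,-30.5,0],[0,0,-7.4]],[[17,-28.5,0],[0,0,-7.4]],[[20.5,-26,0],[0,0,-7.4]],[[23.5,-23,0],[0,0,-7.4]],[[0,0,19],[0,0,0]],[[0,0,19],[0,0,0]],[[0,0,0],[0,0,0]],[[0,0,0],[0,0,0]]]
```

send_rows(
  increments=[
    [[0, 0, -29.5], [0, 0, 0]],
    [[0, 0, -29.5], [0, 0, 0]],
    [[0, 0, -29.5], [0, 0, 0]],
    [[1, -33, 0], [0, 0, -7.4]],
    [[5, -33, 0], [0, 0, -7.4]],
    [[9, -31.5, 0], [0, 0, -7.2]],
    [[13.5, -30.5, 0], [0, 0, -7.4]],
    [[17, -28.5, 0], [0, 0, -7.4]],
    [[20.5, -26, 0], [0, 0, -7.4]],
    [[23.5, -23, 0], [0, 0, -7.4]],
    [[0, 0, 19], [0, 0, 0]],
    [[0, 0, 19], [0, 0, 0]],
    [[0, 0, 0], [0, 0, 0]],
    [[0, 0, 0], [0, 0, 0]],
  ],
)

```text
time: 16.35
position: [659.7, 109.9, 22.1]
tcp_rot: [-0.68, 0.733, -0.0, -0.0]
contact_force: [0.2, 0.2, -0.6]
width: 0.445
grasp_force: 30.0
```

```bash
python3 - <<'E'
from plan import *
np.set_printoptions(suppress=True,precision=2)
s=robot.observe();print(s['position'],R.from_quat(s['tcp_rot']).as_matrix()[:,1],s['contact_force'],s['width'])
im=shot('side')
cv2.imwrite('pics/g4.png',cv2.resize(im[200:290,200:290],(540,540),interpolation=cv2.INTER_CUBIC)[:,:,::-1])
print(rect('side',close(brass(im),5),58,80,900))
q=down(175.6); plan([(660,109,7,q,8),(660,109,1.6,q,2)])
E
```

```text
[659.75 109.89  22.08] [-1.    0.07  0.  ] [ 0.17  0.22 -0.63] 0.44500933028292483
[[466.54 432.28  53.33  33.76 -54.77 315.56 398.17]
 [563.35 425.85  53.92  32.14 -74.81 264.74 391.11]
 [457.74 285.2   53.33  32.84  62.62 320.67 328.06]
 [661.61 112.1   62.66  39.62  87.16 238.01 262.23]]
7 [[[0.5,0,8],[0,0,0]],[[0.5,0,7.5],[0,0,0.2]],[[0,0,2],[0,0,0]],[[0,0,1.5],[0,0,0]],[[0,0,2],[0,0,0]],[[0,0,0],[0,0,0]],[[0,0,0],[0,0,0]]]
```

View pics/g4.png

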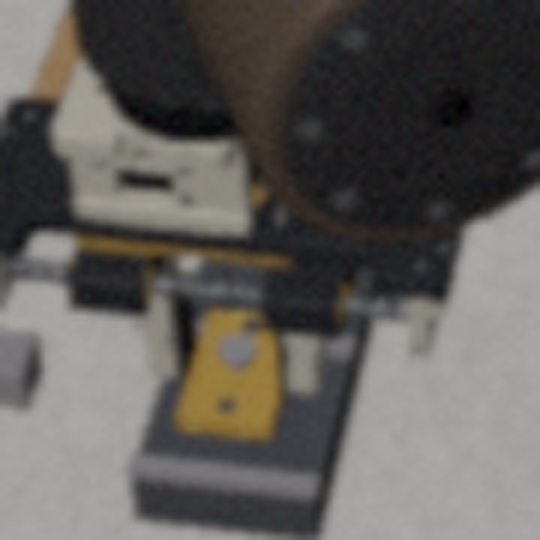

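The plate is held level over the bay, with its rivet centred between the fingers (crop (237,345)). Plate D has been knocked to px (321,328), so I'll re-measure it. Lowering now.

send_rows(
  increments=[
    [[0.5, 0, 8], [0, 0, 0]],
    [[0.5, 0, 7.5], [0, 0, 0]],
    [[0, 0, 2], [0, 0, 0]],
    [[0, 0, 1.5], [0, 0, 0]],
    [[0, 0, 1.5], [0, 0, 0]],
    [[0, 0, 0], [0, 0, 0]],
    [[0, 0, 0], [0, 0, 0]],
  ],
)

```text
time: 17.27
position: [659.8, 108.2, 1.7]
tcp_rot: [-0.68, 0.733, -0.0, 0.0]
contact_force: [0.4, -1.2, -1.8]
width: 0.444
grasp_force: 30.0
```

send_rows(
  increments=[
    [[0, 0, 0], [0, 0, 0]],
    [[0, 0, 0], [0, 0, 0]],
    [[0, 0, 0], [0, 0, 0]],
    [[0, 0, 0], [0, 0, 0]],
    [[0, 0, -25], [0, 0, 0]],
    [[0, 0, -30], [0, 0, 0]],
    [[0, 0, -30], [0, 0, 0]],
    [[0, 0, 0], [0, 0, 0]],
  ],
  jaw=0,
)

```text
time: 18.27
position: [661.7, 108.8, 89.7]
tcp_rot: [-0.68, 0.733, -0.001, 0.002]
contact_force: [0.1, 0.3, -0.6]
width: 0.996
grasp_force: 0.0
```

```bash
python3 - <<'E'
from plan import *
np.set_printoptions(suppress=True,precision=1)
print(plates('side'));print(plates('top'));s=shot('side')
print(rect('side',close(brass(s),5),40,80,900))
E
```

```text
[[464.5 411.1  58.5  38.  -54.8 315.5 398.1]
 [567.4 404.3  59.5  36.3 -74.4 264.6 390.9]
 [455.3 255.   59.3  37.4  61.7 320.5 329.2]
 [666.4  87.8  65.   42.7  85.1 240.1 266.7]]
[[453.6 250.9  53.   33.1  60.5 174.  264. ]]
[[465.9 424.2  54.9  34.5 -54.8 315.5 398. ]
 [565.  417.9  55.3  32.8 -75.2 264.7 391.1]
 [456.8 273.7  54.5  33.7  61.7 320.6 328.1]
 [660.1 113.4  57.8  38.5  84.8 240.  266.2]]
```

```bash
python3 - <<'E'
from plan import *
r=down(151.5);q=down(175.6)
p=plan([(454.7,253.1,60,r),(454.7,253.1,-22,r),(454.7,253.1,-28,r,3)],settle=3)
plan([(454.7,253.1,60,r),(654.2,33,60,q),(654.2,33,7,q,27),(654.2,33,2,q,2)],start=((454.7,253.1,-28),r))
E
```

```text
16 [[[-18.5,30.5,3.5],[0,0,3.4]],[[-16.5,32,4],[0,0,3.4]],[[-14.5,32.5,3.5],[0,0,3.6]],[[-13,33.5,4],[0,0,3.4]],[[-10.5,34.5,3.5],[0,0,3.4]],[[-8.5,34.5,4],[0,0,3.4]],[[-6.5,35.5,3.5],[0,0,3.6]],[[0,0,27.5],[0,0,0]],[[0,0,27],[0,0,0]],[[0,0,27.5],[0,0,0]],[[0,0,2],[0,0,0]],[[0,0,2],[0,0,0]],[[0,-0.5,2],[0,0,0]],[[0,0,0],[0,0,0]],[[0,0,0],[0,0,0]],[[0,0,0],[0,0,0]]]
18 [[[0,0,-29.5],[0,0,0]],[[0,0,-29],[0,0,0]],[[0,0,-29.5],[0,0,0]],[[12.5,-35,0],[0,0,-3]],[[14,-34.5,0],[0,0,-3]],[[15.5,-33.5,0],[0,0,-3]],[[18,-32.5,0],[0,0,-3]],[[19,-32,0],[0,0,-3]],[[21,-30.5,0],[0,0,-3]],[[22.5,-29.5,0],[0,0,-3]],[[24,-28.5,0],[0,0,-3]],[[0,0,26.5],[0,0,0]],[[0,0,26.5],[0,0,0]],[[0,0,1.5],[0,0,0]],[[0,0,2],[0,0,0]],[[0,0,1.5],[0,0,0]],[[0,0,0],[0,0,0]],[[0,0,0],[0,0,0]]]
```

send_rows(
  increments=[
    [[-18.5, 30.5, 3.5], [0, 0, 3.4]],
    [[-16.5, 32, 4], [0, 0, 3.4]],
    [[-14.5, 32.5, 3.5], [0, 0, 3.6]],
    [[-13, 33.5, 4], [0, 0, 3.4]],
    [[-10.5, 34.5, 3.5], [0, 0, 3.4]],
    [[-8.5, 34.5, 4], [0, 0, 3.4]],
    [[-6.5, 35.5, 3.5], [0, 0, 3.6]],
    [[0, 0, 27.5], [0, 0, 0]],
    [[0, 0, 27], [0, 0, 0]],
    [[0, 0, 27.5], [0, 0, 0]],
    [[0, 0, 2], [0, 0, 0]],
    [[0, 0, 2], [0, 0, 0]],
    [[0, -0.5, 2], [0, 0, 0]],
    [[0, 0, 0], [0, 0, 0]],
    [[0, 0, 0], [0, 0, 0]],
  ],
)

```text
time: 20.3
position: [455.9, 253.3, -26.9]
tcp_rot: [-0.511, 0.86, 0.0, 0.0]
contact_force: [-0.5, 0.6, 0.6]
width: 0.998
grasp_force: 0.0
```

send_rows(
  increments=[
    [[0, 0, 0], [0, 0, 0]],
    [[0, 0, 0], [0, 0, 0]],
    [[0, 0, 0], [0, 0, 0]],
    [[0, 0, 0], [0, 0, 0]],
    [[0, 0, 0], [0, 0, 0]],
    [[0, 0, 0], [0, 0, 0]],
    [[0, 0, 0], [0, 0, 0]],
  ],
  jaw=1,
)

```text
time: 21.18
position: [455.6, 253.1, -27.5]
tcp_rot: [-0.511, 0.86, 0.0, -0.0]
contact_force: [0.2, 0.3, 0.4]
width: 0.44
grasp_force: 30.0
```

send_rows(
  increments=[
    [[0, 0, -29.5], [0, 0, 0]],
    [[0, 0, -29], [0, 0, 0]],
    [[0, 0, -29.5], [0, 0, 0]],
    [[12.5, -35, 0], [0, 0, -3]],
    [[14, -34.5, 0], [0, 0, -3]],
    [[15.5, -33.5, 0], [0, 0, -3]],
    [[18, -32.5, 0], [0, 0, -3]],
    [[19, -32, 0], [0, 0, -3]],
    [[21, -30.5, 0], [0, 0, -3]],
    [[22.5, -29.5, 0], [0, 0, -3]],
    [[24, -28.5, 0], [0, 0, -3]],
    [[0, 0, 26.5], [0, 0, 0]],
    [[0, 0, 0], [0, 0, 0]],
    [[0, 0, 0], [0, 0, 0]],
  ],
)

```text
time: 22.92
position: [655.0, 33.2, 34.5]
tcp_rot: [-0.679, 0.734, -0.0, -0.0]
contact_force: [-0.1, -1.1, -1.3]
width: 0.436
grasp_force: 30.0
```

```bash
python3 - <<'E'
from plan import *
np.set_printoptions(suppress=True,precision=2)
s=robot.observe();print(s['position'],R.from_quat(s['tcp_rot']).as_matrix()[:,1])
q=down(175.6);plan([(654.2,33,8,q,28),(654.2,33,2,q,2)])
E
```

```text
[655.04  33.2   34.46] [-1.    0.08  0.  ]
6 [[[0.5,1,26.5],[0,0,-0.2]],[[0,0,2],[0,0,0]],[[0,0,2],[0,0,0]],[[0,0,2],[0,0,0]],[[0,0,0],[0,0,0]],[[0,0,0],[0,0,0]]]
```

send_rows(
  increments=[
    [[0.5, 1, 24], [0, 0, 0]],
    [[0, 0, 4], [0, 0, 0]],
    [[0, 0, 2], [0, 0, 0]],
    [[0, 0, 2], [0, 0, 0]],
    [[0, 0, 0], [0, 0, 0]],
    [[0, 0, 0], [0, 0, 0]],
  ],
)

```text
time: 23.68
position: [654.4, 32.7, 2.6]
tcp_rot: [-0.679, 0.735, -0.0, 0.0]
contact_force: [-0.4, 0.0, 0.5]
width: 0.441
grasp_force: 30.0
```

send_rows(
  increments=[
    [[0, 0, 0], [0, 0, 0]],
    [[0, 0, 0], [0, 0, 0]],
    [[0, 0, 0], [0, 0, 0]],
    [[0, 0, 0], [0, 0, 0]],
    [[0, 0, -25], [0, 0, 0]],
    [[0, 0, -30], [0, 0, 0]],
    [[0, 0, -5], [0, 0, 0]],
    [[0, 0, 0], [0, 0, 0]],
    [[0, 0, 0], [0, 0, 0]],
  ],
  jaw=0,
)

```text
time: 24.8
position: [653.3, 32.4, 61.0]
tcp_rot: [-0.678, 0.735, 0.0, -0.001]
contact_force: [-0.2, 0.3, -1.1]
width: 0.999
grasp_force: 0.0
```

```bash
python3 - <<'E'
from plan import *
np.set_printoptions(suppress=True,precision=1)
s=shot('side');print(plates('side',s));print(rect('side',close(brass(s),5),40,80,900))
r=down(215);q=down(175.6)
p=plan([(464.3,409.3,60,r),(464.3,409.3,-22,r),(464.3,409.3,-28,r,3)],settle=3)
plan([(464.3,409.3,60,r),(648.4,-42.6,60,q),(648.4,-42.6,30,q,30)],start=((464.3,409.3,-28),r))
E
```

```text
[[464.7 410.8  58.9  38.  -54.8 315.7 398.1]
 [567.4 404.3  59.6  36.5 -74.7 264.4 390.8]]
[[465.8 424.3  54.8  34.5 -54.8 315.4 398.1]
 [564.9 418.   55.5  32.8 -75.2 264.7 391.1]
 [657.7  74.3 136.   38.9  86.1 243.5 255.2]]
20 [[[-33,20,0],[0,0,-3.6]],[[-34,17.5,0],[0,0,-3.6]],[[-35,15.5,0.5],[0,0,-3.6]],[[-35.5,13.5,0],[0,0,-3.6]],[[-37,11,0],[0,0,-3.6]],[[-37.5,9,0],[0,0,-3.6]],[[-37.5,6.5,0],[0,0,-3.6]],[[-38,4,0.5],[0,0,-3.6]],[[-38.5,1.5,0],[0,0,-3.6]],[[-38.5,-1,0],[0,0,-3.6]],[[-38,-3,0],[0,0,-3.6]],[[0,0,27.5],[0,0,0]],[[0,0,27],[0,0,0]],[[0,-0.5,27.5],[0,0,0]],[[0,0,2],[0,0,0]],[[0,0,2],[0,0,0]],[[0,0,2],[0,0,0]],[[0,0,0],[0,0,0]],[[0,0,0],[0,0,0]],[[0,0,0],[0,0,0]]]
20 [[[0,0,-29.5],[0,0,0]],[[0,0,-29],[0,0,0]],[[0,0,-29.5],[0,0,0]],[[36.5,8.5,0],[0,0,3]],[[37,6,0],[0,0,3]],[[37.5,4.5,0],[0,0,3]],[[37.5,2.5,0],[0,0,3.2]],[[37.5,0.5,0],[0,0,3]],[[37.5,-1.5,0],[0,0,3]],[[37.5,-3.5,0],[0,0,3]],[[37,-5.5,0],[0,0,3]],[[36.5,-7,0],[0,0,3]],[[36.5,-9.5,0],[0,0,3.2]],[[36,-11.5,0],[0,0,3]],[[35,-13,0],[0,0,3]],[[34.5,-15,0],[0,0,3]],[[0,0,15],[0,0,0]],[[0,0,15],[0,0,0]],[[0,0,0],[0,0,0]],[[0,0,0],[0,0,0]]]
```

send_rows(
  increments=[
    [[-33, 20, 0], [0, 0, -3.6]],
    [[-34, 17.5, 0], [0, 0, -3.6]],
    [[-35, 15.5, 0.5], [0, 0, -3.6]],
    [[-35.5, 13.5, 0], [0, 0, -3.6]],
    [[-37, 11, 0], [0, 0, -3.6]],
    [[-37.5, 9, 0], [0, 0, -3.6]],
    [[-37.5, 6.5, 0], [0, 0, -3.6]],
    [[-38, 4, 0.5], [0, 0, -3.6]],
    [[-38.5, 1.5, 0], [0, 0, -3.6]],
    [[-38.5, -1, 0], [0, 0, -3.6]],
    [[-38, -3, 0], [0, 0, -3.6]],
    [[0, 0, 27.5], [0, 0, 0]],
    [[0, 0, 27], [0, 0, 0]],
    [[0, -0.5, 27.5], [0, 0, 0]],
    [[0, 0, 2], [0, 0, 0]],
    [[0, 0, 2], [0, 0, 0]],
    [[0, 0, 2], [0, 0, 0]],
    [[0, 0, 0], [0, 0, 0]],
    [[0, 0, 0], [0, 0, 0]],
    [[0, 0, 0], [0, 0, 0]],
  ],
)

```text
time: 27.35
position: [465.3, 409.8, -26.6]
tcp_rot: [0.887, -0.461, 0.0, -0.0]
contact_force: [0.2, 0.4, 0.0]
width: 1.0
grasp_force: 0.0
```

send_rows(
  increments=[
    [[0, 0, 0], [0, 0, 0]],
    [[0, 0, 0], [0, 0, 0]],
    [[0, 0, 0], [0, 0, 0]],
    [[0, 0, 0], [0, 0, 0]],
    [[0, 0, 0], [0, 0, 0]],
    [[0, 0, 0], [0, 0, 0]],
    [[0, 0, 0], [0, 0, 0]],
  ],
  jaw=1,
)

```text
time: 28.22
position: [465.1, 409.5, -27.0]
tcp_rot: [0.887, -0.461, -0.0, 0.0]
contact_force: [-1.5, -0.1, 0.0]
width: 0.436
grasp_force: 30.0
```

send_rows(
  increments=[
    [[0, 0, -29.5], [0, 0, 0]],
    [[0, 0, -29], [0, 0, 0]],
    [[0, 0, -29.5], [0, 0, 0]],
    [[36.5, 8.5, 0], [0, 0, 3]],
    [[37, 6, 0], [0, 0, 3]],
    [[37.5, 4.5, 0], [0, 0, 3]],
    [[37.5, 2.5, 0], [0, 0, 3.2]],
    [[37.5, 0.5, 0], [0, 0, 3]],
    [[37.5, -1.5, 0], [0, 0, 3]],
    [[37.5, -3.5, 0], [0, 0, 3]],
    [[37, -5.5, 0], [0, 0, 3]],
    [[36.5, -7, 0], [0, 0, 3]],
    [[36.5, -9.5, 0], [0, 0, 3.2]],
    [[36, -11.5, 0], [0, 0, 3]],
    [[35, -13, 0], [0, 0, 3]],
    [[34.5, -15, 0], [0, 0, 3]],
    [[0, 0, 15], [0, 0, 0]],
    [[0, 0, 15], [0, 0, 0]],
    [[0, 0, 0], [0, 0, 0]],
    [[0, 0, 0], [0, 0, 0]],
  ],
)

```text
time: 30.72
position: [649.7, -41.3, 31.1]
tcp_rot: [-0.68, 0.733, -0.0, -0.0]
contact_force: [0.1, -0.6, -1.0]
width: 0.435
grasp_force: 30.0
```

```bash
python3 - <<'E'
from plan import *
np.set_printoptions(suppress=True,precision=2)
s=robot.observe();print(s['position'],R.from_quat(s['tcp_rot']).as_matrix()[:,1])
q=down(175.6);plan([(648.4,-42.6,8,q,28),(648.4,-42.6,2,q,2)])
E
```

```text
[649.72 -41.3   31.14] [-1.    0.07  0.  ]
7 [[[1.5,1,23],[0,0,0.2]],[[0,0,1.5],[0,0,0]],[[0,0,1.5],[0,0,0]],[[0,0,1.5],[0,0,0]],[[0,0,1.5],[0,0,0]],[[0,0,0],[0,0,0]],[[0,0,0],[0,0,0]]]
```

send_rows(
  increments=[
    [[1.5, 1, 22], [0, 0, 0]],
    [[0, 0, 2], [0, 0, 0]],
    [[0, 0, 2], [0, 0, 0]],
    [[0, 0, 2], [0, 0, 0]],
    [[0, 0, 0], [0, 0, 0]],
    [[0, 0, 0], [0, 0, 0]],
  ],
)

```text
time: 31.48
position: [648.8, -43.5, 3.4]
tcp_rot: [-0.68, 0.733, -0.0, 0.0]
contact_force: [-0.4, -0.7, -1.6]
width: 0.437
grasp_force: 30.0
```

send_rows(
  increments=[
    [[0, 0, 0], [0, 0, 0]],
    [[0, 0, 0], [0, 0, 0]],
    [[0, 0, 0], [0, 0, 0]],
    [[0, 0, 0], [0, 0, 0]],
    [[0, 0, -25], [0, 0, 0]],
    [[0, 0, -30], [0, 0, 0]],
    [[0, 0, -5], [0, 0, 0]],
    [[0, 0, 0], [0, 0, 0]],
    [[0, 0, 0], [0, 0, 0]],
  ],
  jaw=0,
)

```text
time: 32.6
position: [647.9, -43.6, 62.0]
tcp_rot: [-0.68, 0.733, 0.001, -0.001]
contact_force: [0.1, 0.6, -0.2]
width: 1.001
grasp_force: 0.0
```

```bash
python3 - <<'E'
from plan import *
np.set_printoptions(suppress=True,precision=1)
s=shot('side');print(plates('side',s));print(rect('side',close(brass(s),3),40,80,1900))
r=down(105)
p=plan([(567.4,402.7,60,r),(567.4,402.7,-22,r),(567.4,402.7,-28,r,3)],settle=3,step=52)
r2=down(195)
plan([(527.4,382.7,20,r2),(527.4,382.7,-28,r2,24)],start=((527.4,382.7,-10),r))
E
```

```text
[[567.5 404.3  59.6  36.5 -74.4 264.4 390.8]]
[[564.8 418.   55.5  32.8 -74.8 264.6 390.7]
 [660.1 112.5  59.1  38.4  85.5 240.  266.3]
 [654.7  36.5  60.4  38.1  86.3 246.4 244.3]
 [649.6 -37.4  56.5  38.4  86.  252.1 225.3]]
16 [[[-49,12.5,0],[0,0,7.8]],[[-46.5,19.5,0.5],[0,0,7.8]],[[-43.5,25,0],[0,0,8]],[[-39.5,31.5,0.5],[0,0,7.8]],[[-35,36,0],[0,0,7.8]],[[-30,40.5,0.5],[0,0,7.8]],[[-24,44.5,0],[0,0,8]],[[-17.5,47,0.5],[0,0,7.8]],[[-11,49.5,0],[0,0,7.8]],[[0,0,41],[0,0,0]],[[0,0,41],[0,0,0]],[[0,0,3],[0,0,0]],[[0,0,3],[0,0,0]],[[0,0,0],[0,0,0]],[[0,0,0],[0,0,0]],[[0,0,0],[0,0,0]]]
16 [[[0,0,-2.5],[0,0,-7.6]],[[0,0,-2.5],[0,0,-7.4]],[[0,0,-2.5],[0,0,-7.4]],[[0,0,-2.5],[0,0,-7.6]],[[0,0,-2.5],[0,0,-7.6]],[[0,0,-2.5],[0,0,-7.4]],[[0,0,-2.5],[0,0,-7.6]],[[0,0,-2.5],[0,0,-7.4]],[[0,0,-2.5],[0,0,-7.6]],[[0,0,-2.5],[0,0,-7.4]],[[0,0,-2.5],[0,0,-7.6]],[[0,0,-2.5],[0,0,-7.4]],[[0,0,24],[0,0,0]],[[0,0,24],[0,0,0]],[[0,0,0],[0,0,0]],[[0,0,0],[0,0,0]]]
```

send_rows(
  increments=[
    [[-49, 12.5, 0], [0, 0, 7.8]],
    [[-46.5, 19.5, 0.5], [0, 0, 7.8]],
    [[-43.5, 25, 0], [0, 0, 8]],
    [[-39.5, 31.5, 0.5], [0, 0, 7.8]],
    [[-35, 36, 0], [0, 0, 7.8]],
    [[-30, 40.5, 0.5], [0, 0, 7.8]],
    [[-24, 44.5, 0], [0, 0, 8]],
    [[-17.5, 47, 0.5], [0, 0, 7.8]],
    [[-11, 49.5, 0], [0, 0, 7.8]],
    [[0, 0, 30], [0, 0, 0]],
    [[0, 0, 30], [0, 0, 0]],
    [[0, 0, 22], [0, 0, 0]],
    [[0, 0, 3], [0, 0, 0]],
    [[0, 0, 3], [0, 0, 0]],
    [[0, 0, 0], [0, 0, 0]],
    [[0, 0, 0], [0, 0, 0]],
  ],
)

```text
time: 34.65
position: [568.5, 403.3, -26.0]
tcp_rot: [-0.131, 0.991, 0.0, 0.001]
contact_force: [0.2, 0.4, 0.2]
width: 0.996
grasp_force: 0.0
```

send_rows(
  increments=[
    [[0, 0, 0], [0, 0, 0]],
    [[0, 0, 0], [0, 0, 0]],
    [[0, 0, 0], [0, 0, 0]],
    [[0, 0, 0], [0, 0, 0]],
    [[0, 0, 0], [0, 0, 0]],
    [[0, 0, -4], [0, 0, 0]],
    [[14, -3, 0], [0, 0, 0]],
    [[15, -3, 0], [0, 0, 0]],
    [[15, -3, 0], [0, 0, 0]],
    [[0, 0, 4], [0, 0, 0]],
    [[0, 0, 0], [0, 0, 0]],
  ],
  jaw=1,
  grip_force=20,
)

```text
time: 36.02
position: [527.7, 382.9, -26.8]
tcp_rot: [-0.131, 0.991, -0.0, 0.0]
contact_force: [0.3, 0.4, -1.2]
width: 0.666
grasp_force: 20.0
```

send_rows(
  increments=[
    [[0, 0, 0], [0, 0, 0]],
    [[0, 0, 0], [0, 0, 0]],
    [[0, 0, 0], [0, 0, 0]],
    [[0, 0, 0], [0, 0, 0]],
    [[0, 0, -25], [0, 0, 0]],
    [[0, 0, -25], [0, 0, 0]],
    [[0, 0, 0], [0, 0, 0]],
    [[0, 0, 0], [0, 0, 0]],
  ],
  jaw=0,
)

```text
time: 37.02
position: [527.6, 382.6, 22.7]
tcp_rot: [-0.131, 0.991, 0.0, -0.0]
contact_force: [-0.2, 0.0, 0.1]
width: 1.003
grasp_force: 0.0
```

```bash
python3 - <<'E'
from plan import *
np.set_printoptions(suppress=True,precision=1)
s=shot('side');P=plates('side',s);print(P,robot.observe()['position'])
E
```

```text
[] [527.5 382.4  22.4]
```

send_rows(
  increments=[
    [[0, 0, 0], [0, 0, -9]],
    [[0, 0, 0], [0, 0, -9]],
    [[0, 0, 0], [0, 0, -9]],
    [[0, 0, 0], [0, 0, -9]],
    [[0, 0, 0], [0, 0, -9]],
    [[0, 0, 0], [0, 0, -9]],
    [[0, 0, 0], [0, 0, -9]],
    [[0, 0, 0], [0, 0, -9]],
    [[0, 0, 0], [0, 0, -9]],
    [[0, 0, 0], [0, 0, -9]],
    [[0, 0, 22], [0, 0, 0]],
    [[0, 0, 22], [0, 0, 0]],
    [[0, 0, 5], [0, 0, 0]],
    [[0, 0, 0], [0, 0, 0]],
    [[0, 0, 0], [0, 0, 0]],
  ],
)

```text
time: 38.95
position: [528.3, 383.3, -25.2]
tcp_rot: [0.794, -0.608, 0.0, -0.001]
contact_force: [-0.7, 0.2, -0.9]
width: 0.999
grasp_force: 0.0
```

send_rows(
  increments=[
    [[0, 0, 0], [0, 0, 0]],
    [[0, 0, 0], [0, 0, 0]],
    [[0, 0, 0], [0, 0, 0]],
    [[0, 0, 0], [0, 0, 0]],
    [[0, 0, 0], [0, 0, 0]],
    [[0, 0, 0], [0, 0, 0]],
    [[0, 0, 0], [0, 0, 0]],
  ],
  jaw=1,
  grip_force=30,
)

```text
time: 39.83
position: [528.3, 383.2, -25.1]
tcp_rot: [0.794, -0.608, 0.0, -0.001]
contact_force: [-1.2, 0.1, 5.2]
width: 0.27
grasp_force: 2.7
```

```bash
python3 - <<'E'
from plan import *
s=robot.observe();p=s['position'];r=R.from_quat(s['tcp_rot']);q=down(175.6);print(p,s['width'])
plan([(p[0],p[1],60,r),(642.6,-118.5,60,q,48),(642.6,-118.5,30,q,30)])
E
```

```text
[528.31730709 383.23953285 -25.11772957] 0.26967080645701785
18 [[[0,0,-28.5],[0,0,0]],[[0,0,-28],[0,0,0]],[[0,0,-28.5],[0,0,0]],[[46.5,2,0],[0,0,1.8]],[[47,0,0],[0,0,1.8]],[[47,-1,0],[0,0,1.8]],[[46.5,-2.5,0],[0,0,1.6]],[[46.5,-4,0],[0,0,1.8]],[[46.5,-5,0],[0,0,1.8]],[[46.5,-7,0],[0,0,1.8]],[[46,-8.5,-0.5],[0,0,1.8]],[[45.5,-9.5,0],[0,0,1.8]],[[45.5,-11,0],[0,0,1.8]],[[45,-12.5,0],[0,0,1.6]],[[0,0,15],[0,0,0]],[[0,0,15],[0,0,0]],[[0,0,0],[0,0,0]],[[0,0,0],[0,0,0]]]
```

The tips slid over the plate's top, so they're about 35 mm behind the reported TCP. I'll grip lower from now on.

send_rows(
  increments=[
    [[0, 0, -2], [0, 0, 0]],
    [[0, 0, 0], [0, 0, 0]],
    [[0, 0, 0], [0, 0, 0]],
    [[0, 0, 0], [0, 0, 0]],
    [[0, 0, 0], [0, 0, 0]],
    [[0, 0, 0], [0, 0, 0]],
    [[0, 0, 0], [0, 0, 0]],
    [[0, 0, 5], [0, 0, 0]],
    [[0, 0, 4], [0, 0, 0]],
    [[0, 0, 0], [0, 0, 0]],
    [[0, 0, 0], [0, 0, 0]],
  ],
  jaw=0,
)

```text
time: 41.2
position: [527.9, 382.8, -33.0]
tcp_rot: [0.794, -0.608, 0.0, 0.0]
contact_force: [1.0, 0.6, 0.0]
width: 1.0
grasp_force: 0.0
```

send_rows(
  increments=[
    [[0, 0, 0], [0, 0, 0]],
    [[0, 0, 0], [0, 0, 0]],
    [[0, 0, 0], [0, 0, 0]],
    [[0, 0, 0], [0, 0, 0]],
    [[0, 0, 0], [0, 0, 0]],
    [[0, 0, 0], [0, 0, 0]],
    [[0, 0, 0], [0, 0, 0]],
  ],
  jaw=1,
  grip_force=30,
)

```text
time: 42.08
position: [527.9, 382.8, -32.9]
tcp_rot: [0.794, -0.608, -0.0, -0.0]
contact_force: [-0.1, 0.8, 0.0]
width: 0.454
grasp_force: 30.0
```

```bash
python3 - <<'E'
from plan import *
s=robot.observe();p=s['position'];r=R.from_quat(s['tcp_rot']);q=down(175.6);print(p,s['width'])
plan([(p[0],p[1],60,r),(642.6,-118.5,60,q,48),(642.6,-118.5,30,q,30)])
im=shot('side');print(plates('side',im))
E
```

```text
[527.86610626 382.8337684  -32.92407483] 0.4538544059060978
18 [[[0,0,-31],[0,0,0]],[[0,0,-31],[0,0,0]],[[0,0,-31],[0,0,0]],[[46.5,2,0],[0,0,1.8]],[[47,0,0],[0,0,1.8]],[[46.5,-1,0],[0,0,1.8]],[[47,-2.5,0],[0,0,1.6]],[[46.5,-4,0],[0,0,1.8]],[[46.5,-5.5,0],[0,0,1.8]],[[46,-7,0],[0,0,1.8]],[[46,-8,0],[0,0,1.8]],[[46,-10,0],[0,0,1.8]],[[45.5,-11,0],[0,0,1.6]],[[45,-12.5,0],[0,0,1.8]],[[0,0,15],[0,0,0]],[[0,0,15],[0,0,0]],[[0,0,0],[0,0,0]],[[0,0,0],[0,0,0]]]
[[526.56469727 388.80963135  51.30918121  40.48778152 -74.29012012
  285.1547619  384.4047619 ]]
```

send_rows(
  increments=[
    [[0, 0, -31], [0, 0, 0]],
    [[0, 0, -31], [0, 0, 0]],
    [[0, 0, -31], [0, 0, 0]],
    [[46.5, 2, 0], [0, 0, 1.8]],
    [[47, 0, 0], [0, 0, 1.8]],
    [[46.5, -1, 0], [0, 0, 1.8]],
    [[47, -2.5, 0], [0, 0, 1.6]],
    [[46.5, -4, 0], [0, 0, 1.8]],
    [[46.5, -5.5, 0], [0, 0, 1.8]],
    [[46, -7, 0], [0, 0, 1.8]],
    [[46, -8, 0], [0, 0, 1.8]],
    [[46, -10, 0], [0, 0, 1.8]],
    [[45.5, -11, 0], [0, 0, 1.6]],
    [[45, -12.5, 0], [0, 0, 1.8]],
    [[0, 0, 15], [0, 0, 0]],
    [[0, 0, 15], [0, 0, 0]],
    [[0, 0, 0], [0, 0, 0]],
    [[0, 0, 0], [0, 0, 0]],
  ],
)

```text
time: 44.38
position: [642.6, -117.7, 30.2]
tcp_rot: [-0.68, 0.733, -0.0, -0.0]
contact_force: [-0.5, 0.2, -1.2]
width: 0.452
grasp_force: 30.0
```

```bash
python3 - <<'E'
from plan import *
np.set_printoptions(suppress=True,precision=1)
s=robot.observe();p=s['position'];print(p,s['width'])
im=shot('side');print(rect('side',close(brass(im),3),p[2]+33+10,80,1900))
q=down(175.6);plan([(642.6,-118.5,8,q,28),(642.6,-118.5,-2.6,q,3)])
E
```

```text
[ 642.6 -117.7   30.2] 0.45248870663105834
[[ 653.5  139.9   57.4   36.8   85.3  239.9  266.3]
 [ 648.8   67.    57.4   36.4   85.4  246.2  244.6]
 [ 643.3   -3.8   54.4   36.7   85.4  252.1  225.3]
 [ 646.8 -105.1   56.8   37.   -83.5  256.4  200.8]]
7 [[[0.5,0.5,22.5],[0,0,0.2]],[[0,0,2.5],[0,0,0]],[[0,0,3],[0,0,0]],[[0,0,2.5],[0,0,0]],[[0,0,2.5],[0,0,0]],[[0,0,0],[0,0,0]],[[0,0,0],[0,0,0]]]
```

```bash
python3 - <<'E'
from plan import *
np.set_printoptions(suppress=True,precision=1)
im=shot('side');m=close(brass(im),3).astype(np.uint8)
for c in cv2.findContours(m,cv2.RETR_EXTERNAL,cv2.CHAIN_APPROX_NONE)[0]:
    if cv2.contourArea(c)>80:
        a=cv2.approxPolyDP(c,2,True)[:,0,:]; zz=73 if a[:,1].mean()<212 else 40
        print(zz,a.tolist(),onz('side',a,zz).tolist())
h=cv2.cvtColor(im,cv2.COLOR_RGB2GRAY);print(h[185:216:2,240:274:2])
E
```

```text
40 [[236, 258], [231, 274], [245, 276], [249, 259], [245, 258], [244, 264], [238, 267], [235, 261], [240, 258]] [[675.1506735754504, 85.226628243444], [679.1446913869213, 137.90405353622805], [643.5855498699757, 141.47540478582573], [641.271382803157, 86.06643045115175], [652.0128040371653, 83.48525638093975], [651.6570489376717, 103.55780567150691], [665.3213919745841, 114.42853450875555], [676.0823358201826, 95.42168348704251], [664.8654003897634, 84.45255155958648]]
40 [[243, 236], [238, 251], [251, 253], [255, 238], [251, 237], [249, 244], [245, 245], [242, 242], [245, 237]] [[668.7906934910244, 5.794898680210622], [673.7955923242046, 60.922908095621324], [638.8792553039701, 65.3020508781998], [635.2810995883957, 10.845139691674035], [646.5766803989042, 7.925057531548987], [648.451737775461, 33.987692904566984], [658.5686542528017, 38.372729882673866], [668.1634812451128, 28.142132724826865], [662.8181257088181, 9.131001143062917]]
40 [[248, 218], [244, 231], [256, 233], [260, 219], [256, 219], [255, 224], [250, 225]] [[665.1030949502513, -65.94527065272996], [668.8698716579033, 
[... 935 characters left out ...]
136 124  82  63 112 113 103  98 111 108  79 122 114 134 150]
 [153 149 136 123  87  94 114 115 113 113 115 109  88 125 108 122 137]
 [150 153 148 133  80 107 114 114 109 115 114 110  82 119 111  98 104]
 [151 150 152 117  81 113 115 102  85 116 116  98  58  70  71  63  73]
 [149 149 147  92  80 105 104 106 108 110 115  83  54  60  56  56  54]
 [150 153 139  68  61  73  70  74  78  89 101  69  56  56  59  54  51]
 [148 149 114  59  56  59  56  56  55  57  58  59  56  58  57  53  62]
 [149 143  93  55  56  56  55  54  56  58  57  59  57  57  56  49  79]
 [149 136  75  66  63  61  58  58  58  56  56  53  56  58  56  41 109]
 [144 114 105 103 103 101 102  95  91  83  77  72  67  67  58  40 127]]
```

send_rows(
  increments=[
    [[5.5, 0, 0], [0, 0, 0]],
    [[0, 0.5, 20], [0, 0, 0]],
    [[0, 0, 5], [0, 0, 0]],
    [[0, 0, 3], [0, 0, 0]],
    [[0, 0, 2.5], [0, 0, 0]],
    [[0, 0, 2], [0, 0, 0]],
    [[0, 0, 0], [0, 0, 0]],
    [[0, 0, 0], [0, 0, 0]],
  ],
)

```text
time: 45.48
position: [641.9, -124.0, -0.3]
tcp_rot: [-0.68, 0.733, -0.0, 0.0]
contact_force: [-4.9, 3.1, 10.1]
width: 0.451
grasp_force: 30.0
```

send_rows(
  increments=[
    [[0, 0, 0], [0, 0, 0]],
    [[0, 0, 0], [0, 0, 0]],
    [[0, 0, 0], [0, 0, 0]],
    [[0, 0, 0], [0, 0, 0]],
    [[0, 0, -25], [0, 0, 0]],
    [[0, 0, -30], [0, 0, 0]],
    [[0, 0, -40], [0, 0, 0]],
    [[0, 0, -40], [0, 0, 0]],
    [[40, 40, -20], [0, 0, 0]],
    [[40, 40, -20], [0, 0, 0]],
    [[40, 40, 0], [0, 0, 0]],
    [[0, 0, 0], [0, 0, 0]],
  ],
  jaw=0,
)

```text
time: 46.98
position: [510.3, -236.5, 173.4]
tcp_rot: [-0.679, 0.734, -0.0, 0.0]
contact_force: [0.5, 0.2, 0.2]
width: 0.998
grasp_force: 0.0
```

```bash
python3 - <<'E'
from plan import *
np.set_printoptions(suppress=True,precision=1)
im=shot('side');t=shot('top');print(rect('side',close(brass(im),3),40,80,1900));print(robot.observe()['position'])
cv2.imwrite('pics/a1.png',np.hstack([cv2.resize(t[160:230,210:345],(400,207),interpolation=cv2.INTER_CUBIC),cv2.resize(im[190:290,200:300],(400,400),interpolation=cv2.INTER_CUBIC)[:207]]) [:,:,::-1])
cv2.imwrite('pics/a1.png',np.hstack([cv2.resize(t[165:225,215:340],(480,230),interpolation=cv2.INTER_CUBIC),cv2.resize(im[190:290,200:300],(230,230),interpolation=cv2.INTER_CUBIC)]) [:,:,::-1])
E
```

```text
[[ 660.2  112.5   59.8   37.4   86.3  239.8  266.1]
 [ 655.3   36.6   60.2   38.    85.6  246.3  244.3]
 [ 649.8  -37.3   57.2   37.5   84.9  251.9  225.2]
 [ 643.8 -119.6   64.8   37.6   87.8  257.7  206. ]]
[ 512.7 -235.1  172.9]
```

View pics/a1.png

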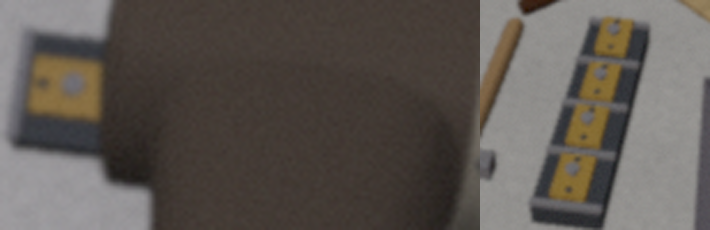

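The fourth plate met the far rib: 10 N on contact, and it now looks 65 mm long, so it is tilted. I'll regrip it, lift, move it 4 mm toward +y and set it down again.

```bash
python3 - <<'E'
from plan import *
q=down(175.6)
plan([(642,-123,120,q,45),(642,-123,12,q,36),(642,-123,-1,q,4)],settle=2)
E
```

```text
14 [[[-30.5,-30,13.5],[0,0,0]],[[-30.5,-30,13],[0,0,0]],[[-30.5,-30,13.5],[0,0,0]],[[-30,-30,13],[0,0,0]],[[0,0,27],[0,0,0]],[[0,0,27],[0,0,0]],[[0,0,27],[0,0,0]],[[0,0,27],[0,0,0]],[[0,0,3.5],[0,0,0]],[[0,0,3],[0,0,0]],[[0,0,3.5],[0,0,0]],[[0,0,3],[0,0,0]],[[0,0,0],[0,0,0]],[[0,0,0],[0,0,0]]]
```

send_rows(
  increments=[
    [[-30.5, -30, 13.5], [0, 0, 0]],
    [[-30.5, -30, 13], [0, 0, 0]],
    [[-30.5, -30, 13.5], [0, 0, 0]],
    [[-30, -30, 13], [0, 0, 0]],
    [[0, 0, 27], [0, 0, 0]],
    [[0, 0, 27], [0, 0, 0]],
    [[0, 0, 27], [0, 0, 0]],
    [[0, 0, 27], [0, 0, 0]],
    [[0, 0, 3.5], [0, 0, 0]],
    [[0, 0, 3], [0, 0, 0]],
    [[0, 0, 3.5], [0, 0, 0]],
    [[0, 0, 3], [0, 0, 0]],
    [[0, 0, 0], [0, 0, 0]],
    [[0, 0, 0], [0, 0, 0]],
  ],
)

```text
time: 48.82
position: [641.9, -122.7, -1.1]
tcp_rot: [-0.68, 0.733, -0.0, 0.0]
contact_force: [0.2, 1.1, 1.1]
width: 1.001
grasp_force: 0.0
```

send_rows(
  increments=[
    [[0, 0, 0], [0, 0, 0]],
    [[0, 0, 0], [0, 0, 0]],
    [[0, 0, 0], [0, 0, 0]],
    [[0, 0, 0], [0, 0, 0]],
    [[0, 0, 0], [0, 0, 0]],
    [[0, 0, 0], [0, 0, 0]],
    [[0, 0, 0], [0, 0, 0]],
  ],
  jaw=1,
  grip_force=15,
)

```text
time: 49.7
position: [641.7, -122.6, -1.4]
tcp_rot: [-0.68, 0.733, 0.0, -0.0]
contact_force: [0.5, 0.4, -0.2]
width: 0.454
grasp_force: 15.0
```

send_rows(
  increments=[
    [[0, 0, -6], [0, 0, 0]],
    [[-4.5, 0, 0], [0, 0, 0]],
    [[0, 0, 3], [0, 0, 0]],
    [[0, 0, 3], [0, 0, 0]],
    [[0, 0, 0], [0, 0, 0]],
    [[0, 0, 0], [0, 0, 0]],
  ],
)

```text
time: 50.45
position: [641.9, -118.2, -1.6]
tcp_rot: [-0.68, 0.733, 0.0, -0.0]
contact_force: [-0.2, -0.6, -1.7]
width: 0.452
grasp_force: 15.0
```

send_rows(
  increments=[
    [[0, 0, 1], [0, 0, 0]],
    [[0, 0, 0], [0, 0, 0]],
    [[0, 0, 0], [0, 0, 0]],
  ],
)

```text
time: 50.82
position: [642.0, -118.3, -2.2]
tcp_rot: [-0.68, 0.733, -0.0, -0.0]
contact_force: [-1.3, -0.8, 2.2]
width: 0.454
grasp_force: 15.0
```

send_rows(
  increments=[
    [[0, 0, 0], [0, 0, 0]],
    [[0, 0, 0], [0, 0, 0]],
    [[0, 0, 0], [0, 0, 0]],
    [[0, 0, 0], [0, 0, 0]],
    [[0, 0, -25], [0, 0, 0]],
    [[0, 0, -30], [0, 0, 0]],
    [[0, 0, -40], [0, 0, 0]],
    [[0, 0, -40], [0, 0, 0]],
    [[40, 40, -20], [0, 0, 0]],
    [[40, 40, -20], [0, 0, 0]],
    [[20, 40, 0], [0, 0, 0]],
    [[0, 0, 0], [0, 0, 0]],
  ],
  jaw=0,
)

```text
time: 52.32
position: [512.4, -209.8, 173.6]
tcp_rot: [-0.679, 0.734, -0.0, 0.001]
contact_force: [0.9, 0.2, 0.6]
width: 1.002
grasp_force: 0.0
```

```bash
python3 - <<'E'
from plan import *
np.set_printoptions(suppress=True,precision=1)
im=shot('side');print(rect('side',close(brass(im),3),40,80,1900))
# yellow rivets: grey centroid within plate hulls, cast at z=52 / 30+22
h=cv2.cvtColor(im,cv2.COLOR_RGB2HSV);b=brass(im).astype(np.uint8)
for c in cv2.findContours(close(b,3),cv2.RETR_EXTERNAL,cv2.CHAIN_APPROX_NONE)[0]:
    if cv2.contourArea(c)>80:
        m=np.zeros_like(b);cv2.drawContours(m,[cv2.convexHull(c)],-1,1,-1);m=cv2.erode(m,np.ones((3,3)))
        w=np.where((m>0)&(h[...,2]>100),np.clip(90.-h[...,1],0,None),0);yy,xx=np.mgrid[:420,:560];print(onz('side',[[(xx*w).sum()/w.sum(),(yy*w).sum()/w.sum()]],51))
E
```

```text
[[ 660.8  112.9   60.3   38.6   84.9  239.8  266.1]
 [ 655.2   36.3   59.9   37.8   84.9  246.2  244.6]
 [ 649.6  -37.4   57.3   37.7   84.4  251.9  224.9]
 [ 642.9 -114.1   58.8   37.6   84.9  257.6  207.6]]
[[661.1 109.1]]
[[655.2  32.5]]
[[650.1 -42.4]]
[[ 643.4 -118.5]]
```

```bash
cat >> plan.py <<'E'
D=54.  # grasp point behind reported TCP
def hd(yaw,tilt=45):  # tool heading yaw, tilted from straight down
    a,t=np.radians(yaw),np.radians(tilt); Z=[np.sin(t)*np.cos(a),np.sin(t)*np.sin(a),-np.cos(t)]
    return tool(Z,[np.cos(a+np.pi/2),np.sin(a+np.pi/2),0])
def G(g,r,back=0): return tuple(np.array(g,float)+(D-back)*r.as_matrix()[:,2])
E
python3 - <<'E'
from plan import *
r=hd(26); g=(636.6,-311.6,160)
print(G(g,r))
p=plan([(540,-330,270,r,40),(*G(g,r,110),r)],settle=2)
plan([(*G(g,r,30),r),(*G(g,r),r,12)],start=p)
E
```

```text
(np.float64(670.9193417115248), np.float64(-294.8613386291617), np.float64(121.81623381592644))
15 [[[12,-3.5,-9.5],[2.4,-4,5.6]],[[10.5,-5,-10.5],[2.2,-4.2,5.6]],[[9.5,-6.5,-10.5],[2.4,-4,5.8]],[[8,-8,-11],[2.4,-4,5.6]],[[6,-8.5,-11.5],[2.2,-4.2,5.6]],[[4.5,-10,-11],[2.4,-4,5.6]],[[3,-11,-11.5],[2.2,-4.2,5.6]],[[0.5,-11,-10.5],[2.4,-4,5.8]],[[-1,-12,-10.5],[2.4,-4,5.6]],[[-3,-12,-9.5],[2.2,-4.2,5.6]],[[3.5,-8.5,29.5],[0,0,0]],[[4,-9,29.5],[0,0,0]],[[3.5,-8.5,30],[0,0,0]],[[0,0,0],[0,0,0]],[[0,0,0],[0,0,0]]]
7 [[[0,0,40],[0,0,0]],[[0,0,40],[0,0,0]],[[0,0,10],[0,0,0]],[[0,0,10],[0,0,0]],[[0,0,10],[0,0,0]],[[0,0,0],[0,0,0]],[[0,0,0],[0,0,0]]]
```

send_rows(
  increments=[
    [[12, -3.5, -9.5], [2.4, -4, 5.6]],
    [[10.5, -5, -10.5], [2.2, -4.2, 5.6]],
    [[9.5, -6.5, -10.5], [2.4, -4, 5.8]],
    [[8, -8, -11], [2.4, -4, 5.6]],
    [[6, -8.5, -11.5], [2.2, -4.2, 5.6]],
    [[4.5, -10, -11], [2.4, -4, 5.6]],
    [[3, -11, -11.5], [2.2, -4.2, 5.6]],
    [[0.5, -11, -10.5], [2.4, -4, 5.8]],
    [[-1, -12, -10.5], [2.4, -4, 5.6]],
    [[-3, -12, -9.5], [2.2, -4.2, 5.6]],
    [[3.5, -8.5, 29.5], [0, 0, 0]],
    [[4, -9, 29.5], [0, 0, 0]],
    [[3.5, -8.5, 30], [0, 0, 0]],
    [[0, 0, 0], [0, 0, 0]],
    [[0, 0, 0], [0, 0, 0]],
    [[0, 0, 0], [0, 0, 0]],
  ],
)

```text
time: 54.38
position: [602.4, -328.6, 199.5]
tcp_rot: [-0.209, 0.9, 0.087, 0.373]
contact_force: [-0.3, 0.2, 0.6]
width: 0.998
grasp_force: 0.0
```

```bash
python3 - <<'E'
from plan import *
np.set_printoptions(suppress=True,precision=2)
s=robot.observe();print(s['position'],s['joint_positions']);print(R.from_quat(s['tcp_rot']).as_matrix())
r=hd(26);g=(636.6,-311.6,160);print(r.as_matrix())
plan([(*G(g,r,30),r),(*G(g,r),r,12)])
im=shot('side');t=shot('top')
cv2.imwrite('pics/m1.png',np.hstack([cv2.resize(t[150:260,330:470],(400,314),interpolation=cv2.INTER_CUBIC),cv2.resize(im[80:190,220:360],(400,314),interpolation=cv2.INTER_CUBIC)])[:,:,::-1])
E
```

```text
[ 602.36 -328.59  199.53] [-0.71  0.27 -0.06 -0.84 -1.05 -0.04]
[[-0.63 -0.44  0.63]
 [-0.31  0.9   0.31]
 [-0.71  0.   -0.71]]
[[-0.64 -0.44  0.64]
 [-0.31  0.9   0.31]
 [-0.71 -0.   -0.71]]
7 [[[0.5,0,39.5],[0,0,0]],[[0.5,0,39.5],[0.2,0,0]],[[0,0,10],[0,0,0]],[[0,0,10],[0,0,0]],[[0,0,10],[0,0,0]],[[0,0,0],[0,0,0]],[[0,0,0],[0,0,0]]]
```

View pics/m1.png

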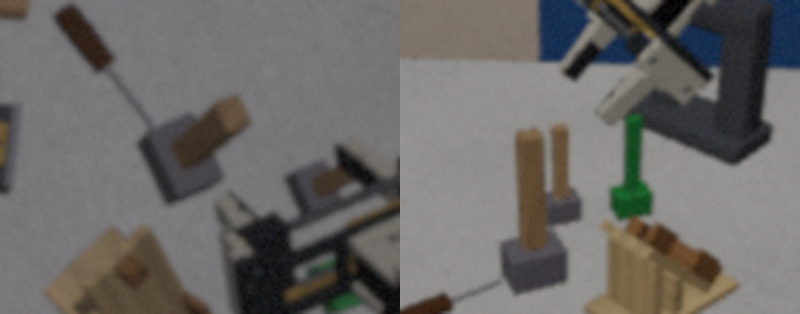

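The fingers straddle the approach line to the mallet handle: tips at crop (575,75) and (605,115), handle top at (530,135). Going in.

send_rows(
  increments=[
    [[0.5, 0, 39.5], [0, 0, 0]],
    [[0.5, 0, 39.5], [0, 0, 0]],
    [[0, 0, 10], [0, 0, 0]],
    [[0, 0, 10], [0, 0, 0]],
    [[0, 0, 10], [0, 0, 0]],
    [[0, 0, 0], [0, 0, 0]],
    [[0, 0, 0], [0, 0, 0]],
  ],
)

```text
time: 55.35
position: [670.7, -294.8, 121.2]
tcp_rot: [-0.209, 0.9, 0.087, 0.373]
contact_force: [0.1, -0.2, 0.2]
width: 0.998
grasp_force: 0.0
```

send_rows(
  increments=[
    [[0, 0, 0], [0, 0, 0]],
    [[0, 0, 0], [0, 0, 0]],
    [[0, 0, 0], [0, 0, 0]],
    [[0, 0, 0], [0, 0, 0]],
    [[0, 0, 0], [0, 0, 0]],
    [[0, 0, 0], [0, 0, 0]],
    [[0, 0, 0], [0, 0, 0]],
    [[0, 0, 0], [0, 0, 0]],
    [[0, 0, 0], [0, 0, 0]],
  ],
  jaw=1,
  grip_force=55,
)

```text
time: 56.48
position: [670.7, -294.4, 120.5]
tcp_rot: [-0.209, 0.9, 0.087, 0.372]
contact_force: [0.0, -0.4, -0.2]
width: 0.249
grasp_force: 55.0
```

```bash
python3 - <<'E'
from plan import *
np.set_printoptions(suppress=True,precision=2)
s=robot.observe();p=s['position'];r=R.from_quat(s['tcp_rot']);print(p,s['joint_positions'],s['contact_force'],s['width'])
print('ledge s/z tests')
c=np.array([488,-281]);e=np.array([np.cos(np.radians(46)),np.sin(np.radians(46))])
def rt(x,y): return [340+(x+.5)/5-.5,220+(y+.5)/5-.5]
for q,z in((rt(291,289),33),(rt(268,268),38),(rt(160,90),105),(rt(183,120),119)): print(((onz('top',[q],z)[0]-c)@e))
E
```

```text
[ 670.69 -294.42  120.54] [-0.6   0.39 -0.07 -0.91 -0.9   0.  ] [ 0.03 -0.42 -0.19] 0.2492172331702406
ledge s/z tests
-57.31858766220575
-41.470255127387404
61.52088477856392
44.56408924457474
```

```bash
cat >> plan.py <<'E'
E2=np.array([np.cos(np.radians(46)),np.sin(np.radians(46)),0]); L2=np.array([-E2[1],E2[0],0]); Zz=np.array([0,0,1.])
U=(E2+Zz)/2**.5; N=(Zz-E2)/2**.5
F=np.array([488,-281,0])+E2*-27+L2*.5+Zz*20.7   # board foot line
def park(u,n): return F+U*u+N*n
E
python3 - <<'E'
from plan import *
s=robot.observe();p=s['position'];r=R.from_quat(s['tcp_rot'])
q=down(136)
print(park(160,34),G(park(160,34),q))
a=plan([(p[0],p[1],p[2]+130,r,30),(*G(park(185,110),q),q,30)],settle=0)
plan([(*G(park(172,70),q),q,30)],start=a)
E
```

```text
[ 530.77545729 -235.98493902  157.87871555] (np.float64(530.7754572867415), np.float64(-235.98493902351254), np.float64(103.8787155501902))
12 [[[-18.5,0,-18.5],[0,0,0]],[[-18.5,0,-18.5],[0,0,0]],[[-18,0,-18],[0,0,0]],[[-18.5,0,-18.5],[0,0,0]],[[-18.5,0,-18.5],[0,0,0]],[[21,14.5,-6],[-1.2,6.4,-2.6]],[[21,15.5,-3],[-1,6.4,-2.8]],[[20.5,17,-0.5],[-1,6.2,-2.6]],[[19.5,17.5,1.5],[-1.2,6.4,-2.8]],[[18.5,18.5,4.5],[-1,6.4,-2.6]],[[17,19,6.5],[-1.2,6.4,-2.8]],[[15,19.5,9],[-1,6.4,-2.6]]]
4 [[[-9.5,0,18.5],[0,0,0]],[[-10,0,19],[0,0,0]],[[0,0,0],[0,0,0]],[[0,0,0],[0,0,0]]]
```

send_rows(
  increments=[
    [[-9, 0, -9], [0, 0, 0]],
    [[-18.5, 0, -18.5], [0, 0, 0]],
    [[-18, 0, -18], [0, 0, 0]],
    [[-18.5, 0, -18.5], [0, 0, 0]],
    [[-18.5, 0, -18.5], [0, 0, 0]],
    [[-9.5, 0, -9.5], [0, 0, 0]],
    [[21, 14.5, -6], [-1.2, 6.4, -2.6]],
    [[21, 15.5, -3], [-1, 6.4, -2.8]],
    [[20.5, 17, -0.5], [-1, 6.2, -2.6]],
    [[19.5, 17.5, 1.5], [-1.2, 6.4, -2.8]],
    [[18.5, 18.5, 4.5], [-1, 6.4, -2.6]],
    [[17, 19, 6.5], [-1.2, 6.4, -2.8]],
    [[15, 19.5, 9], [-1, 6.4, -2.6]],
    [[-9.5, 0, 18.5], [0, 0, 0]],
    [[-10, 0, 19], [0, 0, 0]],
    [[0, 0, 0], [0, 0, 0]],
    [[0, 0, 0], [0, 0, 0]],
    [[0, 0, 0], [0, 0, 0]],
  ],
)

```text
time: 58.72
position: [519.6, -248.7, 138.8]
tcp_rot: [-0.39, 0.921, -0.001, 0.0]
contact_force: [0.3, 0.6, -2.2]
width: 0.245
grasp_force: 55.0
```

```bash
python3 - <<'E'
from plan import *
np.set_printoptions(suppress=True,precision=2)
s=robot.observe();print(s['position'],s['joint_positions'],s['contact_force'],s['wrist_torque'],s['width'],R.from_quat(s['tcp_rot']).as_matrix().tolist())
q=down(136)
print(G(park(172,70),q))
a=plan([(*G(park(172,40),q),q,15)],settle=2)
im=shot('side');t=shot('top')
cv2.imwrite('pics/m2.png',np.hstack([cv2.resize(t[200:300,330:430],(400,400),interpolation=cv2.INTER_CUBIC),cv2.resize(im[110:210,265:365],(400,400),interpolation=cv2.INTER_CUBIC)])[:,:,::-1])
E
```

```text
[ 519.6  -248.7   138.76] [-0.11  0.24 -0.29  0.   -1.05 -0.67] [ 0.33  0.65 -2.24] [ 0.17 -0.08  0.05] 0.24472946068558266 [[-0.6959460920845841, -0.7180917993615517, 0.0017901401857499523], [-0.7180940024856792, 0.6959432035506692, -0.002015198682275292], [0.00020126175215048013, -0.0026879585786991336, -0.9999963671795944]]
(np.float64(518.9867138221123), np.float64(-248.19254024263665), np.float64(137.81984104714445))
5 [[[-7,0.5,7.5],[0,0,0]],[[-7,0,7.5],[-0.2,0,0]],[[-7,0.5,7],[0,0,-0.2]],[[0,0,0],[0,0,0]],[[0,0,0],[0,0,0]]]
```

View pics/m2.png

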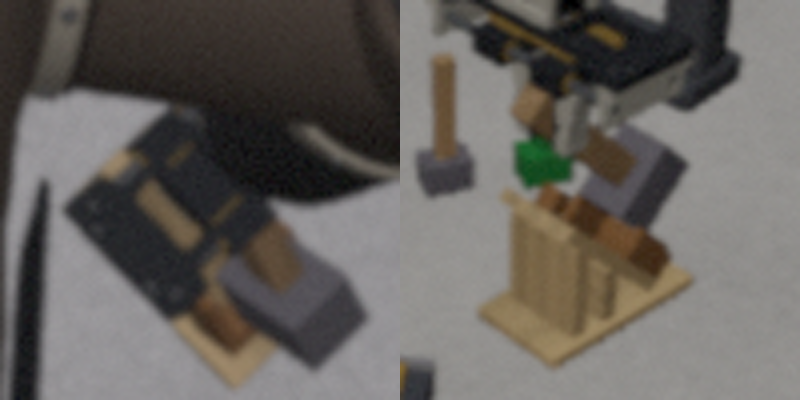

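The mallet hangs at 45° with its head above the cheeks and its handle over the support. Lowering along −n.

send_rows(
  increments=[
    [[-7, 0.5, 7.5], [0, 0, 0]],
    [[-7, 0, 7.5], [0, 0, 0]],
    [[-4, 0.5, 4], [0, 0, 0]],
    [[-2, 0, 2], [0, 0, 0]],
    [[0, 0, 0], [0, 0, 0]],
    [[0, 0, 0], [0, 0, 0]],
  ],
)

```text
time: 59.58
position: [530.8, -235.1, 118.9]
tcp_rot: [-0.391, 0.921, -0.002, -0.002]
contact_force: [-10.5, -4.2, 16.5]
width: 0.246
grasp_force: 55.0
```

send_rows(
  increments=[
    [[-2, 0, 2], [0, 0, 0]],
    [[-1, 0, 1], [0, 0, 0]],
    [[0, 0, 0], [0, 0, 0]],
  ],
)

```text
time: 59.95
position: [533.3, -232.8, 116.8]
tcp_rot: [-0.391, 0.921, -0.002, -0.002]
contact_force: [-12.8, -1.6, 23.9]
width: 0.251
grasp_force: 55.0
```

send_rows(
  increments=[
    [[2, 0, -2], [0, 0, 0]],
    [[2, 0, 2], [0, 0, 0]],
    [[2, 0, 2], [0, 0, 0]],
    [[2, 0, 2], [0, 0, 0]],
    [[0, 0, 0], [0, 0, 0]],
    [[0, 0, 0], [0, 0, 0]],
  ],
)

```text
time: 60.7
position: [530.6, -238.4, 112.2]
tcp_rot: [-0.391, 0.92, -0.003, 0.001]
contact_force: [-2.3, -3.8, 13.0]
width: 0.248
grasp_force: 55.0
```

send_rows(
  increments=[
    [[1, 0, 1], [0, 0, 0]],
    [[1, 0, 1], [0, 0, 0]],
    [[0, 0, 0], [0, 0, 0]],
  ],
)

```text
time: 61.08
position: [529.7, -239.8, 110.7]
tcp_rot: [-0.391, 0.92, -0.003, 0.001]
contact_force: [-2.6, -2.6, 15.3]
width: 0.25
grasp_force: 55.0
```

send_rows(
  increments=[
    [[1.5, 0, -1], [0, 0, 0]],
    [[1.5, 0, 1.5], [0, 0, 0]],
    [[0, 0, 0], [0, 0, 0]],
    [[0, 0, 0], [0, 0, 0]],
  ],
)

```text
time: 61.58
position: [529.9, -240.3, 110.8]
tcp_rot: [-0.391, 0.92, -0.003, 0.003]
contact_force: [1.5, 6.7, 18.1]
width: 0.244
grasp_force: 55.0
```

```bash
python3 - <<'E'
from plan import *
np.set_printoptions(suppress=True,precision=2)
s=robot.observe();f=s['contact_force'];print(s['position'],f,'u,n,l',f@U,f@N,f@L2,s['wrist_torque'])
g=s['position']-D*R.from_quat(s['tcp_rot']).as_matrix()[:,2]-F;print('grasp u n l',g@U,g@N,g@L2)
im=shot('side');t=shot('top')
cv2.imwrite('pics/m3.png',np.hstack([cv2.resize(t[200:300,330:430],(400,400),interpolation=cv2.INTER_CUBIC),cv2.resize(im[110:210,265:365],(400,400),interpolation=cv2.INTER_CUBIC)])[:,:,::-1])
E
```

```text
[ 529.91 -240.27  110.79] [ 1.46  6.72 18.1 ] u,n,l 16.93708318410018 8.666585461689026 3.6210647669004628 [ 2.47 -0.11 -0.31]
grasp u n l 162.1607305833481 41.608310337670495 -1.9053597073626547
```

send_rows(
  increments=[
    [[-1, 0, -1], [0, 0, 0]],
    [[0, 0, 0], [0, 0, 0]],
    [[0, 0, 0], [0, 0, 0]],
  ],
)

```text
time: 62.05
position: [529.6, -239.9, 110.8]
tcp_rot: [-0.391, 0.92, -0.003, 0.002]
contact_force: [1.3, 3.8, 11.7]
width: 0.25
grasp_force: 55.0
```

send_rows(
  increments=[
    [[0, 0, 0], [0, 0, 0]],
    [[0, 0, 0], [0, 0, 0]],
    [[0, 0, 0], [0, 0, 0]],
    [[0, 0, 0], [0, 0, 0]],
    [[0, 0, 0], [0, 0, 0]],
    [[0, 0, 0], [0, 0, 0]],
    [[0, 0, 0], [0, 0, 0]],
    [[0, 0, -15], [0, 0, 0]],
    [[0, 0, -30], [0, 0, 0]],
    [[0, 0, -40], [0, 0, 0]],
    [[0, 0, -40], [0, 0, 0]],
    [[0, 0, 0], [0, 0, 0]],
    [[0, 0, 0], [0, 0, 0]],
  ],
  jaw=0,
)

```text
time: 63.68
position: [526.1, -239.4, 233.8]
tcp_rot: [-0.39, 0.921, -0.001, 0.0]
contact_force: [-0.8, 0.2, -1.5]
width: 1.0
grasp_force: 0.0
```

```bash
sed -i 's/^def park/F=F+N*7.6+U*1.-L2*1.9\ndef park/' plan.py; python3 - <<'E'
from plan import *
np.set_printoptions(suppress=True,precision=1)
r=hd(46)
a=plan([(*G(park(77,34),r,110),r)])
plan([(*G(park(77,34),r,20),r),(*G(park(77,34),r),r,7)],start=a)
im=shot('side');t=shot('top')
# wood-coloured handle & grey head check
h=cv2.cvtColor(im,cv2.COLOR_RGB2HSV)
print('proj end',proj('side',park(195,34)),proj('side',park(24,68)),proj('top',park(195,34)),proj('top',park(24,68)))
cv2.imwrite('pics/m4.png',np.hstack([cv2.resize(t[200:300,330:430],(400,400),interpolation=cv2.INTER_CUBIC),cv2.resize(im[110:210,265:365],(400,400),interpolation=cv2.INTER_CUBIC)])[:,:,::-1])
for n,I in(('side',im),('top',t)):
    hh=cv2.cvtColor(I,cv2.COLOR_RGB2HSV); m=((hh[...,1]<45)&(hh[...,2]>40)&(hh[...,2]<(105 if n=='side' else 80))).astype(np.uint8)
    x0,y0=proj(n,park(24,68))[0].astype(int); w=m[y0-20:y0+20,x0-20:x0+20]; M=cv2.moments(w,True); print(n,M['m00'],x0-20+M['m10']/M['m00'],y0-20+M['m01']/M['m00'])
E
```

```text
8 [[[16,-0.5,15],[0,-7.6,0]],[[18,-0.5,12.5],[0,-7.4,0]],[[19.5,-0.5,10],[0,-7.6,0]],[[21,-0.5,7.5],[0,-7.4,0]],[[21.5,-0.5,4.5],[-0.2,-7.6,0]],[[21.5,-0.5,2],[0,-7.4,0]],[[0,0,0],[0,0,0]],[[0,0,0],[0,0,0]]]
8 [[[0,0,30],[0,0,0]],[[0,0,30],[0,0,0]],[[0,0,30],[0,0,0]],[[0,0,6.5],[0,0,0]],[[0,0,7],[0,0,0]],[[0,0,6.5],[0,0,0]],[[0,0,0],[0,0,0]],[[0,0,0],[0,0,0]]]
proj end [[293.6 145.1]] [[326.3 153.8]] [[371. 227.]] [[406.1 277.6]]
side 342.0 323.4473684210526 156.98245614035088
top 288.0 399.87847222222223 276.0104166666667
```

View pics/m4.png

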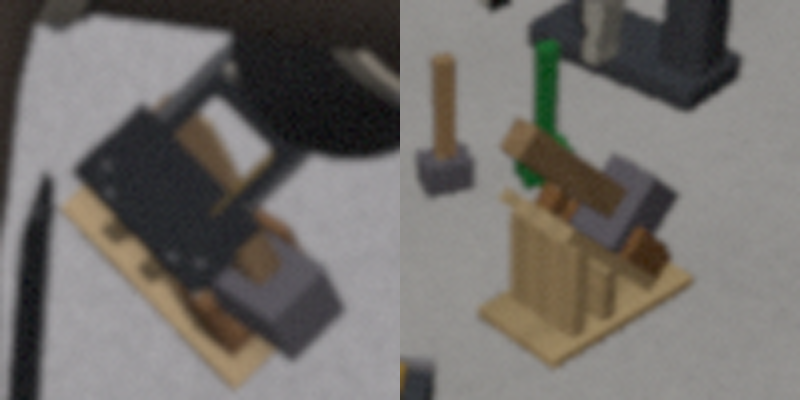

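Side crop: the mallet lies on the slope at rest, handle end at (515,135) where predicted and head at (630,205) down between the cheeks. Regrasping across the handle.

send_rows(
  increments=[
    [[16, -0.5, 15], [0, -7.6, 0]],
    [[18, -0.5, 12.5], [0, -7.4, 0]],
    [[19.5, -0.5, 10], [0, -7.6, 0]],
    [[21, -0.5, 7.5], [0, -7.4, 0]],
    [[21.5, -0.5, 4.5], [-0.2, -7.6, 0]],
    [[21.5, -0.5, 2], [0, -7.4, 0]],
    [[0, 0, 0], [0, 0, 0]],
    [[0, 0, 0], [0, 0, 0]],
    [[0, 0, 0], [0, 0, 0]],
  ],
)

```text
time: 64.9
position: [461.7, -310.7, 145.5]
tcp_rot: [-0.362, 0.85, 0.15, 0.351]
contact_force: [0.5, -0.5, 0.5]
width: 0.999
grasp_force: 0.0
```

```bash
python3 - <<'E'
from plan import *
np.set_printoptions(suppress=True,precision=2)
s=robot.observe();r=hd(46);print(s['position'],G(park(77,34),r,110),s['joint_positions']);print((R.from_quat(s['tcp_rot']).inv()*r).as_rotvec(degrees=True))
plan([(*G(park(77,34),r,25),r),(*G(park(77,34),r),r,9)])
E
```

```text
[ 461.7  -310.71  145.46] (np.float64(460.623825888634), np.float64(-311.36423732340415), np.float64(144.8679507763577)) [-0.88  0.35 -0.09 -0.81 -1.33  0.4 ]
[ 0.1  -0.11  0.12]
8 [[[0.5,0,28],[0,0,0]],[[0,0,28.5],[0,0,0]],[[0.5,0,28],[0.2,-0.2,0.2]],[[0,0,8.5],[0,0,0]],[[0,0,8],[0,0,0]],[[0,0,8.5],[0,0,0]],[[0,0,0],[0,0,0]],[[0,0,0],[0,0,0]]]
```

send_rows(
  increments=[
    [[0.5, 0, 28], [0, 0, 0]],
    [[0, 0, 28.5], [0, 0, 0]],
    [[0.5, 0, 28], [0, 0, 0]],
    [[0, 0, 8.5], [0, 0, 0]],
    [[0, 0, 8], [0, 0, 0]],
    [[0, 0, 0], [0, 0, 0]],
    [[0, 0, 0], [0, 0, 0]],
  ],
)

```text
time: 65.78
position: [509.8, -261.2, 73.0]
tcp_rot: [-0.361, 0.851, 0.15, 0.352]
contact_force: [0.1, -0.1, 0.1]
width: 0.998
grasp_force: 0.0
```

send_rows(
  increments=[
    [[0, 0, 4], [0, 0, 0]],
    [[0, 0, 4.5], [0, 0, 0]],
    [[0, 0, 0], [0, 0, 0]],
    [[0, 0, 0], [0, 0, 0]],
  ],
)

```text
time: 66.28
position: [513.9, -256.3, 66.2]
tcp_rot: [-0.361, 0.851, 0.15, 0.351]
contact_force: [-0.3, 0.3, -0.7]
width: 1.0
grasp_force: 0.0
```

send_rows(
  increments=[
    [[0, 0, 0], [0, 0, 0]],
    [[0, 0, 0], [0, 0, 0]],
    [[0, 0, 0], [0, 0, 0]],
    [[0, 0, 0], [0, 0, 0]],
    [[0, 0, 0], [0, 0, 0]],
    [[0, 0, 0], [0, 0, 0]],
    [[0, 0, 0], [0, 0, 0]],
    [[0, 0, 0], [0, 0, 0]],
    [[0, 0, 0], [0, 0, 0]],
  ],
  jaw=1,
  grip_force=60,
)

```text
time: 67.4
position: [513.9, -256.2, 66.3]
tcp_rot: [-0.361, 0.851, 0.15, 0.351]
contact_force: [-0.7, 0.9, -1.0]
width: 0.246
grasp_force: 60.0
```

```bash
python3 - <<'E'
from plan import *
s=robot.observe();p=s['position'];r=R.from_quat(s['tcp_rot']);np.save('p0.npy',np.r_[p,s['tcp_rot']])
g=p-D*r.as_matrix()[:,2]-F+0;print('u n l',g@U,g@N,g@L2)
q=down(265.6);X=q.as_matrix()[:,0];print(X)
u=g@U-24
n1=p+N*70
G1=np.array([642.7,-118.4,0])-X*53
print(G1)
a=plan([(*n1,r,24),(*(n1+[10,10,60]),r,40),(G1[0],G1[1],120,q,40),(G1[0],G1[1],50,q,30)])
E
```

```text
u n l 75.69566344530085 34.24371689707969 -0.09631245788543681
[ 0.99705275 -0.07671903  0.        ]
[ 589.85620413 -114.33389151    0.        ]
27 [[[0,0,-23.5],[0,0,0]],[[0,0,-23],[0,0,0]],[[0,0,-23.5],[0,0,0]],[[-26,0,-16],[0,0,0]],[[-26.5,0,-16.5],[0,0,0]],[[-5.5,2.5,10],[-3,1.4,-7.2]],[[-6,1.5,10.5],[-3,1.4,-7.2]],[[-6.5,0,10],[-2.8,1.4,-7]],[[-6.5,-1.5,10],[-3,1.4,-7.2]],[[-6.5,-2.5,9.5],[-3,1.4,-7.2]],[[-6.5,-4,9],[-3,1.4,-7.2]],[[-6,-5.5,9],[-2.8,1.4,-7]],[[-5.5,-6,8.5],[-3,1.4,-7.2]],[[-5,-7.5,8],[-3,1.4,-7.2]],[[-4,-8.5,7.5],[-3,1.4,-7.2]],[[-3.5,-9,7],[-2.8,1.4,-7]],[[-2,-10,6.5],[-3,1.4,-7.2]],[[-1,-10.5,5.5],[-3,1.4,-7.2]],[[0.5,-10.5,5.5],[-3,1.4,-7.2]],[[1,-11,4.5],[-2.8,1.4,-7]],[[3,-11,4.5],[-3,1.4,-7.2]],[[4,-10.5,3.5],[-3,1.4,-7.2]],[[0,0,23.5],[0,0,0]],[[0,0,23],[0,0,0]],[[-0.5,0,23.5],[0,0,0]],[[0,0,0],[0,0,0]],[[0,0,0],[0,0,0]]]
```

send_rows(
  increments=[
    [[0, 0, -12], [0, 0, 0]],
    [[0, 0, -23], [0, 0, 0]],
    [[0, 0, -23.5], [0, 0, 0]],
    [[0, 0, -11.5], [0, 0, 0]],
    [[-26, 0, -16], [0, 0, 0]],
    [[-26.5, 0, -16.5], [0, 0, 0]],
    [[-5.5, 2.5, 10], [-3, 1.4, -7.2]],
    [[-6, 1.5, 10.5], [-3, 1.4, -7.2]],
    [[-6.5, 0, 10], [-2.8, 1.4, -7]],
    [[-6.5, -1.5, 10], [-3, 1.4, -7.2]],
    [[-6.5, -2.5, 9.5], [-3, 1.4, -7.2]],
    [[-6.5, -4, 9], [-3, 1.4, -7.2]],
    [[-6, -5.5, 9], [-2.8, 1.4, -7]],
    [[-5.5, -6, 8.5], [-3, 1.4, -7.2]],
    [[-5, -7.5, 8], [-3, 1.4, -7.2]],
    [[-4, -8.5, 7.5], [-3, 1.4, -7.2]],
    [[-3.5, -9, 7], [-2.8, 1.4, -7]],
    [[-2, -10, 6.5], [-3, 1.4, -7.2]],
    [[-1, -10.5, 5.5], [-3, 1.4, -7.2]],
    [[0.5, -10.5, 5.5], [-3, 1.4, -7.2]],
  ],
)

```text
time: 69.9
position: [572.3, -144.0, 129.9]
tcp_rot: [0.972, -0.221, -0.033, -0.077]
contact_force: [0.7, 0.3, -2.2]
width: 0.246
grasp_force: 60.0
```

send_rows(
  increments=[
    [[1, -11, 4.5], [-2.8, 1.4, -7]],
    [[3, -11, 4.5], [-3, 1.4, -7.2]],
    [[4, -10.5, 3.5], [-3, 1.4, -7.2]],
    [[0, 0, 0], [0, 0, 0]],
    [[0, 0, 0], [0, 0, 0]],
  ],
)

```text
time: 70.53
position: [589.9, -114.6, 120.3]
tcp_rot: [0.999, -0.039, 0.0, -0.0]
contact_force: [0.7, -0.3, -2.4]
width: 0.247
grasp_force: 60.0
```

```bash
python3 - <<'E'
from plan import *
np.set_printoptions(suppress=True,precision=2)
s=robot.observe();p=s['position'];r=R.from_quat(s['tcp_rot']);q=down(265.6)
print(p,s['joint_positions'],s['contact_force'],s['width'])
plan([(589.9,-114.3,55,q,25)])
# head location: face centre expected
im=shot('side');t=shot('top')
g=p-D*r.as_matrix()[:,2];c=g+53*r.as_matrix()[:,0]+[0,0,34]
for n,I in(('side',im),('top',t)):
    hh=cv2.cvtColor(I,cv2.COLOR_RGB2HSV); m=((hh[...,1]<45)&(hh[...,2]>40)&(hh[...,2]<(110 if n=='side' else 85))).astype(np.uint8)
    print(n,proj(n,c),proj(n,c-[0,0,68]))
    x0,y0=proj(n,c)[0].astype(int); print(cv2.cvtColor(I,cv2.COLOR_RGB2GRAY)[y0-24:y0+32:4,x0-28:x0+29:4])
E
```

```text
[ 589.9  -114.59  120.27] [ 0.13  0.29 -0.25 -0.   -1.02  1.36] [ 0.67 -0.27 -2.4 ] 0.2472090759442609
5 [[[0,0,22],[0,0,0]],[[0,0,21.5],[0,0,0]],[[0,-0.5,22],[0,0,0]],[[0,0,0],[0,0,0]],[[0,0,0],[0,0,0]]]
side [[255.38 159.02]] [[256.52 179.14]]
[[143 147 144 146 147 143 144 131 124 123 123 126 129 132 135]
 [147 148 145 144 144 143 144 145 147 124 123 121 123 104 101]
 [144 149 146 147 146 146 145 148 147 124 122 122 124 101  92]
 [148 148 146 145 149 146 147 147 147 120 121 122 122 105  47]
 [148 151 149 148 146 146 146 147 116 123 122 120 122 125  53]
 [145 148 151 150 147 141  84  82  28  30  31  41  54  68  26]
 [148 146 149 148 149 102  84  32  32  26  31  29  30  28  31]
 [148 148 149 147 146  90  83  33  49  28  26  27  31  39  24]
 [147 145 146 146 148  74  81  87  68  56  40  33  28  31  29]
 [146 148 149 146 146  75  72 111 112 121 124 121 123 119 112]
 [149 145 145 149 146  83  71 112 114 117 121 122 121 107 117]
 [149 149 147 147 146  85  70  68  70  54 150 119 116 143 145]
 [146 130  71 131 111 132 123 108 101 108 149 149 144 151 150]
 [ 44  45  35 135 147 147 146 149 1
[... 251 characters left out ...]
5  67]
 [ 51  52  46  51  49  50  50  33  41  55  65  57  45  46  44]
 [ 47  47  51  49  46  45  49  42  32  25  39  51  57  61  62]
 [ 42  41  41  42  43  44  44  39  36  29  21  25  34  32  33]
 [ 40  41  38  37  35  39  36  37  35  32  19  32  33  28  31]
 [ 32  34  38  34  33  32  34  26  26  33  25  32  29  29  31]
 [ 26  36  76  30  30  31  90  46  26  25  22  27  30  33  28]
 [ 37  65 150  31  24  26  41  85  96  61  38  35  40  65  94]
 [ 42  86 157  63  26  17  20  25  35  62  76  80  72  53  86]
 [ 40 101 154 142  30  13  21  20  14  18  20  23  11  44 150]
 [ 36 117 158 157 122  29  27  17  24  19  19  25  41 136 155]
 [ 60  72  87 111 100  47  47  24  25  21  25  28  98 145 152]]
```

send_rows(
  increments=[
    [[0, 0, 22], [0, 0, 0]],
    [[0, 0, 22], [0, 0, 0]],
    [[0, 0, 22], [0, 0, 0]],
    [[0, 0, 14], [0, 0, 0]],
    [[0, 0, 0], [0, 0, 0]],
    [[0, 0, 0], [0, 0, 0]],
  ],
)

```text
time: 71.38
position: [591.0, -114.7, 40.9]
tcp_rot: [0.999, -0.038, 0.001, 0.0]
contact_force: [0.9, 0.7, -2.4]
width: 0.25
grasp_force: 60.0
```

send_rows(
  increments=[
    [[0, 0, 2], [0, 0, 0]],
    [[0, 0, 2], [0, 0, 0]],
    [[0, 0, 2], [0, 0, 0]],
    [[0, 0, 0], [0, 0, 0]],
  ],
)

```text
time: 71.88
position: [590.1, -114.4, 33.9]
tcp_rot: [0.999, -0.038, 0.0, 0.0]
contact_force: [-0.7, -0.1, -2.5]
width: 0.247
grasp_force: 60.0
```

send_rows(
  increments=[
    [[0, 0, 2], [0, 0, 0]],
    [[0, 0, 2], [0, 0, 0]],
    [[0, 0, 0], [0, 0, 0]],
  ],
)

```text
time: 72.25
position: [590.1, -114.5, 29.8]
tcp_rot: [0.999, -0.038, 0.0, 0.0]
contact_force: [-0.3, -0.1, -2.3]
width: 0.244
grasp_force: 60.0
```

send_rows(
  increments=[
    [[0, 0, 2], [0, 0, 0]],
    [[0, 0, 0], [0, 0, 0]],
  ],
)

```text
time: 72.5
position: [590.4, -114.5, 28.1]
tcp_rot: [0.999, -0.038, 0.001, 0.0]
contact_force: [0.6, 0.1, -2.0]
width: 0.246
grasp_force: 60.0
```

send_rows(
  increments=[
    [[0, 0, 2], [0, 0, 0]],
    [[0, 0, 0], [0, 0, 0]],
  ],
)

```text
time: 72.75
position: [590.4, -114.5, 26.4]
tcp_rot: [0.999, -0.038, 0.001, 0.0]
contact_force: [-2.2, 0.5, 2.9]
width: 0.248
grasp_force: 60.0
```

send_rows(
  increments=[
    [[0, 0, 2], [0, 0, 0]],
    [[0, 0, 0], [0, 0, 0]],
  ],
)

```text
time: 73.0
position: [590.4, -114.5, 24.2]
tcp_rot: [0.999, -0.038, 0.001, 0.0]
contact_force: [-2.9, 0.6, 3.5]
width: 0.249
grasp_force: 60.0
```

send_rows(
  increments=[
    [[0, 0, 2], [0, 0, 0]],
    [[0, 0, 0], [0, 0, 0]],
  ],
)

```text
time: 73.25
position: [590.4, -114.5, 22.2]
tcp_rot: [0.999, -0.038, 0.001, 0.0]
contact_force: [-3.0, -0.5, 4.4]
width: 0.25
grasp_force: 60.0
```

send_rows(
  increments=[
    [[0, 0, 2], [0, 0, 0]],
    [[0, 0, 0], [0, 0, 0]],
  ],
)

```text
time: 73.5
position: [590.4, -114.5, 20.2]
tcp_rot: [0.999, -0.038, 0.001, 0.0]
contact_force: [-2.0, 0.2, 5.0]
width: 0.246
grasp_force: 60.0
```

send_rows(
  increments=[
    [[0, 0, 2], [0, 0, 0]],
    [[0, 0, 0], [0, 0, 0]],
  ],
)

```text
time: 73.75
position: [590.1, -114.6, 19.3]
tcp_rot: [0.999, -0.038, 0.001, 0.0]
contact_force: [-8.2, 2.0, 16.0]
width: 0.248
grasp_force: 60.0
```

send_rows(
  increments=[
    [[0, 0, 1.5], [0, 0, 0]],
    [[0, 0, 0], [0, 0, 0]],
  ],
)

```text
time: 74.0
position: [589.7, -114.7, 18.4]
tcp_rot: [0.999, -0.038, 0.0, 0.0]
contact_force: [-10.8, 2.5, 20.9]
width: 0.247
grasp_force: 60.0
```

send_rows(
  increments=[
    [[0, 0, 1.5], [0, 0, 0]],
    [[0, 0, 0], [0, 0, 0]],
  ],
)

```text
time: 74.25
position: [589.1, -114.7, 16.9]
tcp_rot: [0.999, -0.038, -0.0, 0.0]
contact_force: [-13.8, 3.2, 24.0]
width: 0.246
grasp_force: 60.0
```

send_rows(
  increments=[
    [[0, 0, -10], [0, 0, 0]],
    [[0, 0, -15], [0, 0, 0]],
    [[0.5, -25, 0], [0, 0, 0]],
    [[0, -25.5, 0], [0, 0, 0]],
    [[0.5, -25.5, 0], [0, 0, 0]],
    [[0, 0, 0], [0, 0, 0]],
    [[0, 0, 0], [0, 0, 0]],
  ],
)

```text
time: 75.12
position: [597.1, -38.9, 40.1]
tcp_rot: [0.999, -0.038, 0.0, 0.0]
contact_force: [0.8, -0.2, -3.0]
width: 0.247
grasp_force: 60.0
```

```bash
python3 - <<'E'
from plan import *
np.set_printoptions(suppress=True,precision=2)
q=down(265.6);X=q.as_matrix()[:,0];Gs=np.array([649.4,-42.9,0])-X*53
s=robot.observe();print(s['position'],s['contact_force'],Gs)
plan([(Gs[0],Gs[1],30,q,6),(Gs[0],Gs[1],20,q,2)])
E
```

```text
[597.09 -38.89  40.08] [ 0.79 -0.23 -2.98] [596.56 -38.83   0.  ]
10 [[[-0.5,0,5],[0,0,0]],[[0,0,5],[0,0,0]],[[0,0,1.5],[0,0,0]],[[0,0,2],[0,0,0]],[[0,0,1.5],[0,0,0]],[[0,0,1.5],[0,0,0]],[[0,0,2],[0,0,0]],[[0,0,1.5],[0,0,0]],[[0,0,0],[0,0,0]],[[0,0,0],[0,0,0]]]
```

send_rows(
  increments=[
    [[-0.5, 0, 6], [0, 0, 0]],
    [[0, 0, 4], [0, 0, 0]],
    [[0, 0, 2], [0, 0, 0]],
    [[0, 0, 2], [0, 0, 0]],
    [[0, 0, 2], [0, 0, 0]],
    [[0, 0, 2], [0, 0, 0]],
    [[0, 0, 2], [0, 0, 0]],
    [[0, 0, 0], [0, 0, 0]],
  ],
)

```text
time: 76.12
position: [596.6, -38.9, 20.3]
tcp_rot: [0.999, -0.038, 0.001, 0.0]
contact_force: [-4.1, -1.2, 3.6]
width: 0.247
grasp_force: 60.0
```

send_rows(
  increments=[
    [[0, 0, 1.5], [0, 0, 0]],
    [[0, 0, 0], [0, 0, 0]],
  ],
)

```text
time: 76.38
position: [596.6, -38.9, 18.8]
tcp_rot: [0.999, -0.038, 0.001, 0.0]
contact_force: [-3.3, -0.6, 4.9]
width: 0.247
grasp_force: 60.0
```

send_rows(
  increments=[
    [[0, 0, 1.5], [0, 0, 0]],
    [[0, 0, 0], [0, 0, 0]],
  ],
)

```text
time: 76.62
position: [596.5, -38.9, 17.5]
tcp_rot: [0.999, -0.038, 0.001, 0.0]
contact_force: [-4.3, -2.0, 6.2]
width: 0.244
grasp_force: 60.0
```

send_rows(
  increments=[
    [[0, 0, 1], [0, 0, 0]],
    [[0, 0, 0], [0, 0, 0]],
  ],
)

```text
time: 76.88
position: [596.5, -38.9, 17.2]
tcp_rot: [0.999, -0.038, 0.001, 0.0]
contact_force: [-7.4, -0.7, 13.3]
width: 0.248
grasp_force: 60.0
```

send_rows(
  increments=[
    [[0, 0, 1.5], [0, 0, 0]],
    [[0, 0, 1], [0, 0, 0]],
    [[0, 0, 0], [0, 0, 0]],
  ],
)

```text
time: 77.25
position: [595.9, -38.9, 15.7]
tcp_rot: [0.999, -0.038, 0.001, 0.0]
contact_force: [-14.5, 1.9, 22.2]
width: 0.245
grasp_force: 60.0
```

send_rows(
  increments=[
    [[0, 0, -10], [0, 0, 0]],
    [[0, 0, -15], [0, 0, 0]],
    [[0.5, -25, 0], [0, 0, 0]],
    [[0, -25.5, 0], [0, 0, 0]],
    [[0, -25.5, 0], [0, 0, 0]],
    [[0, 0, 0], [0, 0, 0]],
    [[0, 0, 0], [0, 0, 0]],
  ],
)

```text
time: 78.12
position: [602.9, 36.9, 38.6]
tcp_rot: [0.999, -0.038, 0.0, 0.0]
contact_force: [-0.2, 0.2, -2.6]
width: 0.245
grasp_force: 60.0
```

```bash
python3 - <<'E'
from plan import *
np.set_printoptions(suppress=True,precision=2)
q=down(265.6);X=q.as_matrix()[:,0];Gs=np.array([654.8,32.6,0])-X*53
s=robot.observe();print(s['position'],s['contact_force'],Gs)
plan([(Gs[0],Gs[1],30,q,6)])
E
```

```text
[602.9   36.92  38.57] [-0.24  0.24 -2.56] [601.96  36.67   0.  ]
4 [[[-0.5,0,4.5],[0,0,0]],[[-0.5,0.5,4],[0,0,0]],[[0,0,0],[0,0,0]],[[0,0,0],[0,0,0]]]
```

send_rows(
  increments=[
    [[-1, 0.5, 6], [0, 0, 0]],
    [[0, 0, 4], [0, 0, 0]],
    [[0, 0, 2], [0, 0, 0]],
    [[0, 0, 2], [0, 0, 0]],
    [[0, 0, 2], [0, 0, 0]],
    [[0, 0, 2], [0, 0, 0]],
    [[0, 0, 2], [0, 0, 0]],
    [[0, 0, 0], [0, 0, 0]],
  ],
)

```text
time: 79.12
position: [601.8, 36.4, 18.8]
tcp_rot: [0.999, -0.038, 0.001, 0.0]
contact_force: [-2.3, -0.3, 3.1]
width: 0.25
grasp_force: 60.0
```

send_rows(
  increments=[
    [[0, 0, 1.5], [0, 0, 0]],
    [[0, 0, 1], [0, 0, 0]],
    [[0, 0, 0], [0, 0, 0]],
  ],
)

```text
time: 79.5
position: [601.8, 36.4, 16.3]
tcp_rot: [0.999, -0.038, 0.001, 0.0]
contact_force: [-3.7, -1.7, 5.6]
width: 0.245
grasp_force: 60.0
```

send_rows(
  increments=[
    [[0, 0, 1.5], [0, 0, 0]],
    [[0, 0, 0], [0, 0, 0]],
  ],
)

```text
time: 79.75
position: [601.8, 36.4, 16.0]
tcp_rot: [0.999, -0.038, 0.001, 0.0]
contact_force: [-8.7, -1.1, 14.5]
width: 0.247
grasp_force: 60.0
```

send_rows(
  increments=[
    [[0, 0, 1], [0, 0, 0]],
    [[0, 0, 0], [0, 0, 0]],
  ],
)

```text
time: 80.0
position: [601.8, 36.3, 15.7]
tcp_rot: [0.999, -0.038, 0.001, 0.0]
contact_force: [-13.0, -0.3, 20.5]
width: 0.244
grasp_force: 60.0
```

Bottomed. On to the last one.

send_rows(
  increments=[
    [[0, 0, 1], [0, 0, 0]],
    [[0, 0, 0], [0, 0, 0]],
  ],
)

```text
time: 80.25
position: [601.4, 36.4, 14.9]
tcp_rot: [0.999, -0.038, 0.001, 0.0]
contact_force: [-13.9, 0.4, 23.0]
width: 0.248
grasp_force: 60.0
```

send_rows(
  increments=[
    [[0, 0, -10], [0, 0, 0]],
    [[0, 0, -15], [0, 0, 0]],
    [[0, -25.5, 0], [0, 0, 0]],
    [[0, -25.5, 0], [0, 0, 0]],
    [[0, -25.5, 0], [0, 0, 0]],
    [[0, 0, 0], [0, 0, 0]],
    [[0, 0, 0], [0, 0, 0]],
  ],
)

```text
time: 81.12
position: [607.5, 113.1, 37.3]
tcp_rot: [0.999, -0.038, 0.0, 0.0]
contact_force: [-0.6, -0.3, -3.2]
width: 0.249
grasp_force: 60.0
```

send_rows(
  increments=[
    [[-1, 0.5, 6], [0, 0, 0]],
    [[0, 0, 4], [0, 0, 0]],
    [[0, 0, 2], [0, 0, 0]],
    [[0, 0, 2], [0, 0, 0]],
    [[0, 0, 2], [0, 0, 0]],
    [[0, 0, 2], [0, 0, 0]],
    [[0, 0, 2], [0, 0, 0]],
    [[0, 0, 0], [0, 0, 0]],
  ],
)

```text
time: 82.12
position: [606.7, 112.2, 17.8]
tcp_rot: [0.999, -0.038, 0.001, 0.0]
contact_force: [-4.0, -1.4, 3.8]
width: 0.25
grasp_force: 60.0
```

send_rows(
  increments=[
    [[0, 0, 1.5], [0, 0, 0]],
    [[0, 0, 1], [0, 0, 0]],
    [[0, 0, 0], [0, 0, 0]],
  ],
)

```text
time: 82.5
position: [606.6, 112.2, 15.5]
tcp_rot: [0.999, -0.038, 0.001, 0.0]
contact_force: [-3.3, -0.9, 6.9]
width: 0.247
grasp_force: 60.0
```

send_rows(
  increments=[
    [[0, 0, 1.5], [0, 0, 0]],
    [[0, 0, 0], [0, 0, 0]],
  ],
)

```text
time: 82.75
position: [606.6, 112.2, 15.1]
tcp_rot: [0.999, -0.038, 0.001, 0.0]
contact_force: [-9.7, -0.3, 14.5]
width: 0.245
grasp_force: 60.0
```

send_rows(
  increments=[
    [[0, 0, 1.5], [0, 0, 0]],
    [[0, 0, 1], [0, 0, 0]],
    [[0, 0, 0], [0, 0, 0]],
  ],
)

```text
time: 83.12
position: [606.0, 112.2, 13.2]
tcp_rot: [0.999, -0.038, 0.0, 0.0]
contact_force: [-14.4, -0.4, 23.6]
width: 0.25
grasp_force: 60.0
```

send_rows(
  increments=[
    [[0, 0, -10], [0, 0, 0]],
    [[0, 0, -30], [0, 0, 0]],
    [[0, 0, -40], [0, 0, 0]],
    [[0, 0, -30], [0, 0, 0]],
    [[0, 0, 0], [0, 0, 0]],
    [[0, 0, 0], [0, 0, 0]],
  ],
)

```text
time: 83.88
position: [606.0, 112.5, 119.9]
tcp_rot: [0.999, -0.038, -0.0, 0.0]
contact_force: [-0.5, 0.7, -2.8]
width: 0.25
grasp_force: 60.0
```

```bash
python3 - <<'E'
from plan import *
np.set_printoptions(suppress=True,precision=1)
im=shot('side');h=cv2.cvtColor(im,cv2.COLOR_RGB2HSV);b=brass(im).astype(np.uint8)
print(rect('side',close(b,3),40,80,1900))
for c in cv2.findContours(close(b,3),cv2.RETR_EXTERNAL,cv2.CHAIN_APPROX_NONE)[0]:
    if cv2.contourArea(c)>80:
        m=np.zeros_like(b);cv2.drawContours(m,[cv2.convexHull(c)],-1,1,-1);m=cv2.erode(m,np.ones((3,3)))
        w=np.where((m>0)&(h[...,2]>100),np.clip(90.-h[...,1],0,None),0);yy,xx=np.mgrid[:420,:560];print(onz('side',[[(xx*w).sum()/w.sum(),(yy*w).sum()/w.sum()]],51))
p0=np.load('p0.npy');r0=R.from_quat(p0[3:]);r=r0*R.from_rotvec([0,-4.5,0],degrees=True)
g=p0[:3]-D*r0.as_matrix()[:,2]
P=lambda du,dn: (*(g+U*du+N*dn+D*r.as_matrix()[:,2]),r)
print(P(3,4)[:3])
s=robot.observe();print(s['position'])
a=plan([(*(np.array(P(3,70)[:3])+[10,10,60]),r,45),(*P(3,70),40)])
E
```

```text
[[659.9 112.7  59.4  38.5  85.3 240.3 266.9]
 [655.5  51.3  37.5  29.5  -2.7 245.3 248.9]]
[[659.3 116. ]]
[[nan nan]]
(np.float64(515.387178522726), np.float64(-254.67487582427458), np.float64(74.35588289936115))
[605.7 112.3 119.5]
21 [[[-5,23.5,-3.5],[3.2,-1.6,7]],[[-2,23.5,-5],[3.4,-1.4,7]],[[0.5,23.5,-6],[3.2,-1.6,7.2]],[[3.5,22.5,-7.5],[3.2,-1.6,7]],[[6,22,-9],[3.2,-1.4,7]],[[8,20,-10.5],[3.2,-1.6,7]],[[10.5,18.5,-11.5],[3.4,-1.6,7.2]],[[12,16.5,-13],[3.2,-1.4,7]],[[13.5,14.5,-14],[3.2,-1.6,7]],[[15,11.5,-15],[3.2,-1.6,7]],[[15.5,8.5,-16.5],[3.4,-1.4,7.2]],[[16,6,-17],[3.2,-1.6,7]],[[16.5,3,-17.5],[3.2,-1.6,7]],[[15.5,-0.5,-18.5],[3.2,-1.4,7]],[[15.5,-3,-18.5],[3.4,-1.6,7.2]],[[14,-6,-19],[3.2,-1.6,7]],[[12.5,-8.5,-18.5],[3.2,-1.4,7]],[[27.5,0,14],[0,0,0]],[[27.5,0,14.5],[0,0,0]],[[0,0,0],[0,0,0]],[[0,0,0],[0,0,0]]]<stdin>:8: RuntimeWarning: invalid value encountered in scalar divide
```

send_rows(
  increments=[
    [[-5, 23.5, -3.5], [3.2, -1.6, 7]],
    [[-2, 23.5, -5], [3.4, -1.4, 7]],
    [[0.5, 23.5, -6], [3.2, -1.6, 7.2]],
    [[3.5, 22.5, -7.5], [3.2, -1.6, 7]],
    [[6, 22, -9], [3.2, -1.4, 7]],
    [[8, 20, -10.5], [3.2, -1.6, 7]],
    [[10.5, 18.5, -11.5], [3.4, -1.6, 7.2]],
    [[12, 16.5, -13], [3.2, -1.4, 7]],
    [[13.5, 14.5, -14], [3.2, -1.6, 7]],
    [[15, 11.5, -15], [3.2, -1.6, 7]],
    [[15.5, 8.5, -16.5], [3.4, -1.4, 7.2]],
    [[16, 6, -17], [3.2, -1.6, 7]],
    [[16.5, 3, -17.5], [3.2, -1.6, 7]],
    [[15.5, -0.5, -18.5], [3.2, -1.4, 7]],
    [[15.5, -3, -18.5], [3.4, -1.6, 7.2]],
    [[14, -6, -19], [3.2, -1.6, 7]],
    [[12.5, -8.5, -18.5], [3.2, -1.4, 7]],
    [[27.5, 0, 14], [0, 0, 0]],
    [[27.5, 0, 14.5], [0, 0, 0]],
    [[0, 0, 0], [0, 0, 0]],
  ],
)

```text
time: 86.42
position: [482.6, -287.4, 118.5]
tcp_rot: [-0.354, 0.837, 0.166, 0.384]
contact_force: [-0.0, -0.7, -1.4]
width: 0.248
grasp_force: 60.0
```

```bash
python3 - <<'E'
from plan import *
np.set_printoptions(suppress=True,precision=1)
p0=np.load('p0.npy');r0=R.from_quat(p0[3:]);r=r0*R.from_rotvec([0,-4.5,0],degrees=True)
g=p0[:3]-D*r0.as_matrix()[:,2]
P=lambda du,dn: (*(g+U*du+N*dn+D*r.as_matrix()[:,2]),r)
s=robot.observe();print(s['position'],P(3,70)[:3],(R.from_quat(s['tcp_rot']).inv()*r).as_rotvec(degrees=True),s['joint_positions'],s['contact_force'])
a=plan([(*P(3,20),25),(*P(3,6),7)])
im=shot('side')
# direction of handle upper edge vs expected: handle end / head positions
G0=s['position']-D*R.from_quat(s['tcp_rot']).as_matrix()[:,2]
print('handle end expected',proj('side',G0+U*119),'head top',proj('side',G0-U*53+N*34))
hh=cv2.cvtColor(im,cv2.COLOR_RGB2HSV);x0,y0=proj('side',G0+U*119)[0].astype(int)
m=(hh[...,1]>70)&(hh[...,0]<25)&(hh[...,2]>60)
for row in m[y0-16:y0+20,x0-20:x0+40].astype(int): print(''.join('.#'[v] for v in row))
print(x0-20,y0-16)
E
```

```text
[ 482.6 -287.4  118.5] (np.float64(482.96813399499547), np.float64(-288.2457791768659), np.float64(121.02493045767326)) [ 0.2  0.  -0.3] [-0.9  0.4 -0.1 -0.9 -1.3  0.5] [-0.  -0.7 -1.4]
6 [[[1,-0.5,24],[0,0,-0.2]],[[1,-0.5,24],[0.2,0,0]],[[0.5,0,7],[0,0,0]],[[0.5,0,7],[0,0,0]],[[0,0,0],[0,0,0]],[[0,0,0],[0,0,0]]]
handle end expected [[306.2 124.5]] head top [[338.  135.5]]
............................................................
.......................................###..................
.......................................#####................
.......................................#######..............
.........................................#######............
...........................................#######..........
...........................................#########........
..........................................############......
.........................................##....#########....
.........................................#.......#.#######..
.........................................##..........#######
.....................................................
[... 779 characters left out ...]
#....................
..........................###############...................
...........................###############..................
.............................#############..................
..............................############..................
...............................###########..................
................................#########...................
..................................######....................
....................................###.....................
.....................................#......................
............................................................
............................................................
286 108
```

send_rows(
  increments=[
    [[1, -0.5, 24], [0, 0, 0]],
    [[1, -0.5, 24], [0, 0, 0]],
    [[0.5, 0, 7], [0, 0, 0]],
    [[0.5, 0, 6], [0, 0, 0]],
    [[0, 0, 0], [0, 0, 0]],
    [[0, 0, 0], [0, 0, 0]],
  ],
)

```text
time: 87.22
position: [514.8, -260.3, 87.1]
tcp_rot: [-0.359, 0.835, 0.16, 0.386]
contact_force: [-26.5, -8.9, 42.7]
width: 0.252
grasp_force: 70.2
```

send_rows(
  increments=[
    [[0, 0, 2], [0, 0, 0]],
    [[0, 0, 2], [0, 0, 0]],
    [[0, 0, 0], [0, 0, 0]],
  ],
)

```text
time: 87.6
position: [515.1, -259.9, 86.6]
tcp_rot: [-0.361, 0.834, 0.159, 0.385]
contact_force: [-41.9, -12.8, 63.4]
width: 0.249
grasp_force: 75.9
```

```bash
python3 - <<'E'
from plan import *
np.set_printoptions(suppress=True,precision=1)
p0=np.load('p0.npy');r0=R.from_quat(p0[3:]);g=p0[:3]-D*r0.as_matrix()[:,2]
s=robot.observe();d=s['position']-D*R.from_quat(s['tcp_rot']).as_matrix()[:,2]-g;f=s['contact_force']
print('du dn dl',d@U,d@N,d@L2,'f',f@U,f@N,f@L2,s['wrist_torque'])
E
```

```text
du dn dl 9.049316315940242 15.396573554754552 -3.238810735899143 f 17.71164616600753 71.93009240467269 21.274190647009355 [4.9 1.1 4.2]
```

Heavy contact too early, so I'm backing off and examining it numerically.

send_rows(
  increments=[
    [[0, 0, -10], [0, 0, 0]],
    [[0, 0, -15], [0, 0, 0]],
    [[0, 0, -10], [0, 0, 0]],
    [[0, 0, 0], [0, 0, 0]],
    [[0, 0, 0], [0, 0, 0]],
  ],
)

```text
time: 88.22
position: [499.4, -273.4, 99.5]
tcp_rot: [-0.355, 0.836, 0.164, 0.385]
contact_force: [-0.1, 0.8, -2.1]
width: 0.248
grasp_force: 61.5
```

```bash
cat > asc.py <<'E'
from plan import *
np.set_printoptions(suppress=True,precision=1)
def asc(n,im,x0,x1,y0,y1):
    h=cv2.cvtColor(im,cv2.COLOR_RGB2HSV).astype(int)
    for y in range(y0,y1):
        s=''
        for x in range(x0,x1):
            H,S,V=h[y,x]; k=1 if n=='side' else .8
            s+='w' if S>70 and V<125*k else 'P' if S>50 else '#' if V<50*k else 'g' if V<118*k else '.'
        print(y,s)
def pose():
    p0=np.load('p0.npy');r0=R.from_quat(p0[3:]);g=p0[:3]-D*r0.as_matrix()[:,2]
    s=robot.observe();r=R.from_quat(s['tcp_rot']);g2=s['position']-D*r.as_matrix()[:,2];d=g2-g
    print('du dn dl',d@U,d@N,d@L2,'rot',(r0.inv()*r).as_rotvec(degrees=True),'f',s['contact_force'])
    return g,g2,r
E
python3 - <<'E'
from asc import *
g,g2,r=pose()
im=shot('side');asc('side',im,285,365,120,190)
X,Y,Z=r.as_matrix().T; Rm=R.from_rotvec(Y*np.radians(4.5))  # mallet axis as held
ax=-X*np.cos(np.radians(4.5))-Z*0
u=R.from_rotvec(Y*np.radians(4.5)).apply(-X); n=R.from_rotvec(Y*np.radians(4.5)).apply(-Z)
for k,v in dict(end=g2+u*119,headtopfoot_near=g2-u*77+n*34+Y*24,headtopback_near=g2-u*29+n*34+Y*24,headbotfoot_near=g2-u*77-n*34+Y*24,headtopfoot_far=g2-u*77+n*34-Y*24,headtopback_far=g2-u*29+n*34-Y*24).items(): print(k,proj('side',v)[0],proj('top',v)[0])
E
```

```text
du dn dl 3.354130672859108 39.21799161882534 -1.5341666131392033 rot [-0.  -4.5 -0.1] f [-0.1  0.8 -2.1]
120 ............ggwwwwwPggggggggg#######PwwwwwwwP##ggg..gg#w#w#ggg..................
121 ............ggwwwwwwggggggggg##P#####wwwwPPwwwP##gggg#ww##gggg..................
122 .............gwwwwwwPgggggggg###PP###wwwwwwPwwwwP#####wPwgg.ggg.................
123 .............gwwwwwwPgggggggg#######wwwwwwwwwwwwwwP######gggggggg...............
124 .............gwwwwwwgggggggggg#####Pwwgggwwwwwwwwwww#####ggggggggg..............
125 .............gwwwwwwggggggggggggg##wwwggggPwwwwwwwwwww####gg#gg#gg..............
126 .............gwwwwwP...gggggggg.gggPwwgggggg###Pwwwwwwww##P#####gg..............
127 .............gwwwwwg......gggg....gggP###gg##PP##Pwwwwwww########gg.............
128 .............gwwwwwg........ggg.....gg##########P##PwwwwwwP#######ggg...........
129 .............gwwwwwg.................gg############PwwwwP#P#Pw#gggg#gg..........
130 ..............wwwwwg..................g############wwwwwwP####gg..gg#gg.........
131 .............gwwwwwg.................ggg###w###P##wwwPgw
[... 4509 characters left out ...]
....................
185 ..PPPPPPPPwPPPwwPPPPPPPwwwwwPwwwwwPPPPPPPPPPwP..................................
186 PPPPPPPPPPPPPPwwwPPPPPPwwwwwPPwwwwPPPPPPPPww....................................
187 PPPPPPPPPPPPPPPwwPPPPPPwwwwwwPwwwwPPPPPPPwP.....................................
188 PPPPPPPPPPPPPPPPwPPPPPPwwwwPPwwwwPPPPPPwP.......................................
189 .PPPPPPPPPPPPPPPPPPPPPPwwwPPPPwwPPPPPww.........................................
end [299.9 132.7] [382.9 232.8]
headtopfoot_near [341.1 148.4] [414.5 297.7]
headtopback_near [334.7 143.3] [408.1 286.4]
headbotfoot_near [329.6 166.5] [394.3 283.3]
headtopfoot_far [330.1 142.3] [428.5 283.5]
headtopback_far [323.5 137.2] [422.5 271.9]
```

```bash
python3 - <<'E'
from asc import *
g,g2,r=pose();X,Y,Z=r.as_matrix().T
for a in(2,4.5,7,9,11,13):
    q=R.from_rotvec(Y*np.radians(a));u,n=q.apply(-X),q.apply(-Z)
    print(a,[np.round(proj('side',v)[0],1).tolist() for v in(g2+u*119,g2+u*119+n*14,g2+u*119-n*14,g2-u*77-n*34+Y*24,g2-u*29-n*34+Y*24,g2-u*77+n*34+Y*24)])
im=shot('top');asc('top',im,370,425,215,300)
E
```

```text
du dn dl 3.356525567131587 39.15347654920257 -1.4849664400741869 rot [-0.  -4.5 -0.1] f [-0.  -0.6 -1.8]
2 [[300.9, 131.1], [303.6, 127.0], [298.2, 135.3], [328.9, 167.3], [322.5, 162.2], [340.7, 149.4]]
4.5 [[299.9, 132.7], [302.5, 128.4], [297.3, 136.9], [329.7, 166.5], [322.9, 162.0], [341.1, 148.4]]
7 [[299.0, 134.3], [301.5, 130.0], [296.5, 138.6], [330.4, 165.8], [323.4, 161.8], [341.4, 147.3]]
9 [[298.3, 135.5], [300.7, 131.2], [295.9, 139.9], [331.0, 165.1], [323.7, 161.6], [341.7, 146.5]]
11 [[297.6, 136.8], [299.9, 132.4], [295.3, 141.2], [331.6, 164.5], [324.1, 161.4], [341.9, 145.7]]
13 [[296.9, 138.1], [299.1, 133.7], [294.7, 142.5], [332.2, 163.8], [324.4, 161.2], [342.2, 144.8]]
215 .......................................................
216 .......................................................
217 .......................................................
218 .......................................................
219 .......................................................
220 .......................................................
221 .................................
[... 4002 characters left out ...]
PPwwwPPPPPPPP.gggggPwww#Pwwwwwwg#######g
289 ...........PPPPPPPPPPPPPPPP.gggggggwwPwPwwwwwP##wP###P#
290 ............PPPPPPPPPPPPPP.ggggggggP###wwwwww##P#P###PP
291 .............PPPPPPPPPPPP.ggggggggg#w#wPwwwP##P##PP#PPP
292 ..............PPPPPPPPPP.ggggggg.ggg#####P######wwwww##
293 ...............PPPPPPPP.ggggggg...ggg##########PwwwwwwP
294 ...................PPP.ggggggg.....gg#########gwwwwwwwP
295 ................g.....ggggggg.......gg########wwwwwwwP#
296 ...............g......gggggg........gg####P##wwwwwwww##
297 .......................gggg........ggg##w##wwwwPwwwwP#P
298 ................gg......gg....ggggggg##P###wwwwwwwwP###
299 .................gg..........gggggggg#wP##wwwwwwwwg####
```

```bash
cat >> asc.py <<'E'
def P(du,dn,dl,a):
    p0=np.load('p0.npy');r0=R.from_quat(p0[3:]);g=p0[:3]-D*r0.as_matrix()[:,2];r=r0*R.from_rotvec([0,-a,0],degrees=True)
    return (*(g+U*du+N*dn+L2*dl+D*r.as_matrix()[:,2]),r)
E
python3 - <<'E'
from asc import *
a=plan([P(4,42,2,12.5)],settle=1)
plan([(*P(4,20,2,12.5),8)],start=a)
E
```

```text
2 [[[-8.5,3.5,-3.5],[0,-8,0]],[[0,0,0],[0,0,0]]]
5 [[[1.5,0,7],[0,0,0]],[[2,0,7.5],[0,0,0]],[[1.5,0,7],[0,0,0]],[[0,0,0],[0,0,0]],[[0,0,0],[0,0,0]]]
```

send_rows(
  increments=[
    [[-8.5, 3.5, -3.5], [0, -8, 0]],
    [[0, 0, 0], [0, 0, 0]],
    [[1.5, 0, 7], [0, 0, 0]],
    [[2, 0, 7.5], [0, 0, 0]],
    [[1.5, 0, 7], [0, 0, 0]],
    [[0, 0, 0], [0, 0, 0]],
    [[0, 0, 0], [0, 0, 0]],
  ],
)

```text
time: 89.2
position: [509.6, -258.2, 93.2]
tcp_rot: [-0.344, 0.807, 0.188, 0.442]
contact_force: [0.4, -1.2, -3.1]
width: 0.243
grasp_force: 61.5
```

send_rows(
  increments=[
    [[0.5, 0, 3], [0, 0, 0]],
    [[0.5, 0, 3], [0, 0, 0]],
    [[0, 0, 0], [0, 0, 0]],
  ],
)

```text
time: 89.58
position: [512.6, -254.9, 88.8]
tcp_rot: [-0.343, 0.807, 0.188, 0.442]
contact_force: [-0.8, -0.2, -2.9]
width: 0.249
grasp_force: 61.5
```

```bash
python3 - <<'E'
from asc import *
pose(); f=robot.observe()['contact_force'];print(f@U,f@N,f@L2)
asc('side',shot('side'),285,350,120,180)
E
```

```text
du dn dl 4.287759338384305 14.60190650983084 1.8744795593816126 rot [  0.  -12.5  -0.1] f [-0.8 -0.2 -2.9]
-2.5671475724958586 -1.5587372959211059 0.4115692433452528
120 ............ggwwww....gggg#P####ggg......gg###gg..........ggggggg
121 ............ggwwwP...gggggg###P##gg......gg#w#gg.........gggggggg
122 .............gwww...ggggggg###P###gg......ggggg..........g##ggggg
123 .............gwwg..ggggggggg#wwwP##ggg.......gg.........g###ggggg
124 .............gwwgggggggggggg####wwg##ggg...............ggP##ggggg
125 .............gwwggggggggggggg###wwwwP##ggg............gg#w#Pgg.gg
126 .............gwwPgggggggggggg#w#PwwwwwP##gg..........gg#Pww#g..gg
127 .............gwwwPgggggggggg#####Pwwwwwww#ggg.......gg##Pw#g..ggg
128 ..............wwwwggggggggg#########wwwwww##ggg....gg#Pww#ggggggg
129 ..............wwwwwgggggggg##PP####PwwwPPwww##gggggg##ww#ggggg#gg
130 ..............wwwwwPggggggg##P####PwwwwwPPPwww###gg##wwwgggggggg.
131 ..............wwwwwPgggggggg##w###wwPgwwwwPPwwwP##w#PP##g.gggg...
132 ..............wwwwwgggggggggg#PPPwwwggggwwwwwwwwwP#####gggggg....
133 .............gwwwwwg
[... 2565 characters left out ...]

170 ........PwwPPPPwPPPPPPwwwwwwwwwwwwwwwwwwwwwwwg...................
171 ........PwwwPPPPPPPPPPPwwwwwwwwwwwwwwwwwwwwwwwg..................
172 ........PwwwPPPPPPPPPPPPwwwwwwwwwwwwwwwwwwwwwwP..................
173 ........PwwwPPPwPPPPwwPPwwwwwwwwwwwwwwwwwwwwwwwg.................
174 ........PwwPPPPwPPPPPPPPwwwwwwwwwwwwwwwwwwwwwwwP.................
175 ........PwwwPPPPPPPPPPPPwwwPPPwwwwwwwwwwwwwwwwwP.................
176 ........PwwwPPPPPPPPPPPPwwwwPPPwwwwwwwwwwwwwwwwPP................
177 ........PwwwPPwwPPPPPPPPwwwwPPPPwwwwwwwwwwwwwwPPPPP..............
178 ........PwwPPPPPPPPPPPPPwwwwPPPwwwwwwwwwwwwwwPPPPPPP.............
179 ........PwwPPPPwPPPPPPPPwwwPPPwwwwwPwwwwwwwwwPPPPPPPP............
```

send_rows(
  increments=[
    [[0.5, 0, 3], [0, 0, 0]],
    [[0.5, 0, 2], [0, 0, 0]],
    [[0, 0, 0], [0, 0, 0]],
  ],
)

```text
time: 90.0
position: [515.1, -252.2, 85.3]
tcp_rot: [-0.343, 0.807, 0.188, 0.442]
contact_force: [0.0, 0.4, -3.1]
width: 0.246
grasp_force: 61.5
```

send_rows(
  increments=[
    [[0.5, 0, 2], [0, 0, 0]],
    [[0.5, 0, 2], [0, 0, 0]],
    [[0, 0, 0], [0, 0, 0]],
  ],
)

```text
time: 90.38
position: [517.1, -250.2, 82.3]
tcp_rot: [-0.343, 0.807, 0.188, 0.442]
contact_force: [-0.6, 0.8, -3.1]
width: 0.246
grasp_force: 61.5
```

send_rows(
  increments=[
    [[0.5, 0, 2], [0, 0, 0]],
    [[0, 0, 0], [0, 0, 0]],
  ],
)

```text
time: 90.62
position: [518.1, -249.2, 80.9]
tcp_rot: [-0.343, 0.807, 0.188, 0.442]
contact_force: [1.3, 0.3, -3.1]
width: 0.249
grasp_force: 61.5
```

send_rows(
  increments=[
    [[0.5, 0, 1.5], [0, 0, 0]],
    [[0, 0, 0], [0, 0, 0]],
  ],
)

```text
time: 90.88
position: [518.8, -248.5, 79.7]
tcp_rot: [-0.343, 0.807, 0.188, 0.442]
contact_force: [-0.2, 0.9, -2.0]
width: 0.247
grasp_force: 61.5
```

send_rows(
  increments=[
    [[0.5, 0, 1], [0, 0, 0]],
    [[0, 0, 0], [0, 0, 0]],
  ],
)

```text
time: 91.12
position: [519.2, -248.1, 78.7]
tcp_rot: [-0.343, 0.807, 0.188, 0.442]
contact_force: [0.1, -0.2, -2.6]
width: 0.246
grasp_force: 61.5
```

```bash
python3 - <<'E'
from asc import *
pose(); f=robot.observe()['contact_force'];print(f@U,f@N,f@L2)
E
```

```text
du dn dl 3.8143101301065134 0.8065432703840582 1.8263512898908094 rot [  0.  -12.5  -0.1] f [ 0.1 -0.2 -2.6]
-1.852024319088014 -1.792103757108629 -0.24043182407072905
```

send_rows(
  increments=[
    [[1.5, 0, -0.5], [0, 0, 0]],
    [[1.5, 0, 0], [0, 0, 0]],
    [[0, 0, 0.5], [0, 0, 0]],
    [[0, 0, 0], [0, 0, 0]],
  ],
)

```text
time: 91.62
position: [518.3, -249.3, 76.6]
tcp_rot: [-0.343, 0.807, 0.188, 0.443]
contact_force: [0.4, 1.8, -0.4]
width: 0.248
grasp_force: 61.5
```

send_rows(
  increments=[
    [[0, 0, 0], [0, 0, 0]],
    [[0, 0, 0], [0, 0, 0]],
    [[0, 0, 0], [0, 0, 0]],
    [[0, 0, 0], [0, 0, 0]],
    [[0, 0, 0], [0, 0, 0]],
    [[0, 0, 0], [0, 0, 0]],
    [[0, 0, 0], [0, 0, 0]],
    [[0, 0, 0], [0, 0, 0]],
  ],
  jaw=0,
)

```text
time: 92.62
position: [518.1, -249.4, 76.3]
tcp_rot: [-0.343, 0.807, 0.188, 0.442]
contact_force: [-0.8, 0.1, -0.5]
width: 0.993
grasp_force: 0.0
```

send_rows(
  increments=[
    [[0, 0, -10], [0, 0, 0]],
    [[0, 0, -30], [0, 0, 0]],
    [[0, 0, -40], [0, 0, 0]],
    [[0, 0, -40], [0, 0, 0]],
    [[0, 0, 0], [0, 0, 0]],
    [[0, 0, 0], [0, 0, 0]],
  ],
)

```text
time: 93.38
position: [447.8, -322.3, 140.9]
tcp_rot: [-0.343, 0.807, 0.188, 0.442]
contact_force: [0.6, 0.1, -0.1]
width: 1.004
grasp_force: 0.0
```

```bash
python3 - <<'E'
from asc import *
s=robot.observe();print(s['position'],s['contact_force'])
asc('side',shot('side'),285,350,125,180)
# compare with picture after first parking
a=cv2.imread('pics/m4.png')[:,400:];b=cv2.resize(shot('side')[110:210,265:365],(400,400),interpolation=cv2.INTER_CUBIC)[:,:,::-1]
d=cv2.absdiff(a,b).mean(2)[90:260,90:290];print('mean diff',d.mean(),(d>25).mean())
E
```

```text
[ 447.8 -322.3  140.9] [ 0.6  0.1 -0.1]
125 .............gwwwwwwggggggg##ggggggggg#wwP#ggg##ggg#g########gg#g
126 ..............wwwwwP....ggggggggggggg#####gggggggggg#g#######g##g
127 .............gwwwwwg......ggggggggggg####gggggggggggggg###g#####g
128 ..............wwwwwg........ggggggg#g####gggggggggggg#g##gg#####g
129 .............gwwwwwg...........gggggg####gggggggggggggggg#######g
130 ..............wwwwwg.............ggggggggggggggggggggggg########g
131 ..............wwwwwg...............ggggg#gggggggggggggg#####ggggg
132 .............gwwwwwg..................ggggggggggggggg######ggggg.
133 .............gwwwwwg....................ggggggggggggg####ggg.....
134 .............gwwwwwg......................gggggggggg####gg.......
135 .............gwwwwwg.........................gggggg###ggg........
136 .............gwwwwwg...........................gggggggg....g.....
137 .............gwwwww..............................ggggg....gg....g
138 .............gwwwww........................................gg..gg
139 .............gwwwww........................................gggggg
140 ......
[... 2140 characters left out ...]
...................
171 ........PwwwPPPPwPPPPPPwwwwwwwPgggggwwwwwwwwwwg..................
172 ........PwwwPPPPPPPPPPPPwwwwwwwwPggwwwwwwwwwwwP..................
173 ........PwwwPPPwPPPPPwPPwwwwwwwwwwwwwwwwwwwwwwwg.................
174 ........PwwwPPPwPPPPPPPPwwwwwwwwwwwwwwwwwwwwwwwg.................
175 ........PwwwPPPPPPPPPPPPwwwwPPwwwwwwwwwwwwwwwwwP.................
176 ........PwwwPPPPPPPPPPPPwwwwPPPwwwwwwwwwwwwwwwwPP................
177 ........PwwwPPPPPPPPPPPPwwwwPPPPwwwwwwwwwwwwwwPPPPP..............
178 ........PwwwPPPwPPPPPPPPwwwwPPPwwwwwwwwwwwwwwPPPPPPP.............
179 ........PwwwPPPPPPPPwPPPwwwPPPwwwwwPwwwwwwwwwPPPPPPPP............
mean diff 7.103401960784313 2.9411764705882354e-05
```

The picture matches the first parked state almost exactly (0.003 % of pixels differ), so the mallet is parked. Now the plates.

```bash
python3 - <<'E'
from plan import *
np.set_printoptions(suppress=True,precision=1)
im=shot('side');h=cv2.cvtColor(im,cv2.COLOR_RGB2HSV);b=brass(im).astype(np.uint8)
print(rect('side',close(b,3),40,80,1900))
for c in cv2.findContours(close(b,3),cv2.RETR_EXTERNAL,cv2.CHAIN_APPROX_NONE)[0]:
    if cv2.contourArea(c)>80:
        m=np.zeros_like(b);cv2.drawContours(m,[cv2.convexHull(c)],-1,1,-1);m=cv2.erode(m,np.ones((3,3)))
        w=np.where((m>0)&(h[...,2]>100),np.clip(90.-h[...,1],0,None),0);yy,xx=np.mgrid[:420,:560];print(onz('side',[[(xx*w).sum()/w.sum(),(yy*w).sum()/w.sum()]],43))
q=down(175.6);t=down(180)
a=plan([(460,-270,200,down(140),40),(642.7,-118.4,60,q,45)],settle=0)
plan([(642.7,-118.4,6,q,27),(642.7,-118.4,-3,q,5)],start=a)
print('carry');plan([(642.7,-118.4,50,q,27),(464,-40.8,50,t,45),(464,-40.8,-10,t,30),(464,-40.8,-28.5,t,7)],start=((642.7,-118.4,-3),q))
E
```

```text
[[ 660.1  112.6   60.3   38.3   84.8  240.1  267.1]
 [ 654.9   36.3   59.4   38.1   85.6  246.3  244.6]
 [ 649.6  -37.5   56.9   37.7   85.5  252.2  225.3]
 [ 643.3 -114.1   58.2   38.2   86.7  257.8  207.5]]
[[661.  109.4]]
[[655.6  32. ]]
[[649.9 -41.9]]
[[ 643.4 -118.7]]
15 [[[-9.5,3.5,1],[-0.2,7.2,-0.4]],[[-9,3,-0.5],[-0.2,7.2,-0.4]],[[-9.5,3.5,-1.5],[-0.2,7.2,-0.6]],[[-9,3,-3],[-0.4,7.2,-0.4]],[[-8.5,3.5,-3.5],[-0.2,7.2,-0.4]],[[-8,3,-5],[-0.2,7,-0.4]],[[-7.5,3,-5.5],[-0.2,7.2,-0.6]],[[-7,3,-7],[-0.2,7.2,-0.4]],[[-33.5,-6,20],[0,0,-5]],[[-32.5,-9,20],[0,0,-5.2]],[[-32,-12,20],[0,0,-5]],[[-30.5,-14.5,20],[0,0,-5.2]],[[-29,-17.5,20.5],[0,0,-5]],[[-27.5,-19.5,20],[0,0,-5.2]],[[-25.5,-22,20],[0,0,-5]]]
6 [[[0,0,27],[0,0,0]],[[0,0,27],[0,0,0]],[[0,0,4.5],[0,0,0]],[[0,0,4.5],[0,0,0]],[[0,0,0],[0,0,0]],[[0,0,0],[0,0,0]]]
carry
15 [[[0,0,-26.5],[0,0,0]],[[0,0,-26.5],[0,0,0]],[[-12.5,37,0],[0,0,-0.8]],[[-13.5,36.5,0],[0,0,-1]],[[-14,36.5,0],[0,0,-0.8]],[[-14,36,0],[0,0,-1]],[[-15.5,36,0],[0,0,-0.8]],[[0,0,20],[0,0,0]],[[0,0,20],[0,0,0]],[[0,0,20],[0,0,0]],[[0,0,6],[0,0,0]],[[0,0,6.5],[0,0,0]],[[0,0,6],[0,0,0]],[[0,0,0],[0,0,0]],[[0,0,0],[0,0,0]]]
```

```bash
python3 - <<'E'
from plan import *
q=down(175.6)
a=plan([(445,-290,250,down(140),40),(642.7,-118.4,230,q,45),(642.7,-118.4,6,q,55)],settle=0)
E
```

```text
19 [[[-13,3,-5],[-0.2,7.2,-0.4]],[[-12,3,-7],[-0.2,7.2,-0.4]],[[-11.5,3,-8],[-0.2,7.2,-0.6]],[[-10,2.5,-10],[-0.4,7.2,-0.4]],[[-9,3,-10.5],[-0.2,7.2,-0.4]],[[-7.5,3,-12],[-0.2,7,-0.4]],[[-6,2.5,-12.5],[-0.2,7.2,-0.6]],[[-4.5,3,-13],[-0.2,7.2,-0.4]],[[-43,-7,3.5],[0,0,-6]],[[-42,-11.5,3],[0,0,-5.8]],[[-41,-15.5,3.5],[0,0,-6]],[[-39,-19.5,3.5],[0,0,-6]],[[-36.5,-24,3.5],[0,0,-5.8]],[[-34,-27,3],[0,0,-6]],[[0,0,45],[0,0,0]],[[0,0,44.5],[0,0,0]],[[0,0,45],[0,0,0]],[[0,0.5,45],[0,0,0]],[[0,0,44.5],[0,0,0]]]
```

send_rows(
  increments=[
    [[-13, 3, -5], [-0.2, 7.2, -0.4]],
    [[-12, 3, -7], [-0.2, 7.2, -0.4]],
    [[-11.5, 3, -8], [-0.2, 7.2, -0.6]],
    [[-10, 2.5, -10], [-0.4, 7.2, -0.4]],
    [[-9, 3, -10.5], [-0.2, 7.2, -0.4]],
    [[-7.5, 3, -12], [-0.2, 7, -0.4]],
    [[-6, 2.5, -12.5], [-0.2, 7.2, -0.6]],
    [[-4.5, 3, -13], [-0.2, 7.2, -0.4]],
    [[-43, -7, 3.5], [0, 0, -6]],
    [[-42, -11.5, 3], [0, 0, -5.8]],
    [[-41, -15.5, 3.5], [0, 0, -6]],
    [[-39, -19.5, 3.5], [0, 0, -6]],
    [[-36.5, -24, 3.5], [0, 0, -5.8]],
    [[-34, -27, 3], [0, 0, -6]],
    [[0, 0, 45], [0, 0, 0]],
    [[0, 0, 45], [0, 0, 0]],
    [[0, 0, 45], [0, 0, 0]],
    [[0, 0, 40], [0, 0, 0]],
    [[0, 0, 0], [0, 0, 0]],
    [[0, 0, 0], [0, 0, 0]],
  ],
  jaw=0.32,
)

```text
time: 96.02
position: [643.9, -119.3, 56.8]
tcp_rot: [-0.68, 0.734, -0.002, 0.001]
contact_force: [0.5, 0.2, 0.6]
width: 0.679
grasp_force: 0.0
```

```bash
python3 - <<'E'
from plan import *
q=down(175.6);print(robot.observe()['width'],robot.observe()['contact_force'])
a=plan([(642.7,-118.4,4,q,30),(642.7,-118.4,-3,q,4)],settle=2)
E
```

```text
0.6787159970121455 [0.4950317  0.2466669  0.63286926]
6 [[[-0.5,0.5,26.5],[0,0,0]],[[-0.5,1,26.5],[-0.2,0,0]],[[0,0,3.5],[0,0,0]],[[0,0,3.5],[0,0,0]],[[0,0,0],[0,0,0]],[[0,0,0],[0,0,0]]]
```

send_rows(
  increments=[
    [[-0.5, 0.5, 26.5], [0, 0, 0]],
    [[-0.5, 0.5, 26.5], [0, 0, 0]],
    [[0, 0, 3], [0, 0, 0]],
    [[0, 0, 3], [0, 0, 0]],
    [[0, 0, 0], [0, 0, 0]],
    [[0, 0, 0], [0, 0, 0]],
  ],
)

```text
time: 96.78
position: [642.8, -118.6, -2.5]
tcp_rot: [-0.679, 0.734, -0.002, 0.001]
contact_force: [0.2, -0.1, -0.3]
width: 0.68
grasp_force: 0.0
```

send_rows(
  increments=[
    [[0, 0, 0], [0, 0, 0]],
    [[0, 0, 0], [0, 0, 0]],
    [[0, 0, 0], [0, 0, 0]],
    [[0, 0, 0], [0, 0, 0]],
    [[0, 0, 0], [0, 0, 0]],
  ],
  jaw=1,
  grip_force=30,
)

```text
time: 97.4
position: [642.1, -118.6, -3.5]
tcp_rot: [-0.679, 0.734, -0.001, 0.0]
contact_force: [-1.1, 1.0, 1.4]
width: 0.452
grasp_force: 30.0
```

```bash
python3 - <<'E'
from plan import *
q=down(175.6);t=down(180);s=robot.observe();p=s['position'];print(p,s['width'])
plan([(p[0],p[1],50,q,27),(464,-40.8,50,t,45),(464,-40.8,-6,t,28),(464,-40.8,p[2]-25.5,t,7)])
E
```

```text
[ 642.13914235 -118.59364623   -3.48052394] 0.4517230260418205
16 [[[0,0,-26.5],[0,0,0]],[[0,0,-27],[-0.2,0,0]],[[-13,36.5,0],[0,0,-0.8]],[[-13,36.5,0],[0,0,-1]],[[-14,36.5,0],[0,0,-0.8]],[[-14.5,36,0],[0,0,-1]],[[-15,36,0],[0,0,-0.8]],[[0,0,18.5],[0,0,0]],[[0,0,19],[0,0,0]],[[0,0,18.5],[0,0,0]],[[0,0,6],[0,0,0]],[[0,0,5.5],[0,0,0]],[[0,0,6],[0,0,0]],[[0,0,5.5],[0,0,0]],[[0,0,0],[0,0,0]],[[0,0,0],[0,0,0]]]
```

send_rows(
  increments=[
    [[0, 0, -26.5], [0, 0, 0]],
    [[0, 0, -27], [0, 0, 0]],
    [[-13, 36.5, 0], [0, 0, -0.8]],
    [[-13, 36.5, 0], [0, 0, -1]],
    [[-14, 36.5, 0], [0, 0, -0.8]],
    [[-14.5, 36, 0], [0, 0, -1]],
    [[-15, 36, 0], [0, 0, -0.8]],
    [[0, 0, 18.5], [0, 0, 0]],
    [[0, 0, 19], [0, 0, 0]],
    [[0, 0, 18.5], [0, 0, 0]],
    [[0, 0, 6], [0, 0, 0]],
    [[0, 0, 5.5], [0, 0, 0]],
    [[0, 0, 6], [0, 0, 0]],
    [[0, 0, 5.5], [0, 0, 0]],
    [[0, 0, 0], [0, 0, 0]],
    [[0, 0, 0], [0, 0, 0]],
  ],
)

```text
time: 99.4
position: [464.1, -40.7, -29.5]
tcp_rot: [-0.707, 0.707, -0.001, 0.0]
contact_force: [-0.8, -0.4, -1.7]
width: 0.447
grasp_force: 30.0
```

send_rows(
  increments=[
    [[0, 0, 0], [0, 0, 0]],
    [[0, 0, 0], [0, 0, 0]],
    [[0, 0, 0], [0, 0, 0]],
    [[0, 0, -20], [0, 0, 0]],
    [[0, 0, -30], [0, 0, 0]],
    [[0, 0, -30], [0, 0, 0]],
    [[0, 0, 0], [0, 0, 0]],
    [[0, 0, 0], [0, 0, 0]],
  ],
  jaw=0.32,
)

```text
time: 100.4
position: [463.5, -40.7, 50.2]
tcp_rot: [-0.707, 0.707, -0.001, 0.0]
contact_force: [-0.0, -0.5, 0.1]
width: 0.678
grasp_force: 0.0
```

```bash
python3 - <<'E'
from plan import *
q=down(175.6);t=down(180);s=robot.observe();p=s['position'];print(p,s['width'],s['contact_force'])
plan([(649.6,-42.6,50,q,45),(649.6,-42.6,4,q,27),(649.6,-42.6,-3,q,4)],settle=2)
plan([(649.6,-42.6,50,q,27),(464,27.2,50,t,45),(464,27.2,-6,t,28),(464,27.2,-28.7,t,7)],start=((649.6,-42.6,-3),q))
E
```

```text
[463.54005879 -40.66221576  50.15107814] 0.6775111505145714 [-0.02325283 -0.52405845  0.10202298]
11 [[[0.5,-37,0],[0,0,0.8]],[[-0.5,-37.5,0],[0,0,1]],[[-0.5,-37,0.5],[0,0,0.8]],[[-1.5,-37.5,0],[0,0,0.8]],[[-2,-37,0],[-0.2,0,1]],[[0,0,23],[0,0,0]],[[0,0,23],[0,0,0]],[[0,0,3.5],[0,0,0]],[[0,0,3.5],[0,0,0]],[[0,0,0],[0,0,0]],[[0,0,0],[0,0,0]]]
16 [[[0,0,-26.5],[0,0,0]],[[0,0,-26.5],[0,0,0]],[[-11,38,0],[0,0,-0.8]],[[-11.5,38,0],[0,0,-1]],[[-12.5,37.5,0],[0,0,-0.8]],[[-12.5,38,0],[0,0,-1]],[[-13.5,37,0],[0,0,-0.8]],[[0,0,18.5],[0,0,0]],[[0,0,19],[0,0,0]],[[0,0,18.5],[0,0,0]],[[0,0,5.5],[0,0,0]],[[0,0,6],[0,0,0]],[[0,0,5.5],[0,0,0]],[[0,0,5.5],[0,0,0]],[[0,0,0],[0,0,0]],[[0,0,0],[0,0,0]]]
```

send_rows(
  increments=[
    [[0.5, -37, 0], [0, 0, 0.8]],
    [[-0.5, -37.5, 0], [0, 0, 1]],
    [[-0.5, -37, 0.5], [0, 0, 0.8]],
    [[-1.5, -37.5, 0], [0, 0, 0.8]],
    [[-2, -37, 0], [0, 0, 1]],
    [[0, 0, 0], [0, 0, 0]],
    [[0, 0, 23], [0, 0, 0]],
    [[0, 0, 23], [0, 0, 0]],
    [[0, 0, 3.5], [0, 0, 0]],
    [[0, 0, 3.5], [0, 0, 0]],
    [[0, 0, 0], [0, 0, 0]],
    [[0, 0, 0], [0, 0, 0]],
  ],
)

```text
time: 101.9
position: [650.5, -42.3, -1.9]
tcp_rot: [-0.679, 0.734, -0.001, 0.001]
contact_force: [0.8, 0.1, 0.3]
width: 0.684
grasp_force: 0.0
```

send_rows(
  increments=[
    [[0, 0, 0], [0, 0, 0]],
    [[0, 0, 0], [0, 0, 0]],
    [[0, 0, 0], [0, 0, 0]],
    [[0, 0, 0], [0, 0, 0]],
    [[0, 0, 0], [0, 0, 0]],
  ],
  jaw=1,
)

```text
time: 102.52
position: [650.0, -42.4, -2.5]
tcp_rot: [-0.679, 0.734, -0.001, 0.0]
contact_force: [-1.9, 0.4, 3.5]
width: 0.45
grasp_force: 30.0
```

send_rows(
  increments=[
    [[0, 0, -26.5], [0, 0, 0]],
    [[0, 0, -26.5], [0, 0, 0]],
    [[-11, 38, 0], [0, 0, -0.8]],
    [[-11.5, 38, 0], [0, 0, -1]],
    [[-12.5, 37.5, 0], [0, 0, -0.8]],
    [[-12.5, 38, 0], [0, 0, -1]],
    [[-13.5, 37, 0], [0, 0, -0.8]],
    [[0, 0, 18.5], [0, 0, 0]],
    [[0, 0, 0], [0, 0, 0]],
    [[0, 0, 0], [0, 0, 0]],
  ],
)

```text
time: 103.78
position: [465.1, 27.4, 31.7]
tcp_rot: [-0.707, 0.707, -0.001, 0.0]
contact_force: [-0.2, 0.4, -0.9]
width: 0.447
grasp_force: 30.0
```

```bash
python3 - <<'E'
from plan import *
t=down(180);s=robot.observe();p=s['position'];print(p,s['width'],s['contact_force'])
plan([(464,27.2,-6,t,28),(464,27.2,-28.7,t,7)])
E
```

```text
[465.06787134  27.40128718  31.6640814 ] 0.4468603653807201 [-0.24179352  0.36064412 -0.90643778]
8 [[[0,0.5,19],[0,0,0]],[[0,0.5,18.5],[-0.2,0,0]],[[0,0,5.5],[0,0,0]],[[0,0,6],[0,0,0]],[[0,0,5.5],[0,0,0]],[[0,0,6],[0,0,0]],[[0,0,0],[0,0,0]],[[0,0,0],[0,0,0]]]
```

send_rows(
  increments=[
    [[0, 0.5, 19], [0, 0, 0]],
    [[0, 0.5, 18.5], [0, 0, 0]],
    [[0, 0, 5.5], [0, 0, 0]],
    [[0, 0, 6], [0, 0, 0]],
    [[0, 0, 5.5], [0, 0, 0]],
    [[0, 0, 5.5], [0, 0, 0]],
    [[0, 0, 0], [0, 0, 0]],
    [[0, 0, 0], [0, 0, 0]],
  ],
)

```text
time: 104.78
position: [463.7, 27.4, -28.6]
tcp_rot: [-0.707, 0.707, -0.001, 0.0]
contact_force: [0.9, -0.4, -1.9]
width: 0.45
grasp_force: 30.0
```

send_rows(
  increments=[
    [[0, 0, 0], [0, 0, 0]],
    [[0, 0, 0], [0, 0, 0]],
    [[0, 0, 0], [0, 0, 0]],
    [[0, 0, -20], [0, 0, 0]],
    [[0, 0, -30], [0, 0, 0]],
    [[0, 0, -30], [0, 0, 0]],
    [[0, 0, 0], [0, 0, 0]],
    [[0, 0, 0], [0, 0, 0]],
  ],
  jaw=0.32,
)

```text
time: 105.78
position: [463.1, 27.3, 51.1]
tcp_rot: [-0.707, 0.707, -0.001, 0.0]
contact_force: [0.2, -0.7, -0.0]
width: 0.679
grasp_force: 0.0
```

```bash
python3 - <<'E'
from plan import *
q=down(175.6);t=down(180);s=robot.observe();p=s['position'];print(p,s['width'],s['contact_force'])
plan([(655,32.3,50,q,45),(655,32.3,4,q,27),(655,32.3,-4,q,4)],settle=2)
plan([(655,32.3,50,q,27),(464,95.2,50,t,45)],start=((655,32.3,-3),q))
E
```

```text
[463.14166534  27.32785309  51.08346943] 0.6789946012485382 [ 0.19137628 -0.74278357 -0.04373011]
11 [[[-1,-38.5,0.5],[0,0,0.8]],[[-1.5,-38,0],[0,0,1]],[[-2.5,-38.5,0.5],[0,0,0.8]],[[-2.5,-38.5,0],[0,0,0.8]],[[-3.5,-38,0.5],[-0.2,0,1]],[[0,0,23],[0,0,0]],[[0,0,23],[0,0,0]],[[0,0,4],[0,0,0]],[[0,0,4],[0,0,0]],[[0,0,0],[0,0,0]],[[0,0,0],[0,0,0]]]
9 [[[0,0,-26.5],[0,0,0]],[[0,0,-26.5],[0,0,0]],[[-9.5,39,0],[0,0,-0.8]],[[-10.5,39,0],[0,0,-1]],[[-10.5,38.5,0],[0,0,-0.8]],[[-11.5,39,0],[0,0,-1]],[[-12,38,0],[0,0,-0.8]],[[0,0,0],[0,0,0]],[[0,0,0],[0,0,0]]]
```

send_rows(
  increments=[
    [[-1, -38.5, 0.5], [0, 0, 0.8]],
    [[-1.5, -38, 0], [0, 0, 1]],
    [[-2.5, -38.5, 0.5], [0, 0, 0.8]],
    [[-2.5, -38.5, 0], [0, 0, 0.8]],
    [[-3.5, -38, 0.5], [0, 0, 1]],
    [[0, 0, 0], [0, 0, 0]],
    [[0, 0, 23], [0, 0, 0]],
    [[0, 0, 23], [0, 0, 0]],
    [[0, 0, 4], [0, 0, 0]],
    [[0, 0, 4], [0, 0, 0]],
    [[0, 0, 0], [0, 0, 0]],
    [[0, 0, 0], [0, 0, 0]],
  ],
)

```text
time: 107.28
position: [655.8, 32.7, -2.9]
tcp_rot: [-0.679, 0.734, -0.001, 0.001]
contact_force: [0.0, 0.3, 0.2]
width: 0.676
grasp_force: 0.0
```

send_rows(
  increments=[
    [[0, 0, 0], [0, 0, 0]],
    [[0, 0, 0], [0, 0, 0]],
    [[0, 0, 0], [0, 0, 0]],
    [[0, 0, 0], [0, 0, 0]],
    [[0, 0, 0], [0, 0, 0]],
  ],
  jaw=1,
)

```text
time: 107.9
position: [655.3, 32.5, -3.5]
tcp_rot: [-0.679, 0.734, -0.001, 0.0]
contact_force: [-1.9, 0.6, 3.3]
width: 0.45
grasp_force: 30.0
```

send_rows(
  increments=[
    [[0, 0, -26.5], [0, 0, 0]],
    [[0, 0, -26.5], [0, 0, 0]],
    [[-9.5, 39, 0], [0, 0, -0.8]],
    [[-10.5, 39, 0], [0, 0, -1]],
    [[-10.5, 38.5, 0], [0, 0, -0.8]],
    [[-11.5, 39, 0], [0, 0, -1]],
    [[-12, 38, 0], [0, 0, -0.8]],
    [[0, 0, 18.5], [0, 0, 0]],
    [[0, 0, 0], [0, 0, 0]],
    [[0, 0, 0], [0, 0, 0]],
  ],
)

```text
time: 109.15
position: [465.0, 95.6, 30.6]
tcp_rot: [-0.707, 0.707, -0.001, 0.0]
contact_force: [-0.3, -0.2, -2.0]
width: 0.45
grasp_force: 30.0
```

```bash
python3 - <<'E'
from plan import *
t=down(180);s=robot.observe();p=s['position'];print(p,s['width'],s['contact_force'])
plan([(464,95.2,-6,t,28),(464,95.2,-28.7,t,7)])
E
```

```text
[464.99788695  95.55221285  30.57437403] 0.45013465731402597 [-0.33184909 -0.18141283 -1.96513244]
8 [[[0,0.5,18.5],[0,0,0]],[[0.5,0.5,18],[-0.2,0,0]],[[0,0,5.5],[0,0,0]],[[0,0,6],[0,0,0]],[[0,0,5.5],[0,0,0]],[[0,0,6],[0,0,0]],[[0,0,0],[0,0,0]],[[0,0,0],[0,0,0]]]
```

send_rows(
  increments=[
    [[0, 0.5, 18.5], [0, 0, 0]],
    [[0.5, 0.5, 18], [0, 0, 0]],
    [[0, 0, 5.5], [0, 0, 0]],
    [[0, 0, 6], [0, 0, 0]],
    [[0, 0, 5.5], [0, 0, 0]],
    [[0, 0, 6], [0, 0, 0]],
    [[0, 0, 0], [0, 0, 0]],
    [[0, 0, 0], [0, 0, 0]],
  ],
)

```text
time: 110.15
position: [463.6, 95.0, -29.2]
tcp_rot: [-0.707, 0.707, -0.001, 0.0]
contact_force: [0.0, 0.3, -1.0]
width: 0.451
grasp_force: 30.0
```

send_rows(
  increments=[
    [[0, 0, 0], [0, 0, 0]],
    [[0, 0, 0], [0, 0, 0]],
    [[0, 0, 0], [0, 0, 0]],
    [[0, 0, -20], [0, 0, 0]],
    [[0, 0, -30], [0, 0, 0]],
    [[0, 0, -30], [0, 0, 0]],
    [[0, 0, 0], [0, 0, 0]],
    [[0, 0, 0], [0, 0, 0]],
  ],
  jaw=0.32,
)

```text
time: 111.15
position: [463.2, 94.9, 50.6]
tcp_rot: [-0.707, 0.707, -0.001, 0.0]
contact_force: [0.4, -1.1, -0.1]
width: 0.68
grasp_force: 0.0
```

```bash
python3 - <<'E'
from plan import *
q=down(175.6);t=down(180);s=robot.observe();p=s['position'];print(p,s['width'],s['contact_force'])
plan([(660.5,109.2,50,q,45),(660.5,109.2,4,q,27),(660.5,109.2,-4,q,4)],settle=2)
plan([(660.5,109.2,50,q,27),(464,163.2,50,t,45)],start=((660.5,109.2,-3),q))
E
```

```text
[463.15073542  94.9299442   50.60203341] 0.6802537793559639 [ 0.38789091 -1.13170817 -0.09093171]
11 [[[-3,-39.5,0],[0,0,0.8]],[[-3.5,-39.5,0.5],[0,0,1]],[[-4,-39.5,0],[0,0,0.8]],[[-4.5,-39,0.5],[0,0,0.8]],[[-5.5,-39.5,0],[-0.2,0,1]],[[0,0,23],[0,0,0]],[[0,0,23],[0,0,0]],[[0,0,4],[0,0,0]],[[0,0,4],[0,0,0]],[[0,0,0],[0,0,0]],[[0,0,0],[0,0,0]]]
9 [[[0,0,-26.5],[0,0,0]],[[0,0,-26.5],[0,0,0]],[[-8,40,0],[0,0,-0.8]],[[-8,40,0],[0,0,-1]],[[-9,39.5,0],[0,0,-0.8]],[[-9.5,40,0],[0,0,-1]],[[-10.5,39,0],[0,0,-0.8]],[[0,0,0],[0,0,0]],[[0,0,0],[0,0,0]]]
```

send_rows(
  increments=[
    [[-3, -39.5, 0], [0, 0, 0.8]],
    [[-3.5, -39.5, 0.5], [0, 0, 1]],
    [[-4, -39.5, 0], [0, 0, 0.8]],
    [[-4.5, -39, 0.5], [0, 0, 0.8]],
    [[-5.5, -39.5, 0], [0, 0, 1]],
    [[0, 0, 0], [0, 0, 0]],
    [[0, 0, 23], [0, 0, 0]],
    [[0, 0, 23], [0, 0, 0]],
    [[0, 0, 4], [0, 0, 0]],
    [[0, 0, 4], [0, 0, 0]],
    [[0, 0, 0], [0, 0, 0]],
    [[0, 0, 0], [0, 0, 0]],
  ],
)

```text
time: 112.65
position: [661.5, 109.7, -3.0]
tcp_rot: [-0.679, 0.734, -0.001, 0.001]
contact_force: [0.3, -0.7, 0.7]
width: 0.68
grasp_force: 0.0
```

send_rows(
  increments=[
    [[0, 0, 0], [0, 0, 0]],
    [[0, 0, 0], [0, 0, 0]],
    [[0, 0, 0], [0, 0, 0]],
    [[0, 0, 0], [0, 0, 0]],
    [[0, 0, 0], [0, 0, 0]],
  ],
  jaw=1,
)

```text
time: 113.28
position: [661.1, 109.4, -3.6]
tcp_rot: [-0.679, 0.734, -0.001, 0.0]
contact_force: [-1.7, 0.7, 3.7]
width: 0.447
grasp_force: 30.0
```

send_rows(
  increments=[
    [[0, 0, -26.5], [0, 0, 0]],
    [[0, 0, -26.5], [0, 0, 0]],
    [[-8, 40, 0], [0, 0, -0.8]],
    [[-8, 40, 0], [0, 0, -1]],
    [[-9, 39.5, 0], [0, 0, -0.8]],
    [[-9.5, 40, 0], [0, 0, -1]],
    [[-10.5, 39, 0], [0, 0, -0.8]],
    [[0, 0, 18.5], [0, 0, 0]],
    [[0, 0, 0], [0, 0, 0]],
    [[0, 0, 0], [0, 0, 0]],
  ],
)

```text
time: 114.52
position: [465.3, 163.8, 30.5]
tcp_rot: [-0.707, 0.707, -0.001, 0.0]
contact_force: [-0.4, 0.2, -2.0]
width: 0.452
grasp_force: 30.0
```

```bash
python3 - <<'E'
from plan import *
t=down(180);s=robot.observe();p=s['position'];print(p,s['width'],s['contact_force'])
plan([(464,163.2,-6,t,28),(464,163.2,-28.7,t,7)])
E
```

```text
[465.3165898  163.76855188  30.48699116] 0.45248692933457135 [-0.35674021  0.21171043 -1.98398413]
8 [[[0.5,0.5,18],[0,0,0]],[[0,1,18.5],[-0.2,0,0]],[[0,0,5.5],[0,0,0]],[[0,0,6],[0,0,0]],[[0,0,5.5],[0,0,0]],[[0,0,5.5],[0,0,0]],[[0,0,0],[0,0,0]],[[0,0,0],[0,0,0]]]
```

send_rows(
  increments=[
    [[0.5, 0.5, 18], [0, 0, 0]],
    [[0, 1, 18.5], [0, 0, 0]],
    [[0, 0, 5.5], [0, 0, 0]],
    [[0, 0, 6], [0, 0, 0]],
    [[0, 0, 5.5], [0, 0, 0]],
    [[0, 0, 5.5], [0, 0, 0]],
    [[0, 0, 0], [0, 0, 0]],
    [[0, 0, 0], [0, 0, 0]],
  ],
)

```text
time: 115.52
position: [463.5, 163.2, -28.6]
tcp_rot: [-0.707, 0.707, -0.001, 0.0]
contact_force: [-0.7, -0.2, -1.6]
width: 0.45
grasp_force: 30.0
```

send_rows(
  increments=[
    [[0, 0, 0], [0, 0, 0]],
    [[0, 0, 0], [0, 0, 0]],
    [[0, 0, 0], [0, 0, 0]],
    [[0, 0, -20], [0, 0, 0]],
    [[0, 0, -30], [0, 0, 0]],
    [[0, 0, -40], [0, 0, 0]],
    [[0, 0, -50], [0, 0, 0]],
    [[0, 0, -50], [0, 0, 0]],
    [[0, 0, -50], [0, 0, 0]],
    [[0, -40, -20], [0, 0, 0]],
    [[0, -50, 0], [0, 0, 0]],
    [[0, -50, 0], [0, 0, 0]],
    [[0, -40, 0], [0, 0, 0]],
    [[0, 0, 0], [0, 0, 0]],
    [[0, 0, 0], [0, 0, 0]],
  ],
  jaw=0.32,
)

```text
time: 117.4
position: [642.5, 163.1, 231.0]
tcp_rot: [-0.707, 0.707, -0.001, -0.0]
contact_force: [-0.5, -0.1, 0.2]
width: 0.677
grasp_force: 0.0
```

```bash
python3 - <<'E'
from asc import *
s=robot.observe();print(s['position'],s['time'],s['contact_force'])
im=shot('side');t=shot('top')
print(rect('side',close(brass(im),3),14,80,1900));print(rect('side',close(brass(im),3),14,80,4000)[:,:5].shape);print(plates('top',t,14))
a=cv2.imread('pics/m4.png')[:,400:];b=cv2.resize(im[110:210,265:365],(400,400),interpolation=cv2.INTER_CUBIC)[:,:,::-1]
d=cv2.absdiff(a,b).mean(2)[90:260,90:290];print('mallet diff',d.mean(),(d>25).mean())
a=cv2.imread('pics/side0.png')[:,:,::-1]; d=cv2.absdiff(a,im).mean(2)
for n,(x,y) in dict(buckle=(245,324),tape=(353,225),bowl=(191,330),jar=(207,380),hammer=(200,235),awl=(235,186),awlb=(361,307),smallm=(276,140),green=(301,140)).items(): print(n,(d[y-18:y+18,x-18:x+18]>30).sum())
E
```

```text
[642.5 163.1 231. ] 117.4 [-0.5 -0.1  0.2]
[[465.2  61.6 258.4  34.7 -90.  317.5 266. ]]
(1, 5)
[]
mallet diff 16.599127450980394 0.05626470588235294
buckle 0
tape 0
bowl 0
jar 0
hammer 0
awl 664
awlb 0
smallm 726
green 566
```

send_rows(
  increments=[
    [[0, 40, 0], [0, 0, 0]],
    [[0, 50, 0], [0, 0, 0]],
    [[0, 50, 0], [0, 0, 0]],
    [[-40, 40, 0], [0, 0, 0]],
    [[-50, 0, 0], [0, 0, 0]],
    [[-50, 0, 0], [0, 0, 0]],
    [[0, 0, 0], [0, 0, 0]],
    [[0, 0, 0], [0, 0, 0]],
    [[0, 0, 0], [0, 0, 0]],
  ],
)

```text
time: 118.62
position: [462.8, 302.6, 231.5]
tcp_rot: [-0.707, 0.707, -0.001, 0.001]
contact_force: [-0.1, -0.3, -1.3]
width: 0.678
grasp_force: 0.0
```

```bash
python3 - <<'E'
from asc import *
im=shot('side')
a=cv2.imread('pics/m4.png')[:,400:];b=cv2.resize(im[110:210,265:365],(400,400),interpolation=cv2.INTER_CUBIC)[:,:,::-1]
d=cv2.absdiff(a,b).mean(2)[90:260,90:290];print('mallet diff',d.mean(),(d>25).mean())
a=cv2.imread('pics/side0.png')[:,:,::-1]; d=cv2.absdiff(a,im).mean(2)
for n,(x,y) in dict(buckle=(245,324),tape=(353,225),awl=(235,186),smallm=(276,145),green=(301,135)).items(): print(n,(d[y-14:y+14,x-14:x+14]>30).sum())
t=shot('top');m=((lambda h:(h[...,0]>12)&(h[...,0]<30)&(h[...,1]>110)&(h[...,2]>60))(cv2.cvtColor(t,cv2.COLOR_RGB2HSV)));np.set_printoptions(suppress=True,precision=1);print(rect('top',close(m,3),14,100,900))
E
```

```text
mallet diff 51.15153921568627 0.577735294117647
buckle 0
tape 486
awl 0
smallm 245
green 313
[[463.9 -40.9  54.2  36.  -87.4 287.1 266.2]
 [463.2  25.6  55.1  35.5  88.4 260.8 264.9]
 [463.2  92.7  56.8  33.6 -86.9 234.6 263.5]
 [463.  160.6  55.7  35.5  89.  208.5 262.2]]
```

```bash
python3 - <<'E'
from asc import *
t=shot('top');h=cv2.cvtColor(t,cv2.COLOR_RGB2HSV).astype(int)
for n,v in dict(head=park(24,68),headfoot=park(6,68),handle60=park(70,48),handle150=park(150,48),end=park(190,48),beyond=park(215,48),beside=park(150,48)+L2*25).items():
    x,y=proj('top',v)[0].round().astype(int);print(n,x,y,h[y-1:y+2,x-1:x+2].reshape(-1,3).mean(0).round())
E
```

```text
head 406 278 [141.  21.  51.]
headfoot 408 282 [131.  17.  55.]
handle60 394 263 [15. 98. 73.]
handle150 382 242 [15. 98. 72.]
end 376 231 [15. 95. 83.]
beyond 372 224 [ 27.  36. 109.]
beside 374 250 [17. 95. 81.]
```

```bash
python3 -c "
from rig import robot
print(robot.sign_off())"
```

```text
the job is handed in; nothing more can be done
None
```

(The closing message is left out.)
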